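# Load the turret roll stand with label rolls

## Robot

A 6-joint arm with a two-finger parallel gripper is mounted at the origin on a cart in front of the work surface, level with it; the furniture and walls round the work are solid. World frame = base frame: x ahead of the robot, y to its left, z up, the work surface at z = 0. Lengths are in m, angles in rad, forces in N, time in s.
With the tool pointing down it reaches from about 0.4 to 0.825 m from the base axis. Payload 7 kg.
Tool frame: the origin (TCP) lies between the finger pads; the fingertips stand 11 mm ahead of it and the grasp point (between the pads) lies 8 mm behind it; x points along the fingers, z is the direction in which the jaws open and shut, and the axes are right-handed (so a half turn about x gives the same grasp; the last joint's range is limited). The gripper opens to 88 mm and grips with 3 to 60 N. Pads are 19 mm wide; open, the fingers measure 130 mm over their backs; the gripper's body (78 mm by 193 mm) begins 47 mm behind the grasp point.
Start: joints at [-0.879, 0.359, 0.012, 0, -1.224, -0.288], TCP at [0.265, -0.621, 0.238] pointing down, gripper open.
Joint ranges: [-3.07, 3.07], [-1.43, 2.12], [-1.02, 1.25], [-3.03, 1.67], [-3.05, -0], [-3.03, 3.03]. Speed limits (rad/s): [2.39, 2.39, 3.01, 3.14, 3.14, 3.14].

## Interface

Orientations are given as [roll, pitch, yaw] about the fixed x, y, z axes, in that order (R = Rz(yaw) Ry(pitch) Rx(roll)).
In Python, from station import arm gives the robot as it stands.
- The arm moves only by the tool jog_arm, never from a script. Its argument "motion" is a list of rows, each an object of numbers: "dx", "dy", "dz": the shift along the tool's x, y, z in m; "twist": the turn about the tool's x in degrees. In form: [{"dx": .., "dy": .., "dz": .., "twist": ..}, ...]. A call has 1 to 20 rows; each row is the pose to reach, as a shift and turn from the pose commanded when the call began, along the tool's axes at that moment; what a row does not reach only later rows make up. A row lasts 1/12 s, in which the tool goes at most 41.7 mm and 7.16 degrees, less where a joint would pass 70% of its speed; a pose out of reach is approached as far as the arm can. A call with a gripper value outside its range is refused whole. "gripper" is the finger opening in m, from 0 to 0.0876, set as the call begins (left out, the last holds). The fingers move at their own pace and stop on an object; "newtons" is the grip in N (left out, the last holds). Time passes only in rows, so rows that repeat a pose let the fingers close. It gives the time, the measured TCP pose, the force and the opening at its end, in the units of the state.
- arm.get_state(): the state, without advancing time (a new reading comes with each control period).
- arm.grab_frame(name): name is "scene" or "top"; returns the picture (480x640x3 uint8, red, green, blue); there is no depth.
- arm.camera_model(name): a dict with "camera_matrix" (3x3 intrinsics, pixels), "eye" and "attitude" of the camera in the world. Camera axes: x right, y down, z forward; pixel columns grow to the right and rows downward; lengths in m; the calibration is good to about 2 mm. A picture is of the moment at which its call begins. camera_model takes no time and is no camera call.
- arm.job_done(): hands the job in, once; it reports no verdict.
The state is a dict: "t": time; "q": joint angles; "qd": joint speeds; "joint_efforts": joint torques, N m; "eef_pos": TCP position; "ee_rot": TCP orientation; "force": force on the tool from outside, world axes, zero at the start; "moment": the same for the moment, N m; "width": finger opening in m.
Only numpy, scipy, OpenCV 4.12 (cv2) and the standard library are available. Lean on these libraries where they do the work, as an engineer would, in place of code of your own. Each camera call takes 0.05 s, during which the arm holds its last target.

## Task

Get the label stand ready for packing: put every label roll from the wooden rack on edge into a bay of its own on the stand's roller bed, turn the turntable anticlockwise (seen from above) until it clicks into its loading position, and there push the spindle through the brass-ringed hole, all the rolls and the far cheek until its grip sits against the cheek. Then turn the turntable one more click anticlockwise, into its working position. Leave the filled cups where they stand.

Things in the scene. Friction and masses are not known exactly. Their poses are not given: they have to be found in the camera images.
- turntable (a joint): angle of the stand's turntable, rad, anticlockwise from above positive. Clicks in every quarter turn, centring itself from within 0.03: 0 = loading (yellow mark at the white pointer), 1.571 = working (green mark there). Starts between clicks, -1.2 to -0.4; range -3 to 3. Friction 0.2 N m holds it between clicks; leaving or entering a click takes about 0.7 N m
- stand_centre (a point): axis of the turntable (pewter disc 244 mm across) on its top face, 32 mm above the table; turns with it: x away from the red knob (knobs at x = -105 red and +105 black), y from the brass-ringed near cheek to the far one, z up. At joint 0 these are the fixed base's axes; its grey detent block with the pointer is on its -x side, facing the robot within 0.3 rad
- knob_top (a point): top centre of the red index knob, 114 mm above the table: upright round knob 26 mm across and 36 mm tall on a 12 mm post, 105 mm from the turntable's axis; a like black knob stands opposite
- hole_near (a point): centre of the 25 mm hole (brass ring round it) at the outer face of the near cheek, 93 mm above the table; axes as stand_centre. The spindle goes in here along +y; at joint 0 this side is on the robot's right. Both cheeks: plates 74 mm wide, 10 mm thick, tops 118 mm above the table, outer faces 200 mm apart
- hole_far (a point): centre of the 25 mm hole in the far cheek, at its outer face, 93 mm above the table, 200 mm along y from hole_near; axes as stand_centre
- bay1 (a point): centre of a seated roll in the bay next to the brass-ringed cheek, 93 mm above the table; axes as stand_centre. Each bay is 30 mm wide along y, between black guide blocks 78 mm long in x with tops 80 mm above the table; the roll rests on two 12 mm rollers that run along y
- bay2 (a point): the same for the middle bay, 52 mm from bay1
- bay3 (a point): the same for the bay next to the far cheek, 52 mm from bay2
- spindle: steel rod 18 mm thick with tapered nose on a black grip 56 x 36 x 24 mm; 0.14 kg, lies loose on the table at the right. Origin: middle of the grip; x along the rod to the nose, y across the 36 mm, z across the 24 mm. The grip's front face is at x = 28 mm, the nose at 244 mm; with that face against the near cheek the nose stands 16 mm out of the far cheek
- spindle_tip (a point): end of the spindle's nose, 244 mm from the spindle's origin along its x axis
- roll_rack: fixed wooden rack, 104 x 196 mm, 44 mm high, with three slots 30 mm wide at y = -54, 0 and +54 mm in its own frame, in which the rolls stand on edge; origin at the centre of its underside, turned about the vertical only
- cup_a: clear lidded cup of plums, 113 mm across, 52 mm high, loose; not to be disturbed. Origin at the centre of its underside
- cup_b: the same, a second cup
- cup_c: the same, a third cup
- roll1: cream-white roll with red labels: label roll 84 mm across, 24 mm thick, bore 30 mm with a cardboard core, about 0.13 kg, standing on edge in the rack (absent in some starts). Origin at its centre, y axis along its bore
- roll2: buff roll with green labels: label roll 84 mm across, 24 mm thick, bore 30 mm with a cardboard core, about 0.13 kg, standing on edge in the rack (absent in some starts). Origin at its centre, y axis along its bore
- roll3: bluish-white roll with blue labels: label roll 84 mm across, 24 mm thick, bore 30 mm with a cardboard core, about 0.13 kg, standing on edge in the rack (absent in some starts). Origin at its centre, y axis along its bore

How it is judged:
On the way, in this order (a step that is already met when the one before it is completed fails the run):
1. the turntable is clicked into the loading position (value of joint turntable between -0.06 and 0.06 rad and velocity of joint turntable between -0.1 and 0.1 rad/s), for 0.2 s.
2. with the turntable still in the loading position, the spindle is home through the near cheek, every roll and the far cheek (value of joint turntable between -0.08 and 0.08 rad and y of spindle_tip in the frame of hole_far between 0.01 and 0.02 m and x of spindle_tip in the frame of hole_far between -0.008 and 0.008 m and z of spindle_tip in the frame of hole_far between -0.01 and 0.01 m and angle between the x axis of spindle and the y axis of hole_far, either way round below 0.08 rad and x of roll1 in the frame of spindle between 0.03 and 0.23 m and y of roll1 in the frame of spindle between -0.012 and 0.012 m and z of roll1 in the frame of spindle between -0.012 and 0.012 m and angle between the y axis of each of roll1, roll2, roll3 and the x axis of spindle, either way round below 0.3 rad and x of roll2 in the frame of spindle between 0.03 and 0.23 m and y of roll2 in the frame of spindle between -0.012 and 0.012 m and z of roll2 in the frame of spindle between -0.012 and 0.012 m and x of roll3 in the frame of spindle between 0.03 and 0.23 m and y of roll3 in the frame of spindle between -0.012 and 0.012 m and z of roll3 in the frame of spindle between -0.012 and 0.012 m), for 0.2 s.
At the end, for the whole second after the job is handed in: Turntable at 1.571 +-0.06 rad. Spindle home: nose 10 to 20 mm out of the far cheek, within 8 mm sideways and 10 mm in height of the hole's centre, within 0.08 rad of the hole line. Every roll on the spindle, its centre within 12 mm of the rod's axis. Rolls and spindle at rest, cups not moved 30 mm (value of joint turntable between 1.511 and 1.631 rad and y of spindle_tip in the frame of hole_far between 0.01 and 0.02 m and x of spindle_tip in the frame of hole_far between -0.008 and 0.008 m and z of spindle_tip in the frame of hole_far between -0.01 and 0.01 m and angle between the x axis of spindle and the y axis of hole_far, either way round below 0.08 rad and x of roll1 in the frame of spindle between 0.03 and 0.23 m and y of roll1 in the frame of spindle between -0.012 and 0.012 m and z of roll1 in the frame of spindle between -0.012 and 0.012 m and angle between the y axis of each of roll1, roll2, roll3 and the x axis of spindle, either way round below 0.3 rad and x of roll2 in the frame of spindle between 0.03 and 0.23 m and y of roll2 in the frame of spindle between -0.012 and 0.012 m and z of roll2 in the frame of spindle between -0.012 and 0.012 m and x of roll3 in the frame of spindle between 0.03 and 0.23 m and y of roll3 in the frame of spindle between -0.012 and 0.012 m and z of roll3 in the frame of spindle between -0.012 and 0.012 m and linear speed of each of roll1, roll2, roll3, spindle below 0.02 m/s and horizontal distance between each of roll1, roll2, roll3 and stand_centre below 0.075 m); the robot touches nothing.
It fails at once if a filled cup is pushed more than 3 cm or tipped (distance of any of cup_a, cup_b, cup_c from where it was at the start of the episode above 0.03 m or angle between any of cup_a, cup_b, cup_c's own z axis and vertical above 0.4 rad).
Of roll1, roll2, roll3 only 2 to 3 are there at a start; the rules pass over those that are not, and their reading is None.
At some moment in a run one of spindle may be knocked a few centimetres aside while the robot is not near it.
It also fails if it takes over 210 s, if anything falls off the work surface, if the arm or the gripper's body presses on something with over 40 N, if the wrist force passes 120 N, or if a joint passes its speed limit or range.

## Working session

There is one attempt and no reset: what is moved stays moved. The work goes in short steps, Python scripts to look and compute and a tool call to move; the robot and the scene stay as the last step left them, time stands still between calls to the robot, and variables do not carry over. Pictures are saved under pics/ and viewed, and the job is handed in when it is done.

Besides the shell and the picture viewer there is one more tool, called after "Request:" in YAML: its name, and indented under it one key for each argument. jog_arm: Moves the arm, as the interface text tells. Its arguments: {"type":"object","properties":{"motion":{"type":"array"},"gripper":{"type":"number"},"newtons":{"type":"number"}},"required":["motion"]}

```bash
ls; mkdir -p pics; python3 - <<'E'
from station import arm
import cv2,numpy as np
s=arm.get_state();print(s)
for n in("scene","top"):
    print(n,arm.camera_model(n))
    cv2.imwrite(f"pics/{n}0.png",arm.grab_frame(n)[:,:,::-1])
E
```

```text
pics
{'t': 0.0, 'q': array([-8.78918274e-01,  3.59398356e-01,  1.10949887e-02, -3.39705034e-04,
       -1.22411647e+00, -2.88096204e-01]), 'qd': array([ 1.16334542e-03,  3.90219408e-04,  2.57437155e-04,  1.26809444e-03,
        2.99486765e-05, -1.20224231e-03]), 'joint_efforts': array([ 6.16699726e-04, -5.82724428e+01,  2.93059319e+01,  6.99745819e+00,
        7.07093335e-03, -1.25412780e-04]), 'eef_pos': array([ 0.26500085, -0.62030725,  0.23663287]), 'ee_rot': array([0.09389977, 1.5691417 , 2.06836226]), 'force': array([-0.25778184,  0.04446737, -0.64363429]), 'moment': array([-0.00591704, -0.0159572 , -0.02080129]), 'width': 0.08752515306816844}
scene {'camera_matrix': array([[571.81987971,   0.        , 322.8678195 ],
       [  0.        , 571.81987971, 244.63443475],
       [  0.        ,   0.        ,   1.        ]]), 'eye': array([-0.01858696,  1.18397407,  0.96878365]), 'attitude': array([-2.15637142e+00,  1.27946246e-04, -2.65718063e+00])}
top {'camera_matrix': array([[434.52835709,   0.        , 315.61223344],
       [  0.        , 434.52835709, 242.55513277],
       [  0.        ,   0.        ,   1.        ]]), 'eye': array([0.52891199, 0.03745022, 1.10744888]), 'attitude': array([-3.08867869, -0.0237076 , -1.56158879])}
```

View pics/scene0.png

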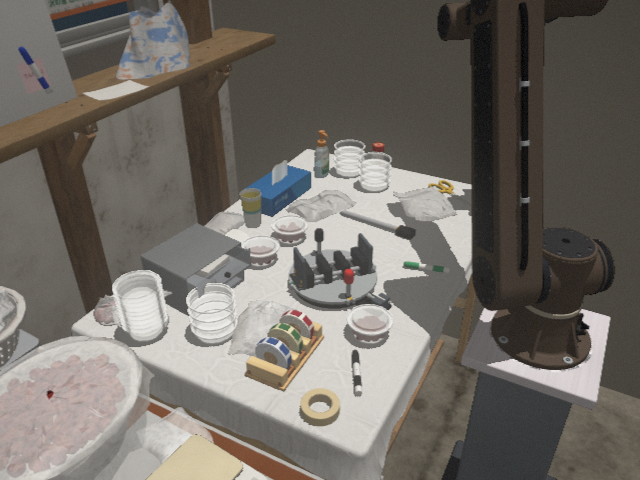

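View pics/top0.png

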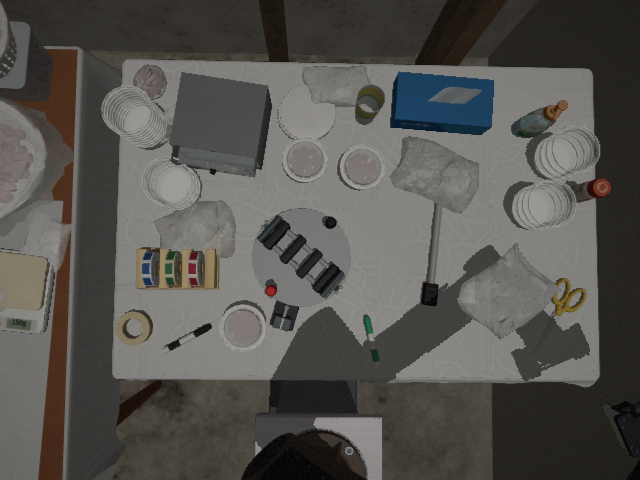

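```bash
cat > h.py <<'E'
import numpy as np,cv2
from scipy.spatial.transform import Rotation as R
from station import arm
def cam(n):
    m=arm.camera_model(n);return np.array(m["camera_matrix"]),np.array(m["eye"]),R.from_euler('xyz',m["attitude"]).as_matrix()
def proj(n,P):
    K,e,A=cam(n);c=(np.atleast_2d(P)-e)@A;p=c@K.T;return p[:,:2]/p[:,2:]
def ray(n,uv):
    K,e,A=cam(n);d=A@np.linalg.solve(K,[uv[0],uv[1],1]);return e,d/np.linalg.norm(d)
def plane(n,uv,z):
    e,d=ray(n,uv);return e+d*(z-e[2])/d[2]
def tri(uvs,uvt):
    a,d=ray("scene",uvs);b,f=ray("top",uvt)
    s=np.linalg.lstsq(np.c_[d,-f],b-a,rcond=None)[0]
    p,q=a+s[0]*d,b+s[1]*f
    return (p+q)/2,np.linalg.norm(p-q)
def grab(n,name=None):
    im=arm.grab_frame(n)[:,:,::-1].copy()
    if name: cv2.imwrite("pics/"+name,im)
    return im
def crop(im,x0,y0,x1,y1,f,name):
    c=cv2.resize(im[y0:y1,x0:x1],None,fx=f,fy=f,interpolation=cv2.INTER_CUBIC);cv2.imwrite("pics/"+name,c)
E
python3 - <<'E'
from h import *
t=cv2.imread("pics/top0.png");s=cv2.imread("pics/scene0.png")
crop(t,240,200,360,340,4,"tA.png");crop(t,120,230,240,310,6,"tB.png");crop(s,230,210,400,400,3,"sA.png")
print(plane("top",(437,205),.012),plane("top",(430,293),.012))
E
```

```text
[ 0.68646991 -0.29718563  0.012     ] [ 0.46263508 -0.27811714  0.012     ]
```

View pics/tA.png

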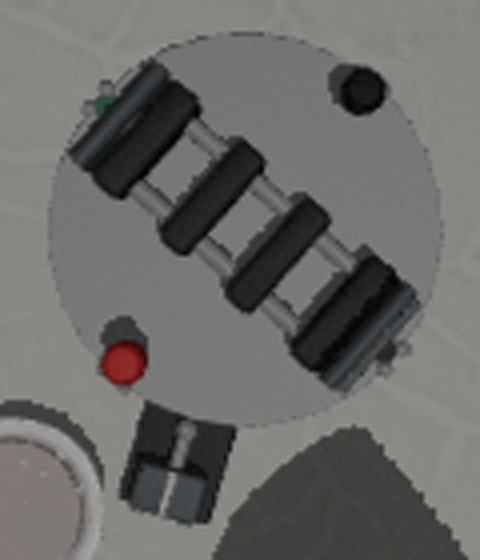

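View pics/tB.png

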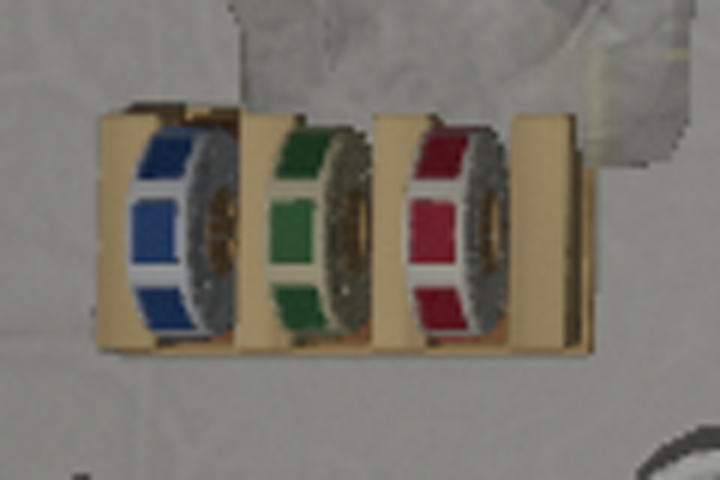

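View pics/sA.png

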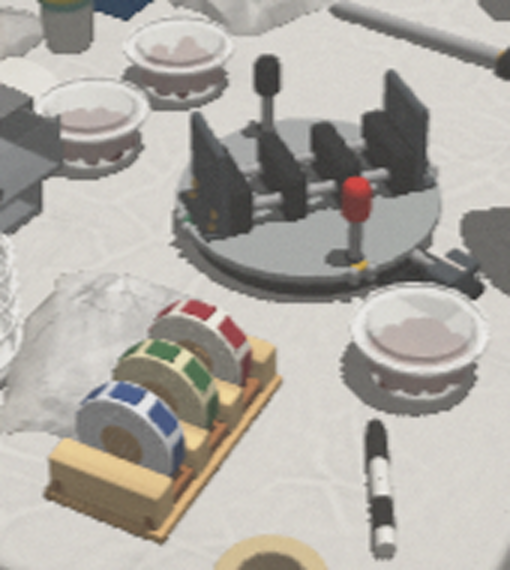

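```bash
python3 - <<'E'
from h import *
t=cv2.imread("pics/top0.png");s=cv2.imread("pics/scene0.png")
def blob(im,lo,hi,roi,mn=8):
    h=cv2.cvtColor(im,cv2.COLOR_BGR2HSV);m=cv2.inRange(h,np.array(lo),np.array(hi))
    z=np.zeros_like(m);x0,y0,x1,y1=roi;z[y0:y1,x0:x1]=m[y0:y1,x0:x1]
    n,l,st,c=cv2.connectedComponentsWithStats(z)
    return [(np.round(c[i],1),st[i]) for i in range(1,n) if st[i][4]>=mn]
for n,im,roi in(("scene",s,(335,255,370,300)),("top",t,(255,275,290,305))):
    h=blob(im,(170,120,60),(180,255,255),roi)+blob(im,(0,120,60),(8,255,255),roi)
    print(n,"red",h)
for n,im,roi in(("scene",s,(308,222,332,246)),("top",t,(320,212,342,234))):
    print(n,"blk",blob(im,(0,0,0),(180,255,50),roi))
# disc : brightness edges, ellipse
g=cv2.cvtColor(t,cv2.COLOR_BGR2GRAY)
h=cv2.cvtColor(t,cv2.COLOR_BGR2HSV)
for p in [(300,220),(260,250),(240,220),(300,290),(340,240),(375,240)]: print(p,t[p[1],p[0]],h[p[1],p[0]])
crop(s,240,215,400,320,5,"sB.png");crop(t,395,190,450,310,5,"tC.png");crop(s,330,200,450,280,6,"sC.png")
E
```

```text
scene red [(array([349.1, 274.4]), array([344, 269,  10,  15,  84], dtype=int32))]
top red [(array([270.5, 290.6]), array([265, 286,  12,  10,  89], dtype=int32))]
scene blk []
top blk [(array([330. , 222.4]), array([325, 217,  11,  12, 106], dtype=int32))]
(300, 220) [117 119 117] [ 60   4 119]
(260, 250) [117 120 117] [ 60   6 120]
(240, 220) [129 132 134] [ 18  10 134]
(300, 290) [122 124 123] [ 45   4 124]
(340, 240) [117 120 117] [ 60   6 120]
(375, 240) [130 134 134] [ 30   8 134]
```

View pics/sB.png

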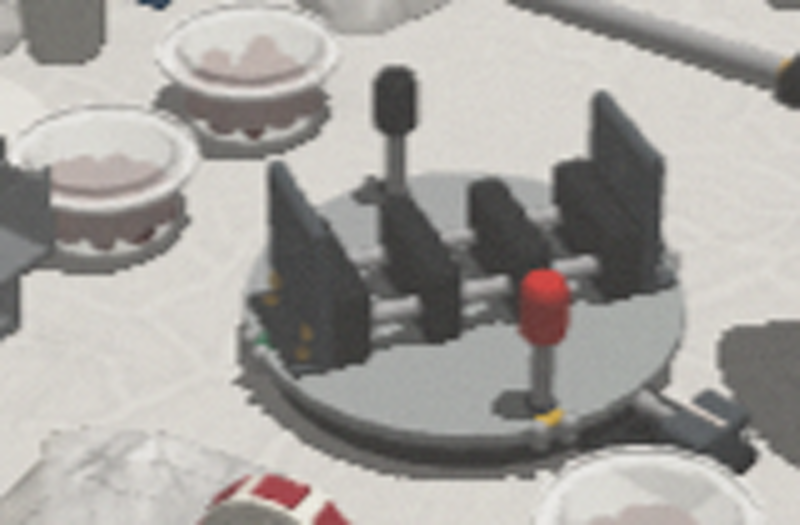

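View pics/tC.png

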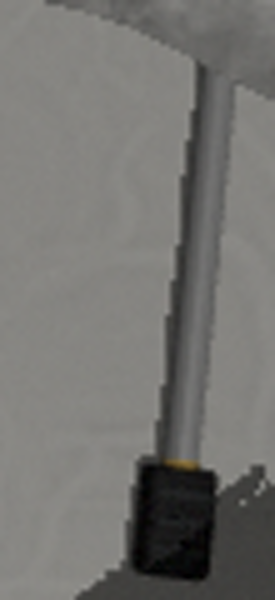

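View pics/sC.png

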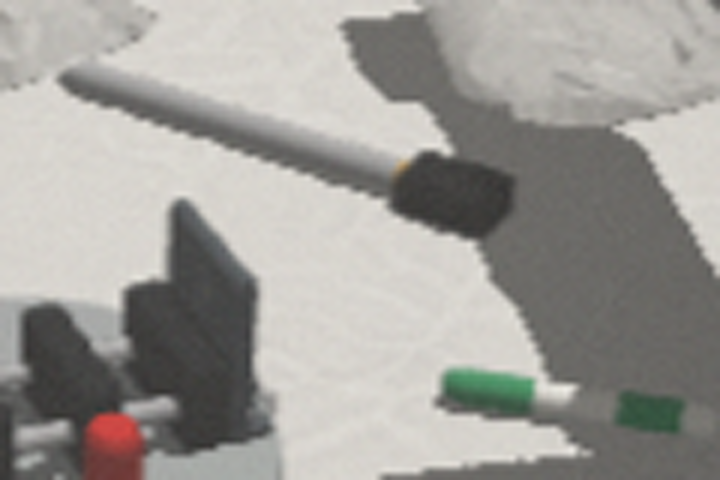

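```bash
python3 - <<'E'
from h import *
t=cv2.imread("pics/top0.png");s=cv2.imread("pics/scene0.png")
P,e=tri((349.1,271.5),(270.5,290.6));print("red(approx top)",P,e)
# top view cap centre on plane 0.114
r=plane("top",(270.5,290.6),.112);b=plane("top",(330,222.2),.112)
print(r,b,(r+b)/2,np.linalg.norm(r-b),"yaw",np.arctan2(*(b-r)[[1,0]]))
# black in scene: head crop col 396,row 73 top -> px
P,e=tri((240+397/5,215+75/5),(330,222.2));print("blk",P,e)
# disc edge by radial scan
g=cv2.GaussianBlur(cv2.cvtColor(t,cv2.COLOR_BGR2GRAY),(3,3),0).astype(float)
c0=np.array([301,257.]);pts=[]
for a in np.radians(np.arange(0,360,3)):
    rr=np.arange(43,56,.25);xy=c0+np.outer(rr,[np.cos(a),np.sin(a)])
    v=cv2.remap(g.astype(np.float32),xy[:,0].astype(np.float32),xy[:,1].astype(np.float32),cv2.INTER_LINEAR).ravel()
    if abs(v[:8].mean()-119)>4: continue
    d=np.diff(v);i=np.argmax(np.abs(d))
    if abs(d[i])>.8: pts.append(xy[i])
W=np.array([plane("top",p,.032)[:2] for p in pts])
for k in range(6):
    A=np.c_[2*W,np.ones(len(W))];q=np.linalg.lstsq(A,(W**2).sum(1),rcond=None)[0];c=q[:2];rad=np.sqrt(q[2]+c@c)
    d=np.linalg.norm(W-c,axis=1)-rad;W=W[abs(d)<max(.0015,2*d.std())]
print("disc",c,rad,len(W),d.std())
crop(t,260,290,310,335,10,"tD.png")
E
```

```text
red(approx top) [0.46992173 0.11567452 0.10908506] 0.0026753349483029454
[0.47130114 0.11601382 0.112     ] [ 0.62913724 -0.018367    0.112     ] [0.55021919 0.04882341 0.112     ] 0.2072931256412317 yaw -0.705303216216306
blk [ 0.6275325  -0.019041    0.11285704] 0.003355346040575127
disc [0.55132051 0.04861025] 0.12158089073963149 64 0.0008077238196401636
```

View pics/tD.png

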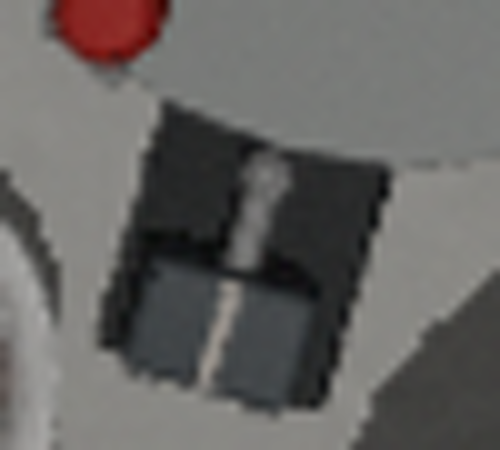

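```bash
python3 - <<'E'
from h import *
c=np.array([.551,.0487])
for z in(.03,.045,.06):
    a=plane("top",(260+20.8+0,290+38.5),z)[:2];b=plane("top",(283.2,318.5),z)[:2]
    for p in(a,b): print(z,p,np.linalg.norm(p-c),"yaw by centre",np.arctan2(*(c-p)[::-1]))
    print(" line yaw",np.arctan2(*(b-a)[::-1]))
# ball of plunger
p=plane("top",(260+26.6,290+17.5),.03)[:2];print(p,np.arctan2(*(c-p)[::-1]))
s=cv2.imread("pics/scene0.png");crop(s,355,280,405,315,12,"sD.png")
E
```

```text
0.03 [0.37418967 0.09591151] 0.18300497061872678 yaw by centre -0.260930233482111
0.03 [0.39856827 0.09035217] 0.15802004317981708 yaw by centre -0.26673974064877637
 line yaw -0.22420798178321394
0.045 [0.37634368 0.09509763] 0.18071405533899731 yaw by centre -0.25965393371247014
0.045 [0.40038289 0.08961568] 0.1560756435972103 yaw by centre -0.2652524318363671
 line yaw -0.2242079817832145
0.06 [0.37849769 0.09428374] 0.17842344199088614 yaw by centre -0.2583448613028363
0.06 [0.40219751 0.08887919] 0.15413159797799728 yaw by centre -0.2637276010406773
 line yaw -0.22420798178321352
[0.425473   0.08235236] -0.26192944051366324
```

View pics/sD.png

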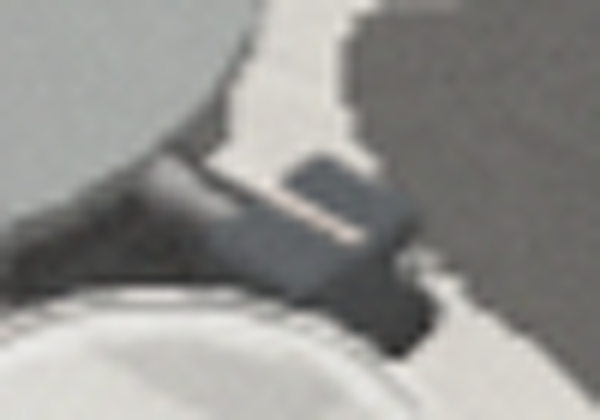

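```bash
cat >> h.py <<'E'
def tool():
    s=arm.get_state();M=R.from_euler('xyz',s["ee_rot"]).as_matrix();return s,np.array(s["eef_pos"]),M
def go(p,jaw=None):
    """shift/twist from the present pose to TCP p with jaws along world angle jaw (mod pi)"""
    s,q,M=tool();d=M.T@(np.array(p)-q)
    cur=np.arctan2(M[1,2],M[0,2]);tw=0.
    if jaw is not None:
        tw=-((jaw-cur+np.pi/2)%np.pi-np.pi/2)
    dq1=np.arctan2(p[1],p[0])-s["q"][0]
    print("t%.2f pos"%s["t"],np.round(q,4),"jaw %.3f"%cur,"tilt",np.round(M[:,0],4),"| dx %.4f dy %.4f dz %.4f twist %.2f"%(*d,np.degrees(tw)),"q6pred %.2f w %.4f"%(s["q"][5]+tw+dq1,s["width"]))
E
python3 - <<'E'
from h import *
a=np.pi-.705; c=np.array([.551,.0487]); k=c+.105*np.array([np.cos(a),np.sin(a)]);print(k)
go([*k,.22],a+np.pi/2)
E
```

```text
[0.47103079 0.11674355]
t0.10 pos [ 0.265  -0.6203  0.2367] jaw 1.975 tilt [-8.0e-04  1.4e-03 -1.0e+00] | dx 0.0175 dy -0.4790 dz 0.5969 twist 63.52 q6pred 1.94 w 0.0876
```

Request:
jog_arm:
  motion:
    - {"dx": 0,"dy": -0.024,"dz": 0.0298,"twist": 3.2}
    - {"dx": 0,"dy": -0.0479,"dz": 0.0597,"twist": 6.4}
    - {"dx": 0,"dy": -0.0718,"dz": 0.0895,"twist": 9.5}
    - {"dx": 0,"dy": -0.0958,"dz": 0.1194,"twist": 12.7}
    - {"dx": 0,"dy": -0.1198,"dz": 0.1492,"twist": 15.9}
    - {"dx": 0,"dy": -0.1437,"dz": 0.1791,"twist": 19}
    - {"dx": 0,"dy": -0.1676,"dz": 0.2089,"twist": 22.2}
    - {"dx": 0,"dy": -0.1916,"dz": 0.2388,"twist": 25.4}
    - {"dx": 0,"dy": -0.2156,"dz": 0.2686,"twist": 28.6}
    - {"dx": 0,"dy": -0.2395,"dz": 0.2985,"twist": 31.8}
    - {"dx": 0,"dy": -0.2634,"dz": 0.3283,"twist": 35}
    - {"dx": 0,"dy": -0.2874,"dz": 0.3581,"twist": 38.1}
    - {"dx": 0,"dy": -0.3114,"dz": 0.388,"twist": 41.3}
    - {"dx": 0.005,"dy": -0.3353,"dz": 0.4178,"twist": 44.5}
    - {"dx": 0.01,"dy": -0.3592,"dz": 0.4477,"twist": 47.6}
    - {"dx": 0.0175,"dy": -0.3832,"dz": 0.4775,"twist": 50.8}
    - {"dx": 0.0175,"dy": -0.4072,"dz": 0.5074,"twist": 54}
    - {"dx": 0.0175,"dy": -0.4311,"dz": 0.5372,"twist": 57.2}
    - {"dx": 0.0175,"dy": -0.455,"dz": 0.567,"twist": 60.4}
    - {"dx": 0.0175,"dy": -0.479,"dz": 0.5969,"twist": 63.5}

```text
t: 1.77
eef_pos: [0.471, 0.1184, 0.22]
ee_rot: [1.254, 1.571, 2.118]
force: [0.9, -1.6, 0.4]
width: 0.0877
```

```bash
python3 - <<'E'
from h import *
a=np.pi-.705
go([.471,.1167,.098],a+np.pi/2)
print(arm.get_state()["force"],arm.get_state()["q"])
E
```

```text
t1.77 pos [0.471  0.1184 0.22  ] jaw 0.864 tilt [-0.e+00  1.e-04 -1.e+00] | dx 0.1220 dy -0.0011 dz -0.0012 twist -0.10 q6pred -3.34 w 0.0877
[ 0.86895746 -1.58035095  0.35610213] [ 6.52170866e-01  5.66096209e-02 -4.19206683e-01 -1.04567156e-04
 -1.09497024e+00 -2.92971881e+00]
```

```bash
python3 - <<'E'
s=open('h.py').read()
s=s.replace('s["q"][5]+tw+dq1','s["q"][5]-tw-dq1');open('h.py','w').write(s)
E
```

Request:
jog_arm:
  motion:
    - {"twist": -7}
    - {"twist": -14}
    - {"twist": -21}
    - {"twist": -28}
    - {"twist": -35}
    - {"twist": -42}
    - {"twist": -49}
    - {"twist": -56}
    - {"twist": -63}
    - {"twist": -70}
    - {"twist": -77}
    - {"twist": -84}
    - {"twist": -91}
    - {"twist": -98}
    - {"twist": -105}
    - {"twist": -112}
    - {"twist": -119}
    - {"twist": -126}
    - {"twist": -133}
    - {"twist": -140}

```text
invalid input
```

```bash
python3 - <<'E'
from h import *
a=np.pi-.705
go([.471,.1167,.098],a+np.pi/2)
E
```

```text
t1.77 pos [0.471  0.1184 0.22  ] jaw 0.864 tilt [-0.e+00  1.e-04 -1.e+00] | dx 0.1220 dy -0.0011 dz -0.0012 twist -0.10 q6pred -2.52 w 0.0877
```

```bash
python3 - <<'E'
s=open('h.py').read()
s=s.replace('np.arctan2(p[1],p[0])-s["q"][0]','np.arctan2(p[1],p[0])+np.arcsin(.192/np.hypot(p[0],p[1]))-s["q"][0]');open('h.py','w').write(s)
E
```

Request:
jog_arm:
  motion:
    - {"dx": 0,"dy": 0,"dz": 0,"twist": -7}
    - {"dx": 0,"dy": 0,"dz": 0,"twist": -14}
    - {"dx": 0,"dy": 0,"dz": 0,"twist": -21}
    - {"dx": 0,"dy": 0,"dz": 0,"twist": -28}
    - {"dx": 0,"dy": 0,"dz": 0,"twist": -35}
    - {"dx": 0,"dy": 0,"dz": 0,"twist": -42}
    - {"dx": 0,"dy": 0,"dz": 0,"twist": -49}
    - {"dx": 0,"dy": 0,"dz": 0,"twist": -56}
    - {"dx": 0,"dy": 0,"dz": 0,"twist": -63}
    - {"dx": 0,"dy": 0,"dz": 0,"twist": -70}
    - {"dx": 0,"dy": 0,"dz": 0,"twist": -77}
    - {"dx": 0,"dy": 0,"dz": 0,"twist": -84}
    - {"dx": 0,"dy": 0,"dz": 0,"twist": -91}
    - {"dx": 0,"dy": 0,"dz": 0,"twist": -98}
    - {"dx": 0,"dy": 0,"dz": 0,"twist": -105}
    - {"dx": 0,"dy": 0,"dz": 0,"twist": -112}
    - {"dx": 0,"dy": 0,"dz": 0,"twist": -119}
    - {"dx": 0,"dy": 0,"dz": 0,"twist": -126}
    - {"dx": 0,"dy": 0,"dz": 0,"twist": -133}
    - {"dx": 0,"dy": 0,"dz": 0,"twist": -140}

```text
t: 3.43
eef_pos: [0.4709, 0.1163, 0.2198]
ee_rot: [0.19, 1.57, -2.778]
force: [0.9, -0.0, -0.4]
width: 0.0878
```

```bash
python3 - <<'E'
from h import *
a=np.pi-.705
go([.471,.1167,.12],a+np.pi/2)
E
```

```text
t3.43 pos [0.4709 0.1163 0.2198] jaw -2.967 tilt [-6.e-04 -2.e-04 -1.e+00] | dx 0.0998 dy -0.0004 dz -0.0003 twist -39.63 q6pred 0.22 w 0.0878
```

Request:
jog_arm:
  motion:
    - {"dx": 0.02,"dy": 0,"dz": 0,"twist": -7}
    - {"dx": 0.04,"dy": 0,"dz": 0,"twist": -14}
    - {"dx": 0.06,"dy": 0,"dz": 0,"twist": -21}
    - {"dx": 0.07,"dy": 0,"dz": 0,"twist": -28}
    - {"dx": 0.08,"dy": 0,"dz": 0,"twist": -35}
    - {"dx": 0.085,"dy": 0,"dz": 0,"twist": -39.6}
    - {"dx": 0.1,"dy": 0,"dz": 0,"twist": -39.6}
    - {"dx": 0.11,"dy": 0,"dz": 0,"twist": -39.6}
    - {"dx": 0.116,"dy": 0,"dz": 0,"twist": -39.6}
    - {"dx": 0.122,"dy": 0,"dz": 0,"twist": -39.6}
    - {"dx": 0.122,"dy": 0,"dz": 0,"twist": -39.6}

```text
t: 4.35
eef_pos: [0.4706, 0.1161, 0.0971]
ee_rot: [-0.313, 1.569, -2.596]
force: [0.3, -1.1, -0.3]
width: 0.0872
```

Request:
jog_arm:
  motion:
    - {"dx": 0,"dy": 0,"dz": 0,"twist": 0}
    - {"dx": 0,"dy": 0,"dz": 0,"twist": 0}
    - {"dx": 0,"dy": 0,"dz": 0,"twist": 0}
    - {"dx": 0,"dy": 0,"dz": 0,"twist": 0}
    - {"dx": 0,"dy": 0,"dz": 0,"twist": 0}
    - {"dx": 0,"dy": 0,"dz": 0,"twist": 0}
  gripper: 0.02
  newtons: 15

```text
t: 4.85
eef_pos: [0.4712, 0.1165, 0.0983]
ee_rot: [2.904, 1.57, 0.622]
force: [0.4, 0.2, -0.8]
width: 0.0534
```

```bash
python3 - <<'E'
from h import *
c=np.array([.551,.0487]);s,q,M=tool();print(q,np.linalg.norm(q[:2]-c),np.arctan2(*(c-q[:2])[::-1]),s["width"],s["force"])
a0=np.pi+np.arctan2(*(c-q[:2])[::-1])
r=np.linalg.norm(q[:2]-c)
for i in range(1,21):
    a=a0+(np.pi-.262-a0)*i/20
    d=M.T@np.r_[c+r*np.array([np.cos(a),np.sin(a)])-q[:2],0];print(i,np.round(d,4),round(-np.degrees(a-a0),1))
t=grab("top");crop(t,230,200,350,340,5,"k1.png")
E
```

```text
[0.47123996 0.1164611  0.09832768] 0.1046576848421286 -0.7042397576643199 0.05340846511476036 [ 0.36265291  0.18930078 -0.84867862]
1 [-0.      0.      0.0023] -1.3
2 [-0.      0.0001  0.0046] -2.5
3 [-0.      0.0003  0.0069] -3.8
4 [-0.      0.0005  0.0092] -5.1
5 [-0.      0.0007  0.0115] -6.3
6 [-0.      0.001   0.0138] -7.6
7 [-0.      0.0014  0.0161] -8.9
8 [-0.      0.0018  0.0184] -10.1
9 [-0.      0.0022  0.0207] -11.4
10 [-0.      0.0027  0.0229] -12.7
11 [-0.      0.0033  0.0252] -13.9
12 [-0.      0.0039  0.0274] -15.2
13 [-0.      0.0045  0.0296] -16.5
14 [-0.      0.0052  0.0318] -17.7
15 [-0.      0.0059  0.034 ] -19.0
16 [-0.      0.0067  0.0362] -20.3
17 [-0.      0.0076  0.0384] -21.5
18 [-0.      0.0085  0.0405] -22.8
19 [-0.      0.0094  0.0426] -24.1
20 [-0.      0.0104  0.0447] -25.3
```

View pics/k1.png

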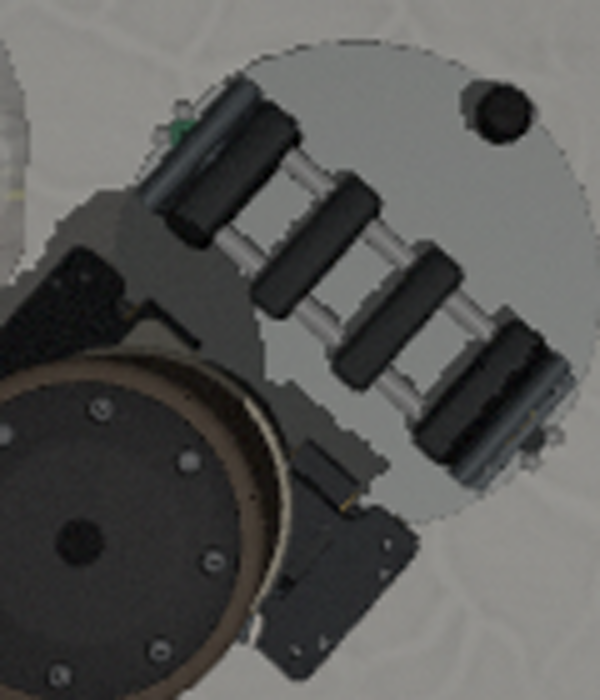

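Request:
jog_arm:
  motion:
    - {"dx": 0,"dy": 0,"dz": 0,"twist": 0}
    - {"dx": 0,"dy": 0,"dz": 0,"twist": 0}
    - {"dx": 0,"dy": 0,"dz": 0,"twist": 0}
    - {"dx": 0,"dy": 0,"dz": 0,"twist": 0}
    - {"dx": 0,"dy": 0,"dz": 0,"twist": 0}
    - {"dx": 0,"dy": 0,"dz": 0,"twist": 0}

```text
t: 5.4
eef_pos: [0.4711, 0.1163, 0.0981]
ee_rot: [0.059, 1.571, -2.224]
force: [0.3, -0.7, 1.1]
width: 0.0253
```

Request:
jog_arm:
  motion:
    - {"dx": 0,"dy": 0,"dz": 0.0023,"twist": -1.3}
    - {"dx": 0,"dy": 0.0001,"dz": 0.0046,"twist": -2.5}
    - {"dx": 0,"dy": 0.0003,"dz": 0.0069,"twist": -3.8}
    - {"dx": 0,"dy": 0.0005,"dz": 0.0092,"twist": -5.1}
    - {"dx": 0,"dy": 0.0007,"dz": 0.0115,"twist": -6.3}
    - {"dx": 0,"dy": 0.001,"dz": 0.0138,"twist": -7.6}
    - {"dx": 0,"dy": 0.0014,"dz": 0.0161,"twist": -8.9}
    - {"dx": 0,"dy": 0.0018,"dz": 0.0184,"twist": -10.1}
    - {"dx": 0,"dy": 0.0022,"dz": 0.0207,"twist": -11.4}
    - {"dx": 0,"dy": 0.0027,"dz": 0.0229,"twist": -12.7}
    - {"dx": 0,"dy": 0.0033,"dz": 0.0252,"twist": -13.9}
    - {"dx": 0,"dy": 0.0039,"dz": 0.0274,"twist": -15.2}
    - {"dx": 0,"dy": 0.0045,"dz": 0.0296,"twist": -16.5}
    - {"dx": 0,"dy": 0.0052,"dz": 0.0318,"twist": -17.7}
    - {"dx": 0,"dy": 0.0059,"dz": 0.034,"twist": -19}
    - {"dx": 0,"dy": 0.0067,"dz": 0.0362,"twist": -20.3}
    - {"dx": 0,"dy": 0.0067,"dz": 0.0362,"twist": -20.3}

```text
t: 6.82
eef_pos: [0.4532, 0.0858, 0.0981]
ee_rot: [2.824, 1.568, 0.898]
force: [-0.1, 5.9, -3.7]
width: 0.0249
```

```bash
python3 - <<'E'
from h import *
c=np.array([.551,.0487]);s,q,M=tool();y=np.arctan2(*(c-q[:2])[::-1]);print(q,np.linalg.norm(q[:2]-c),y,"joint",y+.262,s["width"],s["force"])
a0=np.pi+y;r=np.linalg.norm(q[:2]-c)
for i in range(1,11):
    a=a0+(np.pi-.262-a0)*i/8
    d=M.T@np.r_[c+r*np.array([np.cos(a),np.sin(a)])-q[:2],0];print(i,np.round(d,4),round(-np.degrees(a-a0),1))
E
```

```text
[0.45324256 0.08578367 0.09808034] 0.10455484492714102 -0.36257340664750465 joint -0.10057340664750464 0.02485673661215072 [-0.07835866  5.90315356 -3.73262806]
1 [-0.     -0.      0.0013] -0.7
2 [-0.      0.      0.0026] -1.4
3 [-0.      0.      0.0039] -2.2
4 [-0.      0.0001  0.0053] -2.9
5 [-0.      0.0002  0.0066] -3.6
6 [-0.      0.0002  0.0079] -4.3
7 [-0.      0.0003  0.0092] -5.0
8 [-0.      0.0004  0.0105] -5.8
9 [-0.      0.0006  0.0118] -6.5
10 [-0.      0.0007  0.0131] -7.2
```

Gripped (25 mm, the knob's width). Finish the arc in small steps.

Request:
jog_arm:
  motion:
    - {"dx": 0,"dy": 0,"dz": 0.0013,"twist": -0.7}
    - {"dx": 0,"dy": 0,"dz": 0.0026,"twist": -1.4}
    - {"dx": 0,"dy": 0,"dz": 0.0039,"twist": -2.2}
    - {"dx": 0,"dy": 0.0001,"dz": 0.0053,"twist": -2.9}
    - {"dx": 0,"dy": 0.0001,"dz": 0.0053,"twist": -2.9}

```text
t: 7.23
eef_pos: [0.451, 0.0797, 0.0981]
ee_rot: [2.374, 1.57, 0.499]
force: [-1.5, 3.5, -1.3]
width: 0.025
```

Request:
jog_arm:
  motion:
    - {"dx": 0,"dy": 0,"dz": 0.0013,"twist": -0.7}
    - {"dx": 0,"dy": 0,"dz": 0.0026,"twist": -1.4}
    - {"dx": 0,"dy": 0,"dz": 0.0026,"twist": -1.4}

```text
t: 7.48
eef_pos: [0.45, 0.0768, 0.0981]
ee_rot: [0.282, 1.57, -1.57]
force: [1.1, 2.4, -2.8]
width: 0.0248
```

Request:
jog_arm:
  motion:
    - {"dx": 0,"dy": 0,"dz": 0.0013,"twist": -0.7}
    - {"dx": 0,"dy": 0.0001,"dz": 0.0026,"twist": -1.4}
    - {"dx": 0,"dy": 0.0001,"dz": 0.0026,"twist": -1.4}

```text
t: 7.73
eef_pos: [0.45, 0.0762, 0.0981]
ee_rot: [2.92, 1.567, 1.092]
force: [-1.0, 13.0, -4.2]
width: 0.0252
```

```bash
python3 - <<'E'
from h import *
c=np.array([.551,.0487]);s,q,M=tool();y=np.arctan2(*(c-q[:2])[::-1]);print(q,np.linalg.norm(q[:2]-c),y,"joint",y+.262,s["width"],s["force"])
E
```

```text
[0.44999039 0.07623017 0.09811966] 0.10469408981608319 -0.2660870246556213 joint -0.004087024655621274 0.025202720353074543 [-0.98693491 13.03075125 -4.22679433]
```

Request:
jog_arm:
  motion:
    - {"dx": 0,"dy": 0,"dz": 0,"twist": 0}
    - {"dx": 0,"dy": 0,"dz": 0,"twist": 0}
    - {"dx": 0,"dy": 0,"dz": 0,"twist": 0}
    - {"dx": 0,"dy": 0,"dz": 0,"twist": 0}
    - {"dx": 0,"dy": 0,"dz": 0,"twist": 0}
    - {"dx": -0.04,"dy": 0,"dz": 0,"twist": 0}
    - {"dx": -0.08,"dy": 0,"dz": 0,"twist": 0}
    - {"dx": -0.12,"dy": 0,"dz": 0,"twist": 0}
    - {"dx": -0.12,"dy": 0,"dz": 0,"twist": 0}
  gripper: 0.06

```text
t: 8.48
eef_pos: [0.4531, 0.0756, 0.2258]
ee_rot: [2.165, 1.559, 0.338]
force: [0.7, -0.1, 1.1]
width: 0.06
```

```bash
python3 - <<'E'
from h import *
go([.40,-.22,.25],-.0)
E
```

```text
t8.48 pos [0.4531 0.0756 0.2258] jaw -1.827 tilt [ 0.011   0.0038 -0.9999] | dx -0.0259 dy 0.0239 dz 0.2993 twist 75.30 q6pred 0.07 w 0.0600
```

```bash
python3 - <<'E'
from h import *
s=cv2.imread("pics/scene0.png");t=cv2.imread("pics/top0.png");crop(s,240,300,335,390,8,"sR.png");crop(t,130,240,225,300,8,"tR.png")
E
```

```text
(no output)
```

View pics/sR.png

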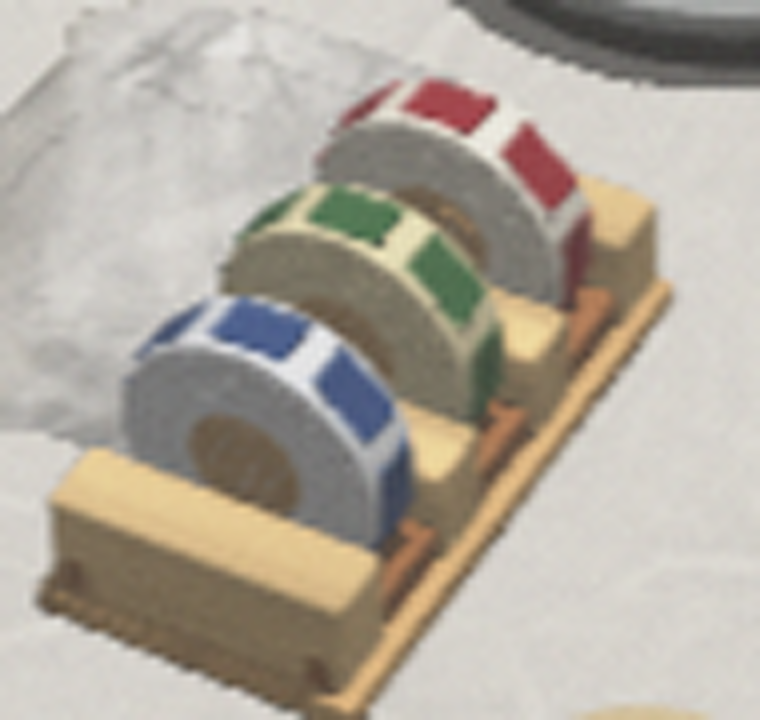

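View pics/tR.png

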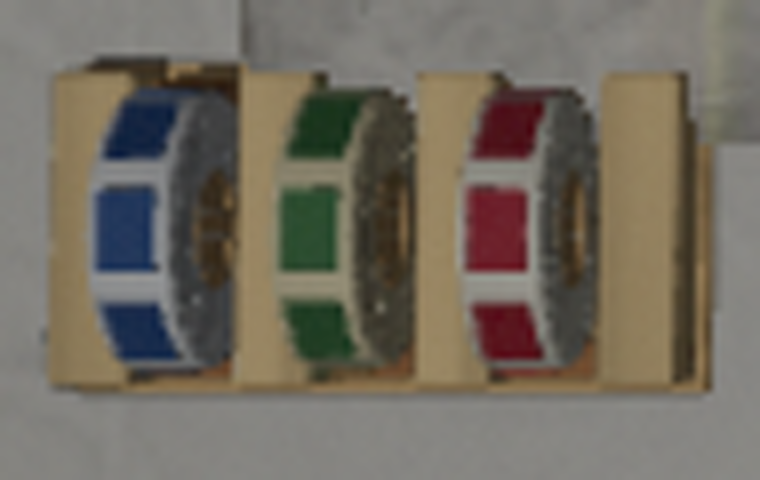

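```bash
cat >m.py <<'E'
from h import *
s=cv2.imread("pics/scene0.png");t=cv2.imread("pics/top0.png")
def blobs(im,lo,hi,roi):
    h=cv2.cvtColor(im,cv2.COLOR_BGR2HSV);m=cv2.inRange(h,np.array(lo),np.array(hi));z=np.zeros_like(m);x0,y0,x1,y1=roi;z[y0:y1,x0:x1]=m[y0:y1,x0:x1]
    n,l,st,c=cv2.connectedComponentsWithStats(z);return [(np.round(c[i],1).tolist(),st[i][4]) for i in range(1,n) if st[i][4]>12]
for n,lo,hi in(("blue",(100,90,40),(125,255,255)),("green",(45,70,30),(85,255,255)),("red",(165,110,40),(180,255,255))):
    print(n,"S",blobs(s,lo,hi,(240,300,335,390)),"T",blobs(t,lo,hi,(130,240,225,300)))
E
python3 m.py; python3 - <<'E'
from h import *
print("rim centres, plane .09")
for n,x in(("blue",131),("green",315),("red",503)): print(n,plane("top",(130+x/8,240+228/8),.09))
# rack top corners: left face x=50 rows 75..385 ; right block top 605..683
for n,uv in(("LT",(52,75)),("LB",(52,385)),("RT",(683,73)),("RB",(677,382))): print(n,plane("top",(130+uv[0]/8,240+uv[1]/8),.044))
E
```

```text
blue S [([272.1, 340.9], np.int32(44)), ([284.0, 349.1], np.int32(46))] T [([147.3, 256.1], np.int32(48)), ([145.0, 268.5], np.int32(70)), ([146.9, 281.0], np.int32(48))]
green S [([284.0, 326.6], np.int32(35)), ([295.7, 334.7], np.int32(29))] T [([170.2, 255.6], np.int32(55)), ([168.1, 268.5], np.int32(70)), ([169.6, 280.9], np.int32(47))]
red S [([296.0, 312.8], np.int32(37)), ([307.1, 320.7], np.int32(42))] T [([193.3, 255.8], np.int32(49)), ([192.0, 268.5], np.int32(70)), ([193.0, 281.1], np.int32(49))]
rim centres, plane .09
blue [0.51874327 0.40542703 0.09      ]
green [0.51922171 0.35255155 0.09      ]
red [0.51971178 0.29839066 0.09      ]
LT [0.56436874 0.44717645 0.044     ]
LB [0.47078024 0.44429297 0.044     ]
RT [0.56689859 0.25685806 0.044     ]
RB [0.4731838  0.25666692 0.044     ]
```

```bash
python3 - <<'E'
from h import *
for n,a,b in(("blue",(272.1,340.9),(145,268.5)),("green",(284,326.6),(168.1,268.5)),("red",(296,312.8),(192,268.5))): print(n,tri(a,b))
E
```

```text
blue (array([0.51801962, 0.40750378, 0.09186529]), np.float64(0.0016153097106155188))
green (array([0.51875159, 0.35467476, 0.09179965]), np.float64(0.0010379032065756335))
red (array([0.519089  , 0.29972729, 0.09139558]), np.float64(0.0013838887482272402))
```

```bash
python3 - <<'E'
from h import *
go([.519,.299,.15],np.pi/2+.012)
t=grab("top");crop(t,230,200,350,340,5,"k2.png")
E
```

```text
t8.48 pos [0.4531 0.0756 0.2258] jaw -1.827 tilt [ 0.011   0.0038 -0.9999] | dx 0.0774 dy 0.0063 dz -0.2323 twist -15.39 q6pred 0.73 w 0.0600
```

View pics/k2.png

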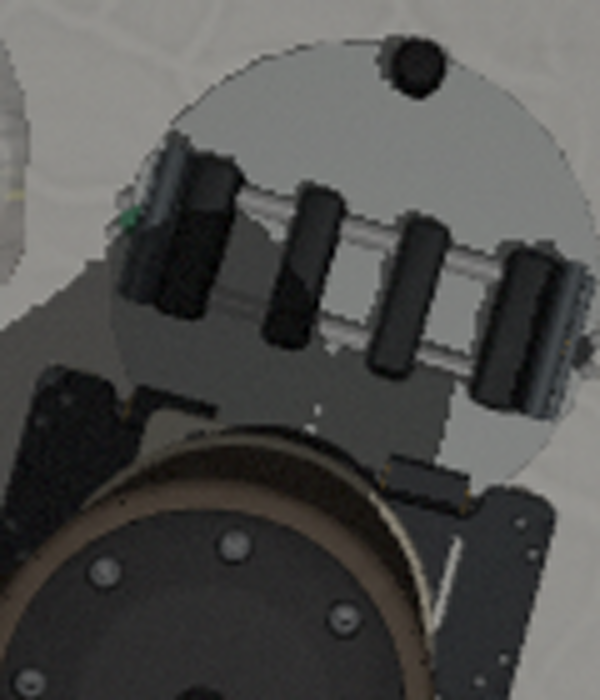

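Request:
jog_arm:
  motion:
    - {"dx": 0,"dy": 0.001,"dz": -0.03,"twist": -2}
    - {"dx": 0,"dy": 0.002,"dz": -0.06,"twist": -5}
    - {"dx": 0,"dy": 0.003,"dz": -0.1,"twist": -8}
    - {"dx": 0,"dy": 0.004,"dz": -0.14,"twist": -11}
    - {"dx": 0,"dy": 0.005,"dz": -0.18,"twist": -14}
    - {"dx": 0.01,"dy": 0.006,"dz": -0.21,"twist": -15.4}
    - {"dx": 0.03,"dy": 0.0063,"dz": -0.2323,"twist": -15.4}
    - {"dx": 0.05,"dy": 0.0063,"dz": -0.2323,"twist": -15.4}
    - {"dx": 0.077,"dy": 0.0063,"dz": -0.2323,"twist": -15.4}
    - {"dx": 0.077,"dy": 0.0063,"dz": -0.2323,"twist": -15.4}
    - {"dx": 0.077,"dy": 0.0063,"dz": -0.2323,"twist": -15.4}
  gripper: 0.035
  newtons: 30

```text
t: 9.45
eef_pos: [0.5138, 0.2964, 0.1394]
ee_rot: [-0.712, 1.566, -2.271]
force: [0.8, 0.6, 0.6]
width: 0.035
```

```bash
python3 - <<'E'
from h import *
go([.519,.299,.084],np.pi/2+.012)
t=grab("top","k3.png");s=grab("scene");crop(t,230,200,360,340,4,"k3t.png");crop(s,230,210,400,400,4,"k3s.png")
E
```

```text
t9.45 pos [0.5138 0.2964 0.1394] jaw -1.560 tilt [-0.0031 -0.0037 -1.    ] | dx 0.0554 dy 0.0054 dz -0.0027 twist -0.06 q6pred 0.73 w 0.0350
```

View pics/k3t.png

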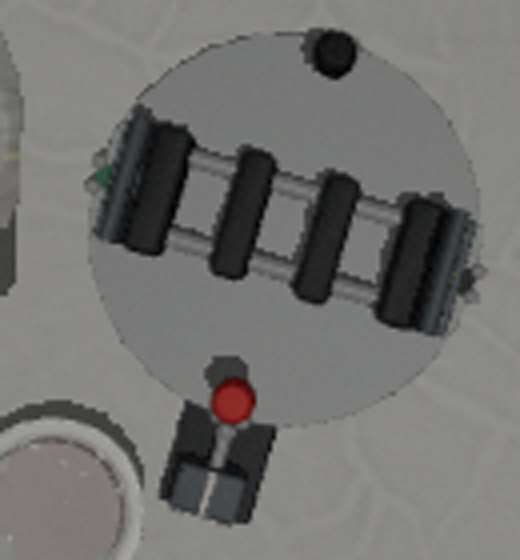

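View pics/k3s.png

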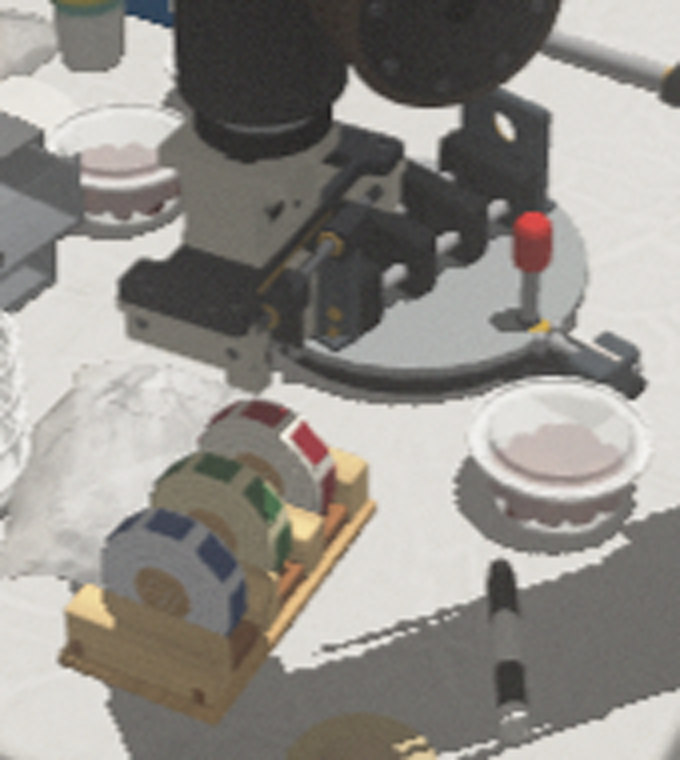

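```bash
python3 - <<'E'
from h import *
t=cv2.imread("pics/k3.png")
h=cv2.cvtColor(t,cv2.COLOR_BGR2HSV)
m=cv2.inRange(h,np.array((0,120,60)),np.array((8,255,255)))|cv2.inRange(h,np.array((170,120,60)),np.array((180,255,255)))
ys,xs=np.nonzero(m[285:310,275:300]);r=(275+xs.mean(),285+ys.mean())
g=h[:,:,2];ys,xs=np.nonzero(g[203:225,303:325]<50);
n,l,st,c=cv2.connectedComponentsWithStats((g<45).astype(np.uint8)[200:300,240:360]);print([(np.round(c[i]+[240,200],1),st[i][4]) for i in range(1,n) if st[i][4]>20])
i=np.argmin(np.linalg.norm(c+[240,200]-[313,213],axis=1));b=c[i]+[240,200]
R_,B=plane("top",r,.112),plane("top",b,.112);print(r,b,R_,B,(R_+B)/2,np.linalg.norm(B-R_),np.arctan2(*(B-R_)[[1,0]]))
# guide block tops
G=[plane("top",c[i]+[240,200],.078) for i in range(1,n) if st[i][4]>150];print(G)
for uv in [(163,188),(243,213),(325,237),(412,262)]: print(plane("top",(230+uv[0]/4,200+uv[1]/4),.08))
cc=np.array([.551,.0487]);y=-.266
for k in(-.052,0,.052): print(cc+k*np.array([-np.sin(y),np.cos(y)]))
E
```

```text
[(array([313. , 213.1]), np.int32(103)), (array([268.4, 246.8]), np.int32(405)), (array([290.4, 253.1]), np.int32(308)), (array([311.2, 259.1]), np.int32(297)), (array([333.1, 265.5]), np.int32(399))]
(np.float64(287.86315789473684), np.float64(299.93684210526317)) [313.01941748 213.10679612] [0.45046178 0.0762824  0.112     ] [0.64970365 0.02092964 0.112     ] [0.55008272 0.04860602 0.112     ] 0.20678794089086502 -0.27098314173123694
[array([0.57247124, 0.12516984, 0.078     ]), array([0.55797142, 0.07293029, 0.078     ]), array([0.54442194, 0.02356363, 0.078     ]), array([ 0.52959064, -0.02844624,  0.078     ])]
[0.57194727 0.11945566 0.08      ]
[0.55765402 0.07209965 0.08      ]
[0.54395297 0.0235366  0.08      ]
[ 0.52967835 -0.02802689  0.08      ]
[ 0.53733054 -0.00147117]
[0.551  0.0487]
[0.56466946 0.09887117]
```

Request:
jog_arm:
  motion:
    - {"dx": 0,"dy": 0.0054,"dz": -0.0027,"twist": 0}
    - {"dx": 0,"dy": 0.0054,"dz": -0.0027,"twist": 0}
    - {"dx": 0,"dy": 0.0054,"dz": -0.0027,"twist": 0}

```text
t: 9.8
eef_pos: [0.5208, 0.3008, 0.1423]
ee_rot: [2.341, 1.569, 0.781]
force: [0.1, -0.1, -0.0]
width: 0.0348
```

```bash
python3 - <<'E'
from h import *
go([.519,.299,.084],np.pi/2+.012)
E
```

```text
t9.80 pos [0.5208 0.3008 0.1423] jaw -1.560 tilt [ 0.0016  0.0015 -1.    ] | dx 0.0583 dy -0.0020 dz 0.0018 twist -0.07 q6pred 0.73 w 0.0348
```

Request:
jog_arm:
  motion:
    - {"dx": 0.01,"dy": -0.002,"dz": 0.0018,"twist": 0}
    - {"dx": 0.025,"dy": -0.002,"dz": 0.0018,"twist": 0}
    - {"dx": 0.04,"dy": -0.002,"dz": 0.0018,"twist": 0}
    - {"dx": 0.05,"dy": -0.002,"dz": 0.0018,"twist": 0}
    - {"dx": 0.058,"dy": -0.002,"dz": 0.0018,"twist": 0}
    - {"dx": 0.058,"dy": -0.002,"dz": 0.0018,"twist": 0}
    - {"dx": 0.058,"dy": -0.002,"dz": 0.0018,"twist": 0}

```text
t: 10.38
eef_pos: [0.518, 0.2984, 0.0828]
ee_rot: [-0.545, 1.57, -2.104]
force: [0.3, -0.1, 0.6]
width: 0.0348
```

Request:
jog_arm:
  motion:
    - {"dx": 0,"dy": 0,"dz": 0,"twist": 0}
    - {"dx": 0,"dy": 0,"dz": 0,"twist": 0}
    - {"dx": 0,"dy": 0,"dz": 0,"twist": 0}
    - {"dx": 0,"dy": 0,"dz": 0,"twist": 0}
    - {"dx": 0,"dy": 0,"dz": 0,"twist": 0}
  gripper: 0.015
  newtons: 30

```text
t: 10.8
eef_pos: [0.5182, 0.2987, 0.0835]
ee_rot: [2.346, 1.57, 0.787]
force: [0.5, 0.6, -0.1]
width: 0.0154
```

```bash
python3 - <<'E'
from h import *
go([.519,.299,.084],np.pi/2+.012);print(arm.get_state()["force"])
go([.5372,-.0018,.22],np.pi/2-.268)
s=grab("scene");crop(s,230,250,380,400,5,"k4s.png")
E
```

```text
t10.80 pos [0.5182 0.2987 0.0835] jaw -1.560 tilt [ 5.e-04  5.e-04 -1.e+00] | dx -0.0005 dy 0.0008 dz -0.0003 twist -0.05 q6pred 0.73 w 0.0154
[ 0.54416462  0.59660231 -0.08557378]
t10.80 pos [0.5182 0.2987 0.0835] jaw -1.560 tilt [ 5.e-04  5.e-04 -1.e+00] | dx -0.1367 dy 0.0157 dz 0.3006 twist 15.99 q6pred 0.94 w 0.0154
```

View pics/k4s.png

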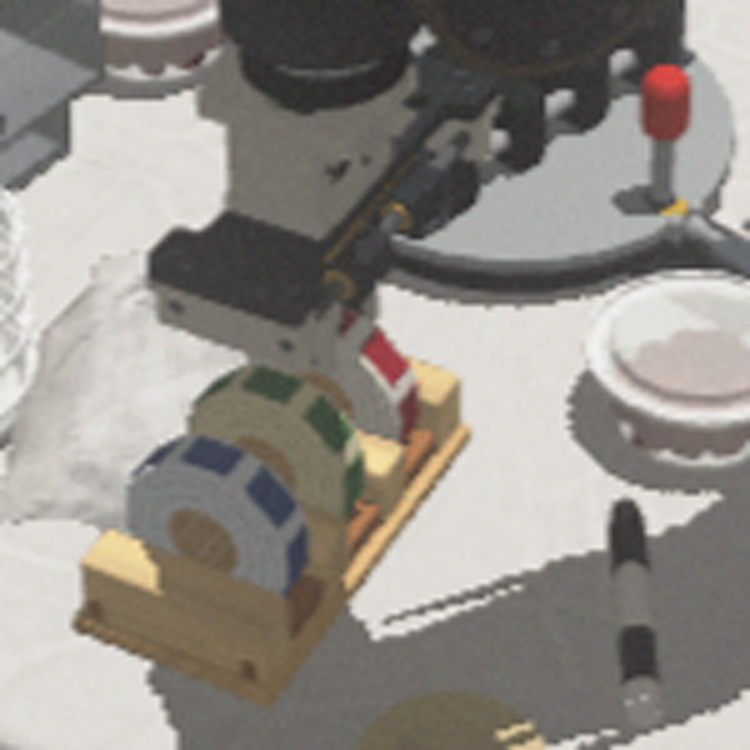

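```bash
python3 - <<'E'
from h import *
t=grab("top");crop(t,110,210,230,310,6,"k5t.png");print(arm.get_state()["width"], proj("scene",[[.5182,.2987,.0725],[.519,.299,.092]]),proj("top",[[.5182,.2987,.0725],[.519,.299,.092]]))
E
```

```text
0.015031516229698874 [[296.45887661 318.74801237]
 [295.88796094 312.40697018]] [[194.64093077 269.08993687]
 [192.38016827 268.81104779]]
```

View pics/k5t.png

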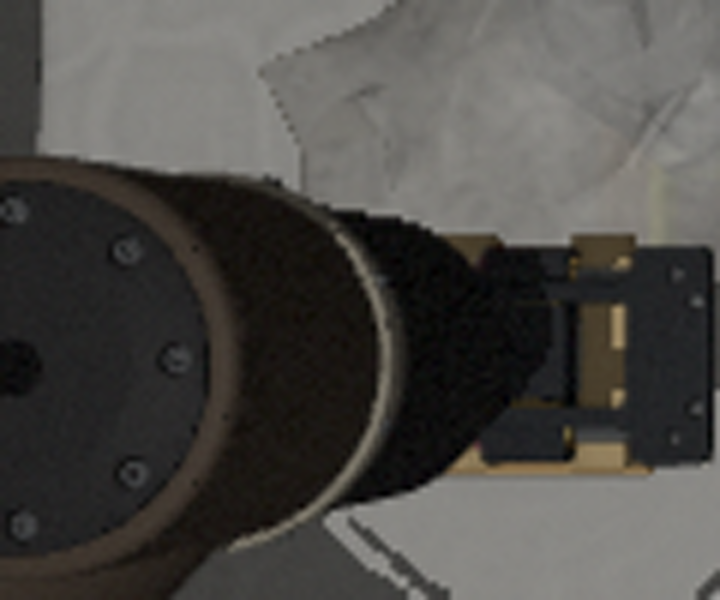

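Request:
jog_arm:
  motion:
    - {"dx": -0.01,"dy": 0,"dz": 0,"twist": 0}
    - {"dx": -0.02,"dy": 0,"dz": 0,"twist": 0}
    - {"dx": -0.03,"dy": 0,"dz": 0,"twist": 0}
    - {"dx": -0.04,"dy": 0,"dz": 0,"twist": 0}
    - {"dx": -0.05,"dy": 0,"dz": 0,"twist": 0}
    - {"dx": -0.06,"dy": 0,"dz": 0,"twist": 0}

```text
t: 11.4
eef_pos: [0.5182, 0.2987, 0.1447]
ee_rot: [2.365, 1.57, 0.805]
force: [-1.0, 0.4, 0.5]
width: 0.0149
```

```bash
python3 - <<'E'
from h import *
s=grab("scene");crop(s,230,220,390,370,5,"k6s.png");print(arm.get_state()["force"])
E
```

```text
[1.17104223 2.03149439 2.85949885]
```

View pics/k6s.png

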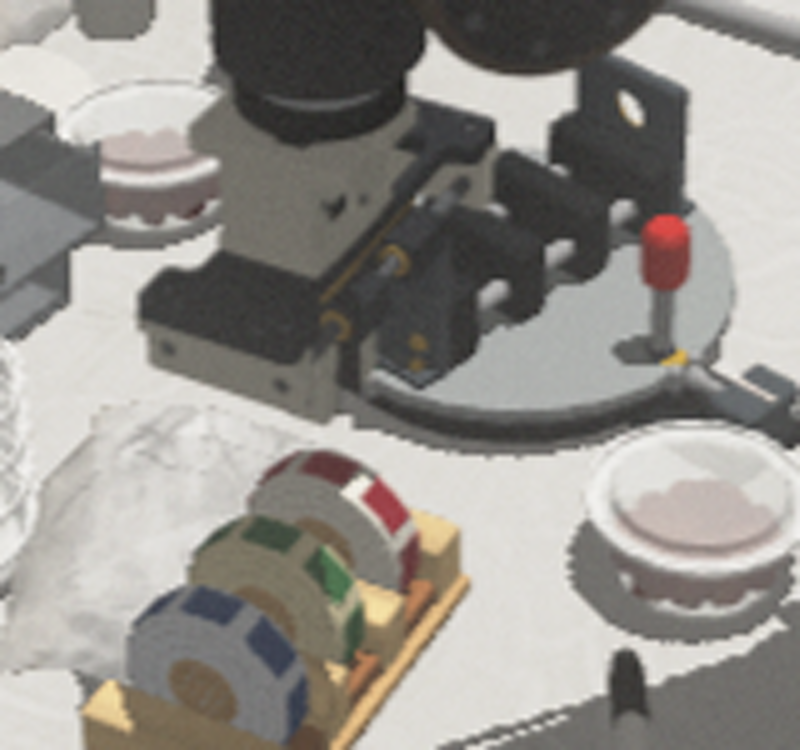

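```bash
python3 - <<'E'
from h import *
s,q,M=tool()
for n in("scene","top"):
    im=grab(n)
    for off,col in((.011,(0,0,255)),(0,(0,255,0)),(-.008,(255,0,0)),(-.055,(255,255,0))):
        for k in (-.0075,.0075,) :
            p=proj(n,[q+M[:,0]*off+M[:,2]*k])[0];cv2.circle(im,tuple(int(round(v)) for v in p),1,col,-1)
    p=p.astype(int);x0,y0=max(0,p[0]-70),max(0,p[1]-70)
    crop(im,x0,y0,x0+150,y0+150,5,"k7%s.png"%n)
E
```

```text
(no output)
```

View pics/k7scene.png

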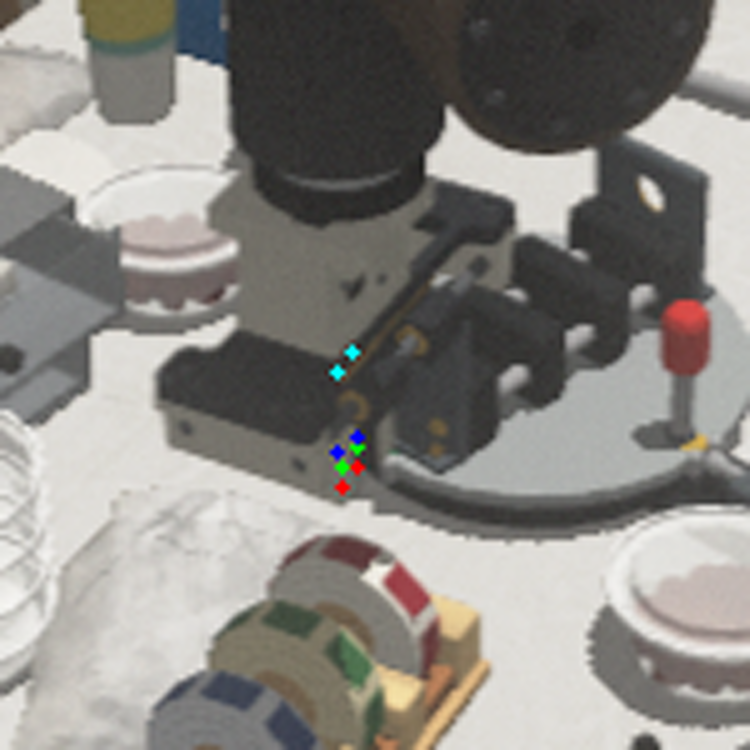

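View pics/k7top.png

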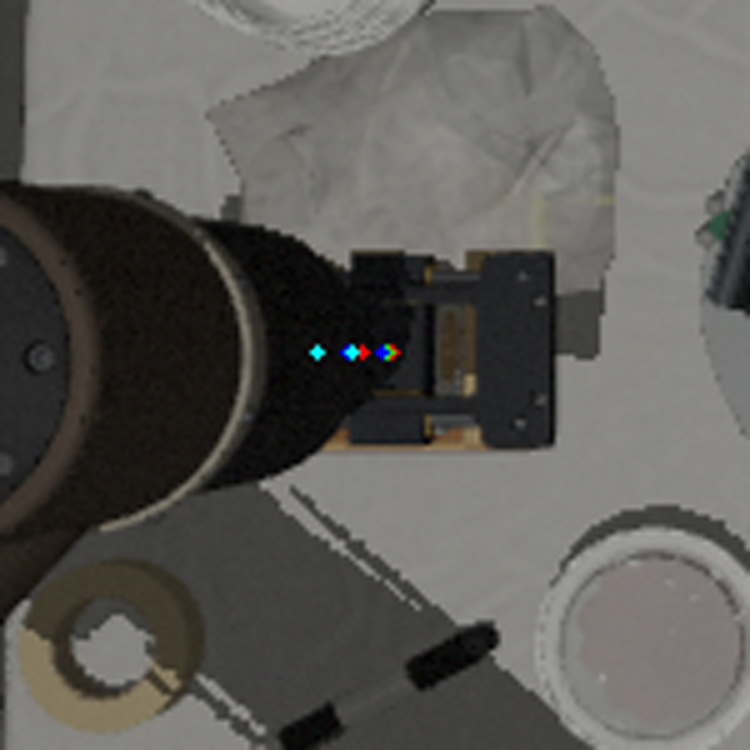

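```bash
python3 - <<'E'
from h import *
s=grab("scene","now_s.png");t=grab("top","now_t.png")
src=open('m.py').read().split("for n,lo")[0].split("\n",2)
exec("\n".join(open('m.py').read().split("\n")[2:6]))
for n,lo,hi in(("blue",(100,90,30),(125,255,255)),("green",(45,60,20),(85,255,255)),("red",(165,90,30),(180,255,255))):
    print(n,"S",blobs(s,lo,hi,(240,300,335,390)))
crop(s,240,295,330,375,8,"k8.png")
E
```

```text
Traceback (most recent call last):
IndentationError: expected an indented block after 'for' statement on line 4
```

```bash
python3 - <<'E'
from h import *
s=cv2.imread("pics/now_s.png");a=cv2.imread("pics/scene0.png")
crop(np.hstack([a[300:380,240:335],s[300:380,240:335]]),0,0,190,80,4,"k8.png")
E
```

```text
(no output)
```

View pics/k8.png

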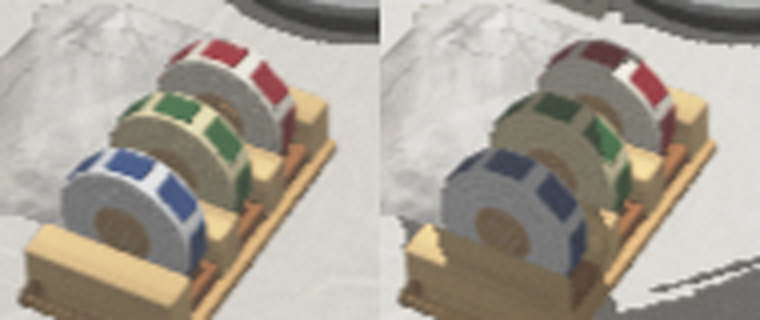

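Request:
jog_arm:
  motion:
    - {"dx": 0.01,"dy": 0,"dz": 0,"twist": 0}
    - {"dx": 0.02,"dy": 0,"dz": 0,"twist": 0}
    - {"dx": 0.03,"dy": 0,"dz": 0,"twist": 0}
    - {"dx": 0.034,"dy": 0,"dz": 0,"twist": 0}
    - {"dx": 0.038,"dy": 0,"dz": 0,"twist": 0}
    - {"dx": 0.038,"dy": 0,"dz": 0,"twist": 0}

```text
t: 12.15
eef_pos: [0.5183, 0.2985, 0.1043]
ee_rot: [-0.195, 1.57, -1.755]
force: [0.5, 0.7, 0.5]
width: 0.0151
```

Request:
jog_arm:
  motion:
    - {"dx": 0.001,"dy": 0,"dz": 0,"twist": 0}
    - {"dx": 0.002,"dy": 0,"dz": 0,"twist": 0}
    - {"dx": 0.003,"dy": 0,"dz": 0,"twist": 0}
    - {"dx": 0.004,"dy": 0,"dz": 0,"twist": 0}
    - {"dx": 0.005,"dy": 0,"dz": 0,"twist": 0}

```text
t: 12.57
eef_pos: [0.5203, 0.2999, 0.1035]
ee_rot: [2.04, 1.565, 0.482]
force: [-2.3, -0.8, 24.8]
width: 0.0148
```

Request:
jog_arm:
  motion:
    - {"dx": -0.02,"dy": 0,"dz": 0,"twist": 0}
    - {"dx": -0.03,"dy": 0,"dz": 0,"twist": 0}
    - {"dx": -0.03,"dy": 0,"dz": 0,"twist": 0}
    - {"dx": -0.03,"dy": 0,"dz": 0,"twist": 0}
    - {"dx": -0.03,"dy": 0,"dz": 0,"twist": 0}
  gripper: 0.035

```text
t: 12.98
eef_pos: [0.5177, 0.2983, 0.1294]
ee_rot: [-1.281, 1.57, -2.841]
force: [-0.1, -0.3, -0.4]
width: 0.0342
```

```bash
python3 - <<'E'
from h import *
go([.519,.2995,.078],np.pi/2+.012)
E
```

```text
t12.98 pos [0.5177 0.2983 0.1294] jaw -1.560 tilt [-7.e-04 -2.e-04 -1.e+00] | dx 0.0514 dy 0.0013 dz -0.0012 twist -0.07 q6pred 0.73 w 0.0342
```

Request:
jog_arm:
  motion:
    - {"dx": 0.01,"dy": 0.0013,"dz": -0.0012,"twist": 0}
    - {"dx": 0.02,"dy": 0.0013,"dz": -0.0012,"twist": 0}
    - {"dx": 0.03,"dy": 0.0013,"dz": -0.0012,"twist": 0}
    - {"dx": 0.04,"dy": 0.0013,"dz": -0.0012,"twist": 0}
    - {"dx": 0.046,"dy": 0.0013,"dz": -0.0012,"twist": 0}
    - {"dx": 0.051,"dy": 0.0013,"dz": -0.0012,"twist": 0}
    - {"dx": 0.051,"dy": 0.0013,"dz": -0.0012,"twist": 0}
    - {"dx": 0.051,"dy": 0.0013,"dz": -0.0012,"twist": 0}

```text
t: 13.65
eef_pos: [0.5194, 0.2997, 0.0787]
ee_rot: [-0.558, 1.57, -2.118]
force: [-0.5, 0.1, 0.1]
width: 0.0349
```

Request:
jog_arm:
  motion:
    - {"dx": 0,"dy": 0,"dz": 0,"twist": 0}
    - {"dx": 0,"dy": 0,"dz": 0,"twist": 0}
  gripper: 0.022
  newtons: 30

```text
t: 13.82
eef_pos: [0.5197, 0.3, 0.0796]
ee_rot: [2.321, 1.57, 0.761]
force: [-0.7, 0.6, 1.4]
width: 0.0263
```

Request:
jog_arm:
  motion:
    - {"dx": 0,"dy": 0,"dz": 0,"twist": 0}
    - {"dx": 0,"dy": 0,"dz": 0,"twist": 0}

```text
t: 13.98
eef_pos: [0.5195, 0.3, 0.0795]
ee_rot: [2.417, 1.57, 0.857]
force: [-0.6, 0.7, 0.1]
width: 0.023
```

Request:
jog_arm:
  motion:
    - {"dx": 0,"dy": 0,"dz": 0,"twist": 0}
    - {"dx": 0,"dy": 0,"dz": 0,"twist": 0}
  gripper: 0.015

```text
t: 14.15
eef_pos: [0.5194, 0.2998, 0.0793]
ee_rot: [2.355, 1.57, 0.796]
force: [-0.2, -1.1, 0.9]
width: 0.0168
```

Request:
jog_arm:
  motion:
    - {"dx": 0,"dy": 0,"dz": 0,"twist": 0}
    - {"dx": 0,"dy": 0,"dz": 0,"twist": 0}
    - {"dx": 0,"dy": 0,"dz": 0,"twist": 0}
  gripper: 0.0

```text
t: 14.4
eef_pos: [0.5194, 0.2999, 0.0791]
ee_rot: [2.457, 1.571, 0.898]
force: [-0.0, -1.2, 0.8]
width: 0.012
```

Request:
jog_arm:
  motion:
    - {"dx": 0,"dy": 0,"dz": 0,"twist": 0}
    - {"dx": 0,"dy": 0,"dz": 0,"twist": 0}
    - {"dx": 0,"dy": 0,"dz": 0,"twist": 0}

```text
t: 14.65
eef_pos: [0.5194, 0.2998, 0.0791]
ee_rot: [1.999, 1.571, 0.439]
force: [-0.7, -0.5, 1.7]
width: 0.0118
```

Request:
jog_arm:
  motion:
    - {"dx": -0.003,"dy": 0,"dz": 0,"twist": 0}
    - {"dx": -0.006,"dy": 0,"dz": 0,"twist": 0}
    - {"dx": -0.012,"dy": 0,"dz": 0,"twist": 0}
    - {"dx": -0.02,"dy": 0,"dz": 0,"twist": 0}
    - {"dx": -0.03,"dy": 0,"dz": 0,"twist": 0}
    - {"dx": -0.04,"dy": 0,"dz": 0,"twist": 0}
    - {"dx": -0.05,"dy": 0,"dz": 0,"twist": 0}
    - {"dx": -0.06,"dy": 0,"dz": 0,"twist": 0}
    - {"dx": -0.06,"dy": 0,"dz": 0,"twist": 0}

```text
t: 15.4
eef_pos: [0.5205, 0.3007, 0.1421]
ee_rot: [2.261, 1.567, 0.702]
force: [0.9, 0.6, -1.2]
width: 0.0119
```

```bash
python3 - <<'E'
from h import *
s=grab("scene");crop(s,230,220,390,370,4,"k9s.png");s,q,M=tool();print(q,s["force"],s["width"])
E
```

```text
[0.52000813 0.30041225 0.14078246] [-0.1037517  -0.54250219 -2.24468572] 0.011882371107286072
```

View pics/k9s.png

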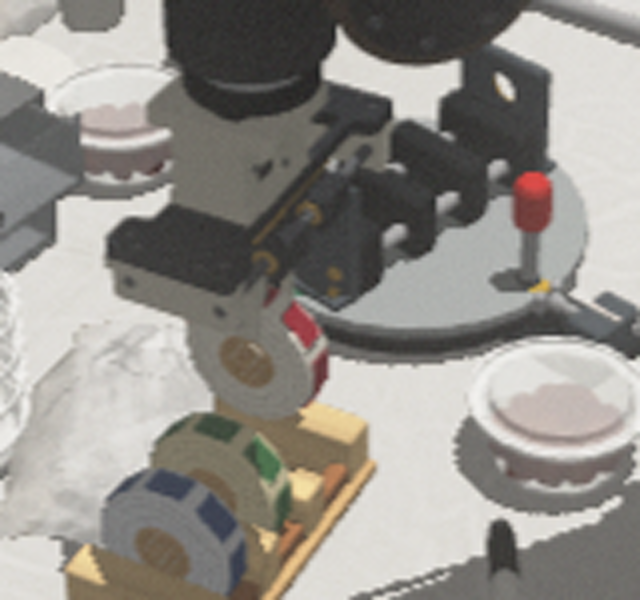

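```bash
python3 - <<'E'
from h import *
go([.5372,-.0018,.21],np.pi/2-.268)
E
```

```text
t15.45 pos [0.52   0.3004 0.1408] jaw -1.560 tilt [ 0.0021  0.0022 -1.    ] | dx -0.0698 dy 0.0140 dz 0.3022 twist 16.00 q6pred 0.94 w 0.0119
```

Request:
jog_arm:
  motion:
    - {"dx": -0.02,"dy": 0,"dz": 0,"twist": 0}
    - {"dx": -0.045,"dy": 0,"dz": 0,"twist": 0}
    - {"dx": -0.07,"dy": 0,"dz": 0.01,"twist": 0}
    - {"dx": -0.07,"dy": 0.001,"dz": 0.03,"twist": 2}
    - {"dx": -0.07,"dy": 0.002,"dz": 0.06,"twist": 4}
    - {"dx": -0.07,"dy": 0.004,"dz": 0.09,"twist": 6}
    - {"dx": -0.07,"dy": 0.006,"dz": 0.12,"twist": 8}
    - {"dx": -0.07,"dy": 0.008,"dz": 0.15,"twist": 10}
    - {"dx": -0.07,"dy": 0.01,"dz": 0.18,"twist": 12}
    - {"dx": -0.07,"dy": 0.012,"dz": 0.21,"twist": 14}
    - {"dx": -0.07,"dy": 0.013,"dz": 0.24,"twist": 16}
    - {"dx": -0.07,"dy": 0.014,"dz": 0.27,"twist": 16}
    - {"dx": -0.07,"dy": 0.014,"dz": 0.29,"twist": 16}
    - {"dx": -0.07,"dy": 0.014,"dz": 0.3,"twist": 16}
    - {"dx": -0.07,"dy": 0.014,"dz": 0.302,"twist": 16}
    - {"dx": -0.07,"dy": 0.014,"dz": 0.302,"twist": 16}
    - {"dx": -0.07,"dy": 0.014,"dz": 0.302,"twist": 16}

```text
t: 16.87
eef_pos: [0.5367, -0.0015, 0.2089]
ee_rot: [-1.988, 1.571, 2.456]
force: [-1.4, 0.1, -1.1]
width: 0.0117
```

```bash
python3 - <<'E'
from h import *
go([.5372,-.0018,.14],np.pi/2-.268)
s=grab("scene");crop(s,270,180,400,310,6,"k10s.png")
E
```

```text
t16.87 pos [ 0.5367 -0.0015  0.2089] jaw -1.839 tilt [-2.e-04  1.e-04 -1.e+00] | dx 0.0689 dy 0.0005 dz 0.0002 twist -0.01 q6pred 0.94 w 0.0117
```

View pics/k10s.png

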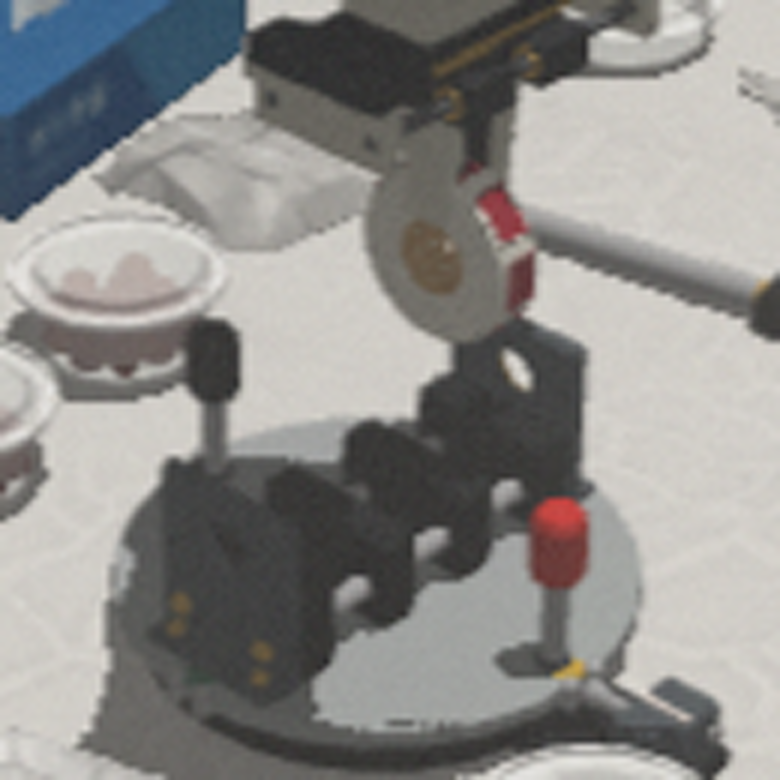

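Request:
jog_arm:
  motion:
    - {"dx": 0.02,"dy": 0.0005,"dz": 0,"twist": 0}
    - {"dx": 0.035,"dy": 0.0005,"dz": 0,"twist": 0}
    - {"dx": 0.05,"dy": 0.0005,"dz": 0,"twist": 0}
    - {"dx": 0.06,"dy": 0.0005,"dz": 0,"twist": 0}
    - {"dx": 0.069,"dy": 0.0005,"dz": 0,"twist": 0}
    - {"dx": 0.069,"dy": 0.0005,"dz": 0,"twist": 0}
    - {"dx": 0.069,"dy": 0.0005,"dz": 0,"twist": 0}

```text
t: 17.5
eef_pos: [0.5373, -0.0019, 0.14]
ee_rot: [-0.614, 1.57, -2.452]
force: [-0.3, -0.1, -1.6]
width: 0.0121
```

Request:
jog_arm:
  motion:
    - {"dx": 0.003,"dy": 0,"dz": 0,"twist": 0}
    - {"dx": 0.006,"dy": 0,"dz": 0,"twist": 0}
    - {"dx": 0.009,"dy": 0,"dz": 0,"twist": 0}
    - {"dx": 0.012,"dy": 0,"dz": 0,"twist": 0}
    - {"dx": 0.012,"dy": 0,"dz": 0,"twist": 0}

```text
t: 17.92
eef_pos: [0.5369, -0.0023, 0.1275]
ee_rot: [-1.173, 1.57, -3.012]
force: [-0.5, 0.2, -0.9]
width: 0.0118
```

Request:
jog_arm:
  motion:
    - {"dx": 0.0015,"dy": 0,"dz": 0,"twist": 0}
    - {"dx": 0.003,"dy": 0,"dz": 0,"twist": 0}
    - {"dx": 0.0045,"dy": 0,"dz": 0,"twist": 0}
    - {"dx": 0.0045,"dy": 0,"dz": 0,"twist": 0}

```text
t: 18.25
eef_pos: [0.537, -0.0022, 0.1233]
ee_rot: [-1.159, 1.57, -2.998]
force: [-0.1, 0.8, -0.6]
width: 0.0118
```

Request:
jog_arm:
  motion:
    - {"dx": 0.001,"dy": 0,"dz": 0,"twist": 0}
    - {"dx": 0.002,"dy": 0,"dz": 0,"twist": 0}
    - {"dx": 0.003,"dy": 0,"dz": 0,"twist": 0}
    - {"dx": 0.003,"dy": 0,"dz": 0,"twist": 0}

```text
t: 18.58
eef_pos: [0.5373, -0.0022, 0.1208]
ee_rot: [1.539, 1.571, -0.3]
force: [-0.6, -0.0, 0.7]
width: 0.0124
```

```bash
python3 - <<'E'
from h import *
s,q,M=tool();print(q,s["force"],s["width"])
s=grab("scene");crop(s,270,180,400,310,6,"k11s.png");t=grab("top");crop(t,230,180,360,310,5,"k11t.png")
E
```

```text
[ 0.53730461 -0.00217032  0.12076782] [-0.56713905 -0.01939815  0.67635281] 0.012411274978201884
```

View pics/k11s.png

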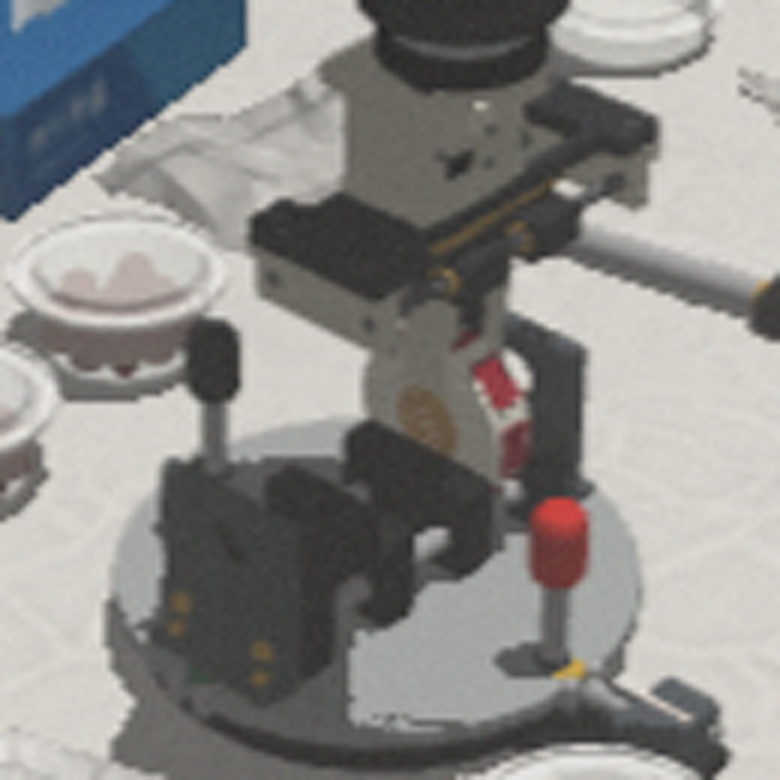

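View pics/k11t.png

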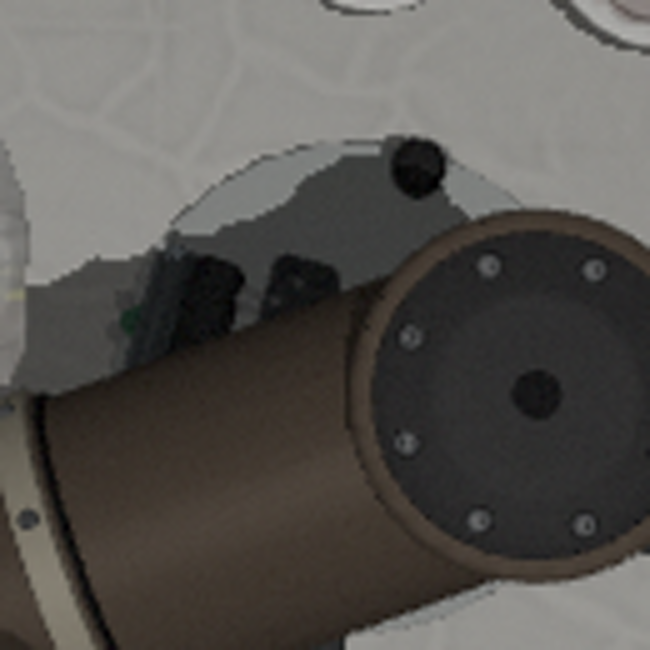

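Request:
jog_arm:
  motion:
    - {"dx": 0.001,"dy": 0,"dz": 0,"twist": 0}
    - {"dx": 0.001,"dy": 0,"dz": 0,"twist": 0}
    - {"dx": 0.001,"dy": 0,"dz": 0,"twist": 0}
    - {"dx": 0.001,"dy": 0,"dz": 0,"twist": 0}
    - {"dx": -0.01,"dy": 0,"dz": 0,"twist": 0}
    - {"dx": -0.03,"dy": 0,"dz": 0,"twist": 0}
    - {"dx": -0.06,"dy": 0,"dz": 0,"twist": 0}
    - {"dx": -0.09,"dy": 0,"dz": 0,"twist": 0}
    - {"dx": -0.09,"dy": 0,"dz": 0,"twist": 0}
    - {"dx": -0.09,"dy": 0,"dz": 0,"twist": 0}
  gripper: 0.022

```text
t: 19.52
eef_pos: [0.5383, -0.0019, 0.2125]
ee_rot: [2.157, 1.567, 0.318]
force: [0.4, -0.1, -0.8]
width: 0.0224
```

```bash
python3 - <<'E'
from h import *
s,q,M=tool();print(q,s["force"],s["width"])
go([.519,.3535,.21],np.pi/2+.012)
s=grab("scene");crop(s,270,180,400,310,6,"k12s.png")
E
```

```text
[ 0.53828494 -0.00186434  0.21250562] [ 0.4380668  -0.08615538 -0.76296054] 0.022429300873984828
t19.52 pos [ 0.5383 -0.0019  0.2125] jaw -1.839 tilt [ 0.004   0.0013 -1.    ] | dx 0.0029 dy -0.1127 dz -0.3376 twist -16.05 q6pred 0.67 w 0.0224
```

View pics/k12s.png

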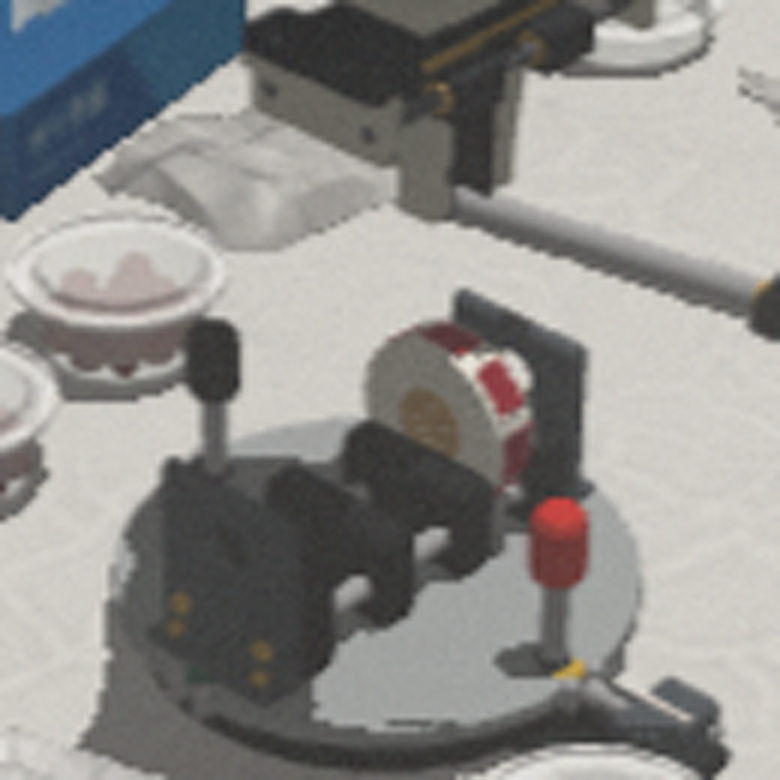

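Request:
jog_arm:
  motion:
    - {"dx": 0,"dy": -0.006,"dz": -0.02,"twist": -1}
    - {"dx": 0,"dy": -0.016,"dz": -0.05,"twist": -3}
    - {"dx": 0,"dy": -0.028,"dz": -0.085,"twist": -5}
    - {"dx": 0,"dy": -0.04,"dz": -0.12,"twist": -7}
    - {"dx": 0,"dy": -0.052,"dz": -0.155,"twist": -9}
    - {"dx": 0,"dy": -0.064,"dz": -0.19,"twist": -11}
    - {"dx": 0,"dy": -0.076,"dz": -0.225,"twist": -13}
    - {"dx": 0,"dy": -0.087,"dz": -0.26,"twist": -15}
    - {"dx": 0,"dy": -0.097,"dz": -0.29,"twist": -16}
    - {"dx": 0,"dy": -0.106,"dz": -0.318,"twist": -16}
    - {"dx": 0,"dy": -0.11,"dz": -0.33,"twist": -16}
    - {"dx": 0.02,"dy": -0.1127,"dz": -0.3376,"twist": -16}
    - {"dx": 0.05,"dy": -0.1127,"dz": -0.3376,"twist": -16}
    - {"dx": 0.07,"dy": -0.1127,"dz": -0.3376,"twist": -16}
    - {"dx": 0.08,"dy": -0.1127,"dz": -0.3376,"twist": -16}
    - {"dx": 0.08,"dy": -0.1127,"dz": -0.3376,"twist": -16}
    - {"dx": 0.08,"dy": -0.1127,"dz": -0.3376,"twist": -16}
    - {"dx": 0.08,"dy": -0.1127,"dz": -0.3376,"twist": -16}
  gripper: 0.03

```text
t: 21.07
eef_pos: [0.5187, 0.3535, 0.1318]
ee_rot: [2.189, 1.569, 0.629]
force: [-0.0, 0.4, 0.4]
width: 0.0301
```

```bash
python3 - <<'E'
from h import *
go([.519,.3535,.078],np.pi/2+.012)
E
```

```text
t21.07 pos [0.5187 0.3535 0.1318] jaw -1.560 tilt [ 0.0013  0.001  -1.    ] | dx 0.0538 dy 0.0002 dz 0.0001 twist -0.05 q6pred 0.67 w 0.0301
```

Request:
jog_arm:
  motion:
    - {"dx": 0.01,"dy": 0,"dz": 0,"twist": 0}
    - {"dx": 0.02,"dy": 0,"dz": 0,"twist": 0}
    - {"dx": 0.03,"dy": 0,"dz": 0,"twist": 0}
    - {"dx": 0.04,"dy": 0,"dz": 0,"twist": 0}
    - {"dx": 0.048,"dy": 0,"dz": 0,"twist": 0}
    - {"dx": 0.053,"dy": 0,"dz": 0,"twist": 0}
    - {"dx": 0.053,"dy": 0,"dz": 0,"twist": 0}
    - {"dx": 0.053,"dy": 0,"dz": 0,"twist": 0}

```text
t: 21.73
eef_pos: [0.5179, 0.3531, 0.0771]
ee_rot: [-0.528, 1.57, -2.088]
force: [0.4, -0.3, 0.8]
width: 0.0301
```

Request:
jog_arm:
  motion:
    - {"dx": 0,"dy": 0,"dz": 0,"twist": 0}
    - {"dx": 0,"dy": 0,"dz": 0,"twist": 0}
    - {"dx": 0,"dy": 0,"dz": 0,"twist": 0}
    - {"dx": 0,"dy": 0,"dz": 0,"twist": 0}
    - {"dx": 0,"dy": 0,"dz": 0,"twist": 0}
    - {"dx": 0,"dy": 0,"dz": 0,"twist": 0}
  gripper: 0.0
  newtons: 30

```text
t: 22.23
eef_pos: [0.5182, 0.3534, 0.078]
ee_rot: [2.318, 1.57, 0.758]
force: [-0.7, 0.5, 2.7]
width: 0.0118
```

Request:
jog_arm:
  motion:
    - {"dx": -0.005,"dy": 0,"dz": 0,"twist": 0}
    - {"dx": -0.015,"dy": 0,"dz": 0,"twist": 0}
    - {"dx": -0.03,"dy": 0,"dz": 0,"twist": 0}
    - {"dx": -0.05,"dy": 0,"dz": 0,"twist": 0}
    - {"dx": -0.08,"dy": 0,"dz": 0,"twist": 0}
    - {"dx": -0.11,"dy": 0,"dz": 0,"twist": 0}
    - {"dx": -0.13,"dy": 0,"dz": 0,"twist": 0}
    - {"dx": -0.13,"dy": 0,"dz": 0,"twist": 0}
    - {"dx": -0.13,"dy": 0,"dz": 0,"twist": 0}

```text
t: 22.98
eef_pos: [0.5183, 0.3537, 0.2098]
ee_rot: [2.495, 1.567, 0.935]
force: [-0.6, -0.4, -2.5]
width: 0.0119
```

```bash
python3 - <<'E'
from h import *
go([.551,.0483,.21],np.pi/2-.268)
s=grab("scene");crop(s,230,220,390,370,4,"k13s.png")
E
```

```text
t22.98 pos [0.5183 0.3537 0.2098] jaw -1.560 tilt [ 0.0021  0.0029 -1.    ] | dx -0.0010 dy 0.0293 dz 0.3057 twist 15.99 q6pred 0.86 w 0.0119
```

View pics/k13s.png

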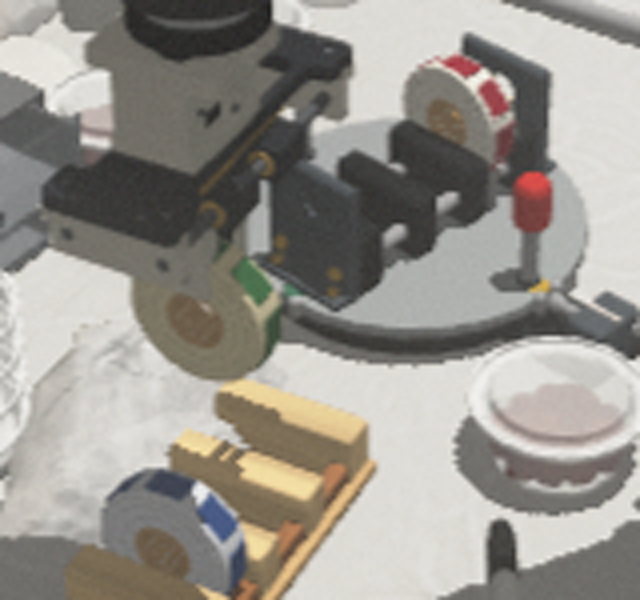

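Request:
jog_arm:
  motion:
    - {"dx": 0,"dy": 0.002,"dz": 0.02,"twist": 1}
    - {"dx": 0,"dy": 0.005,"dz": 0.05,"twist": 3}
    - {"dx": 0,"dy": 0.008,"dz": 0.085,"twist": 5}
    - {"dx": 0,"dy": 0.011,"dz": 0.12,"twist": 7}
    - {"dx": 0,"dy": 0.015,"dz": 0.155,"twist": 9}
    - {"dx": 0,"dy": 0.018,"dz": 0.19,"twist": 11}
    - {"dx": 0,"dy": 0.021,"dz": 0.22,"twist": 13}
    - {"dx": 0,"dy": 0.024,"dz": 0.25,"twist": 15}
    - {"dx": 0,"dy": 0.027,"dz": 0.28,"twist": 16}
    - {"dx": 0,"dy": 0.0285,"dz": 0.298,"twist": 16}
    - {"dx": 0,"dy": 0.0293,"dz": 0.3057,"twist": 16}
    - {"dx": 0,"dy": 0.0293,"dz": 0.3057,"twist": 16}
    - {"dx": 0,"dy": 0.0293,"dz": 0.3057,"twist": 16}
    - {"dx": 0,"dy": 0.0293,"dz": 0.3057,"twist": 16}
    - {"dx": 0,"dy": 0.0293,"dz": 0.3057,"twist": 16}

```text
t: 24.28
eef_pos: [0.5505, 0.0487, 0.2073]
ee_rot: [-1.147, 1.57, -2.985]
force: [0.0, 0.5, -0.6]
width: 0.012
```

```bash
python3 - <<'E'
from h import *
go([.551,.0483,.14],np.pi/2-.268)
E
```

```text
t24.28 pos [0.5505 0.0487 0.2073] jaw -1.838 tilt [-5.e-04 -1.e-04 -1.e+00] | dx 0.0673 dy 0.0006 dz 0.0002 twist 0.05 q6pred 0.86 w 0.0120
```

Request:
jog_arm:
  motion:
    - {"dx": 0.02,"dy": 0.0005,"dz": 0,"twist": 0}
    - {"dx": 0.035,"dy": 0.0005,"dz": 0,"twist": 0}
    - {"dx": 0.05,"dy": 0.0005,"dz": 0,"twist": 0}
    - {"dx": 0.06,"dy": 0.0005,"dz": 0,"twist": 0}
    - {"dx": 0.067,"dy": 0.0005,"dz": 0,"twist": 0}
    - {"dx": 0.072,"dy": 0.0005,"dz": 0,"twist": 0}
    - {"dx": 0.077,"dy": 0.0005,"dz": 0,"twist": 0}
    - {"dx": 0.08,"dy": 0.0005,"dz": 0,"twist": 0}
    - {"dx": 0.083,"dy": 0.0005,"dz": 0,"twist": 0}
    - {"dx": 0.083,"dy": 0.0005,"dz": 0,"twist": 0}
    - {"dx": 0.083,"dy": 0.0005,"dz": 0,"twist": 0}

```text
t: 25.2
eef_pos: [0.5513, 0.0477, 0.1248]
ee_rot: [2.073, 1.57, 0.234]
force: [0.1, -0.1, -0.8]
width: 0.0122
```

Request:
jog_arm:
  motion:
    - {"dx": 0.001,"dy": 0,"dz": 0,"twist": 0}
    - {"dx": 0.002,"dy": 0,"dz": 0,"twist": 0}
    - {"dx": 0.003,"dy": 0,"dz": 0,"twist": 0}
    - {"dx": 0.0035,"dy": 0,"dz": 0,"twist": 0}
    - {"dx": 0.0035,"dy": 0,"dz": 0,"twist": 0}

```text
t: 25.62
eef_pos: [0.5511, 0.0477, 0.121]
ee_rot: [-1.079, 1.571, -2.918]
force: [0.5, 0.1, -0.9]
width: 0.0118
```

Request:
jog_arm:
  motion:
    - {"dx": 0.001,"dy": 0,"dz": 0,"twist": 0}
    - {"dx": 0.002,"dy": 0,"dz": 0,"twist": 0}
    - {"dx": 0.002,"dy": 0,"dz": 0,"twist": 0}

```text
t: 25.87
eef_pos: [0.5514, 0.0478, 0.12]
ee_rot: [1.686, 1.57, -0.153]
force: [-2.9, 0.5, 7.7]
width: 0.0118
```

Request:
jog_arm:
  motion:
    - {"dx": 0,"dy": 0,"dz": 0,"twist": 0}
    - {"dx": 0,"dy": 0,"dz": 0,"twist": 0}
    - {"dx": 0,"dy": 0,"dz": 0,"twist": 0}
    - {"dx": 0,"dy": 0,"dz": 0,"twist": 0}
    - {"dx": -0.01,"dy": 0,"dz": 0,"twist": 0}
    - {"dx": -0.03,"dy": 0,"dz": 0,"twist": 0}
    - {"dx": -0.06,"dy": 0,"dz": 0,"twist": 0}
    - {"dx": -0.09,"dy": 0,"dz": 0,"twist": 0}
    - {"dx": -0.09,"dy": 0,"dz": 0,"twist": 0}
    - {"dx": -0.09,"dy": 0,"dz": 0,"twist": 0}
  gripper: 0.022

```text
t: 26.7
eef_pos: [0.5523, 0.0481, 0.2118]
ee_rot: [2.216, 1.566, 0.377]
force: [-0.2, -0.4, -0.8]
width: 0.022
```

```bash
python3 - <<'E'
from h import *
go([.518,.4065,.21],np.pi/2+.012)
s=grab("scene");crop(s,230,180,400,360,4,"k14s.png")
E
```

```text
t26.70 pos [0.5523 0.0481 0.2118] jaw -1.839 tilt [ 0.0044  0.0017 -1.    ] | dx 0.0022 dy -0.1280 dz -0.3365 twist -16.04 q6pred 0.62 w 0.0220
```

View pics/k14s.png

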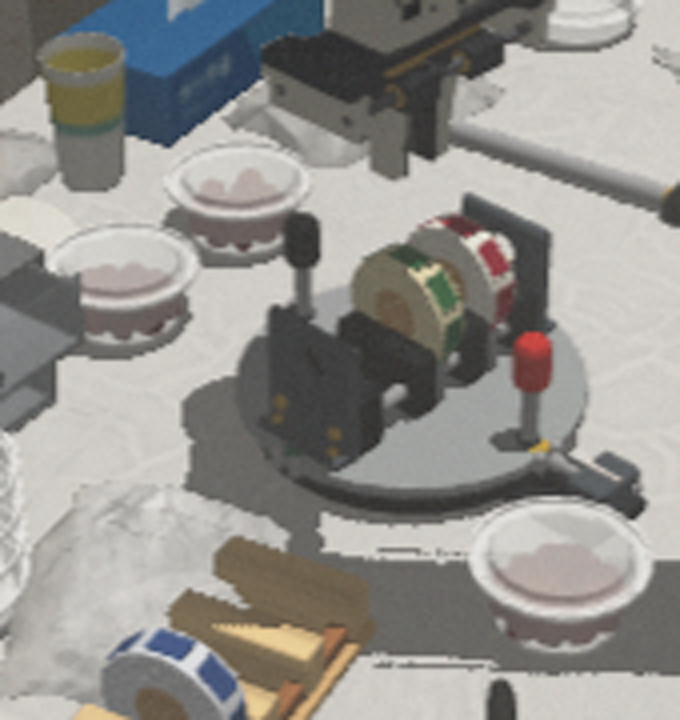

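Green is seated in the middle bay. Blue next.

Request:
jog_arm:
  motion:
    - {"dx": 0,"dy": -0.008,"dz": -0.02,"twist": -1}
    - {"dx": 0,"dy": -0.019,"dz": -0.05,"twist": -3}
    - {"dx": 0,"dy": -0.032,"dz": -0.085,"twist": -5}
    - {"dx": 0,"dy": -0.046,"dz": -0.12,"twist": -7}
    - {"dx": 0,"dy": -0.059,"dz": -0.155,"twist": -9}
    - {"dx": 0,"dy": -0.072,"dz": -0.19,"twist": -11}
    - {"dx": 0,"dy": -0.086,"dz": -0.225,"twist": -13}
    - {"dx": 0,"dy": -0.099,"dz": -0.26,"twist": -15}
    - {"dx": 0,"dy": -0.11,"dz": -0.29,"twist": -16}
    - {"dx": 0,"dy": -0.12,"dz": -0.316,"twist": -16}
    - {"dx": 0,"dy": -0.125,"dz": -0.33,"twist": -16}
    - {"dx": 0.02,"dy": -0.128,"dz": -0.3365,"twist": -16}
    - {"dx": 0.05,"dy": -0.128,"dz": -0.3365,"twist": -16}
    - {"dx": 0.07,"dy": -0.128,"dz": -0.3365,"twist": -16}
    - {"dx": 0.08,"dy": -0.128,"dz": -0.3365,"twist": -16}
    - {"dx": 0.08,"dy": -0.128,"dz": -0.3365,"twist": -16}
    - {"dx": 0.08,"dy": -0.128,"dz": -0.3365,"twist": -16}
    - {"dx": 0.08,"dy": -0.128,"dz": -0.3365,"twist": -16}
  gripper: 0.03

```text
t: 28.25
eef_pos: [0.5177, 0.4064, 0.1305]
ee_rot: [2.252, 1.569, 0.692]
force: [0.4, -0.3, 0.6]
width: 0.03
```

```bash
python3 - <<'E'
from h import *
go([.518,.4065,.078],np.pi/2+.012)
E
```

```text
t28.25 pos [0.5177 0.4064 0.1305] jaw -1.560 tilt [ 0.0014  0.0012 -1.    ] | dx 0.0525 dy 0.0003 dz 0.0000 twist -0.06 q6pred 0.62 w 0.0300
```

Request:
jog_arm:
  motion:
    - {"dx": 0.01,"dy": 0,"dz": 0,"twist": 0}
    - {"dx": 0.02,"dy": 0,"dz": 0,"twist": 0}
    - {"dx": 0.03,"dy": 0,"dz": 0,"twist": 0}
    - {"dx": 0.04,"dy": 0,"dz": 0,"twist": 0}
    - {"dx": 0.047,"dy": 0,"dz": 0,"twist": 0}
    - {"dx": 0.052,"dy": 0,"dz": 0,"twist": 0}
    - {"dx": 0.052,"dy": 0,"dz": 0,"twist": 0}
    - {"dx": 0.052,"dy": 0,"dz": 0,"twist": 0}

```text
t: 28.92
eef_pos: [0.5169, 0.406, 0.0767]
ee_rot: [-0.427, 1.57, -1.987]
force: [-0.8, -0.8, -0.3]
width: 0.0299
```

Request:
jog_arm:
  motion:
    - {"dx": 0,"dy": 0,"dz": 0,"twist": 0}
    - {"dx": 0,"dy": 0,"dz": 0,"twist": 0}
    - {"dx": 0,"dy": 0,"dz": 0,"twist": 0}
    - {"dx": 0,"dy": 0,"dz": 0,"twist": 0}
    - {"dx": 0,"dy": 0,"dz": 0,"twist": 0}
    - {"dx": 0,"dy": 0,"dz": 0,"twist": 0}
  gripper: 0.0
  newtons: 30

```text
t: 29.42
eef_pos: [0.5171, 0.4063, 0.0775]
ee_rot: [2.381, 1.57, 0.822]
force: [-0.7, 0.3, 2.0]
width: 0.0119
```

Request:
jog_arm:
  motion:
    - {"dx": -0.005,"dy": 0,"dz": 0,"twist": 0}
    - {"dx": -0.015,"dy": 0,"dz": 0,"twist": 0}
    - {"dx": -0.03,"dy": 0,"dz": 0,"twist": 0}
    - {"dx": -0.05,"dy": 0,"dz": 0,"twist": 0}
    - {"dx": -0.08,"dy": 0,"dz": 0,"twist": 0}
    - {"dx": -0.11,"dy": 0,"dz": 0,"twist": 0}
    - {"dx": -0.13,"dy": 0,"dz": 0,"twist": 0}
    - {"dx": -0.13,"dy": 0,"dz": 0,"twist": 0}
    - {"dx": -0.13,"dy": 0,"dz": 0,"twist": 0}

```text
t: 30.17
eef_pos: [0.5172, 0.4066, 0.2092]
ee_rot: [2.564, 1.567, 1.005]
force: [-0.2, 0.8, -3.7]
width: 0.0119
```

```bash
python3 - <<'E'
from h import *
go([.5648,.0984,.21],np.pi/2-.268)
E
```

```text
t30.17 pos [0.5172 0.4066 0.2092] jaw -1.560 tilt [ 0.0018  0.0028 -1.    ] | dx -0.0016 dy 0.0442 dz 0.3087 twist 15.99 q6pred 0.79 w 0.0119
```

Request:
jog_arm:
  motion:
    - {"dx": 0,"dy": 0.003,"dz": 0.02,"twist": 1}
    - {"dx": 0,"dy": 0.007,"dz": 0.05,"twist": 3}
    - {"dx": 0,"dy": 0.012,"dz": 0.085,"twist": 5}
    - {"dx": 0,"dy": 0.017,"dz": 0.12,"twist": 7}
    - {"dx": 0,"dy": 0.022,"dz": 0.155,"twist": 9}
    - {"dx": 0,"dy": 0.027,"dz": 0.19,"twist": 11}
    - {"dx": 0,"dy": 0.032,"dz": 0.22,"twist": 13}
    - {"dx": 0,"dy": 0.036,"dz": 0.25,"twist": 15}
    - {"dx": 0,"dy": 0.04,"dz": 0.28,"twist": 16}
    - {"dx": 0,"dy": 0.043,"dz": 0.3,"twist": 16}
    - {"dx": 0,"dy": 0.0442,"dz": 0.3087,"twist": 16}
    - {"dx": 0,"dy": 0.0442,"dz": 0.3087,"twist": 16}
    - {"dx": 0,"dy": 0.0442,"dz": 0.3087,"twist": 16}
    - {"dx": 0,"dy": 0.0442,"dz": 0.3087,"twist": 16}
    - {"dx": 0,"dy": 0.0442,"dz": 0.3087,"twist": 16}

```text
t: 31.42
eef_pos: [0.5643, 0.0988, 0.2068]
ee_rot: [-1.133, 1.57, -2.971]
force: [-0.4, -0.2, -1.8]
width: 0.012
```

```bash
python3 - <<'E'
from h import *
go([.5648,.0984,.121],np.pi/2-.268)
E
```

```text
t31.42 pos [0.5643 0.0988 0.2068] jaw -1.838 tilt [-4.e-04 -1.e-04 -1.e+00] | dx 0.0858 dy 0.0006 dz 0.0002 twist 0.05 q6pred 0.79 w 0.0120
```

Request:
jog_arm:
  motion:
    - {"dx": 0.02,"dy": 0.0005,"dz": 0,"twist": 0}
    - {"dx": 0.035,"dy": 0.0005,"dz": 0,"twist": 0}
    - {"dx": 0.05,"dy": 0.0005,"dz": 0,"twist": 0}
    - {"dx": 0.06,"dy": 0.0005,"dz": 0,"twist": 0}
    - {"dx": 0.067,"dy": 0.0005,"dz": 0,"twist": 0}
    - {"dx": 0.072,"dy": 0.0005,"dz": 0,"twist": 0}
    - {"dx": 0.077,"dy": 0.0005,"dz": 0,"twist": 0}
    - {"dx": 0.08,"dy": 0.0005,"dz": 0,"twist": 0}
    - {"dx": 0.083,"dy": 0.0005,"dz": 0,"twist": 0}
    - {"dx": 0.083,"dy": 0.0005,"dz": 0,"twist": 0}
    - {"dx": 0.083,"dy": 0.0005,"dz": 0,"twist": 0}

```text
t: 32.33
eef_pos: [0.5651, 0.0978, 0.1243]
ee_rot: [2.066, 1.57, 0.227]
force: [-0.2, -0.0, -1.9]
width: 0.0119
```

Request:
jog_arm:
  motion:
    - {"dx": 0.001,"dy": 0,"dz": 0,"twist": 0}
    - {"dx": 0.002,"dy": 0,"dz": 0,"twist": 0}
    - {"dx": 0.003,"dy": 0,"dz": 0,"twist": 0}
    - {"dx": 0.004,"dy": 0,"dz": 0,"twist": 0}
    - {"dx": 0.0045,"dy": 0,"dz": 0,"twist": 0}
    - {"dx": 0.0045,"dy": 0,"dz": 0,"twist": 0}

```text
t: 32.83
eef_pos: [0.565, 0.0978, 0.1197]
ee_rot: [0.795, 1.571, -1.044]
force: [-1.1, 0.4, -1.4]
width: 0.0118
```

Request:
jog_arm:
  motion:
    - {"dx": 0.001,"dy": 0,"dz": 0,"twist": 0}
    - {"dx": 0.0015,"dy": 0,"dz": 0,"twist": 0}
    - {"dx": 0.0015,"dy": 0,"dz": 0,"twist": 0}

```text
t: 33.08
eef_pos: [0.5652, 0.0978, 0.1194]
ee_rot: [1.75, 1.57, -0.089]
force: [-3.6, -0.1, 9.7]
width: 0.0118
```

Request:
jog_arm:
  motion:
    - {"dx": 0,"dy": 0,"dz": 0,"twist": 0}
    - {"dx": 0,"dy": 0,"dz": 0,"twist": 0}
    - {"dx": 0,"dy": 0,"dz": 0,"twist": 0}
    - {"dx": 0,"dy": 0,"dz": 0,"twist": 0}
    - {"dx": -0.01,"dy": 0,"dz": 0,"twist": 0}
    - {"dx": -0.03,"dy": 0,"dz": 0,"twist": 0}
    - {"dx": -0.06,"dy": 0,"dz": 0,"twist": 0}
    - {"dx": -0.09,"dy": 0,"dz": 0,"twist": 0}
    - {"dx": -0.09,"dy": 0,"dz": 0,"twist": 0}
    - {"dx": -0.09,"dy": 0,"dz": 0,"twist": 0}
  gripper: 0.022

```text
t: 33.92
eef_pos: [0.5661, 0.0983, 0.2108]
ee_rot: [2.288, 1.566, 0.449]
force: [-0.1, -0.5, -0.9]
width: 0.0223
```

```bash
python3 - <<'E'
from h import *
s=grab("scene","k15s.png");t=grab("top","k15t.png")
crop(s,270,180,400,310,6,"k15a.png");crop(t,380,170,480,320,4,"k15b.png");crop(s,310,190,430,260,6,"k15c.png")
E
```

```text
(no output)
```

View pics/k15a.png

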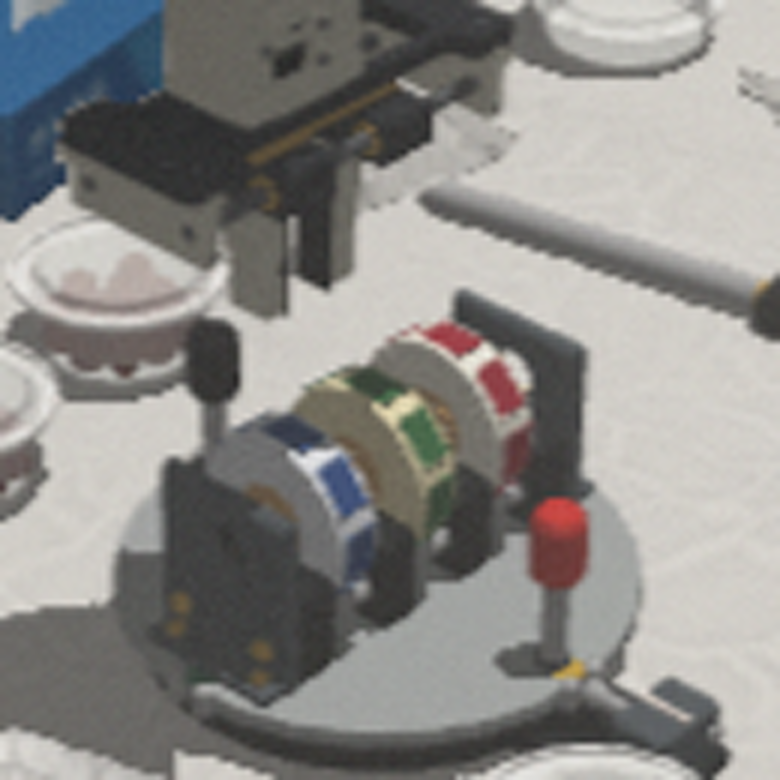

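View pics/k15b.png

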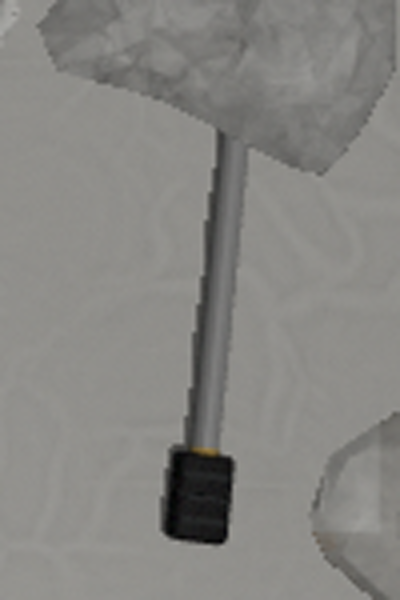

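View pics/k15c.png

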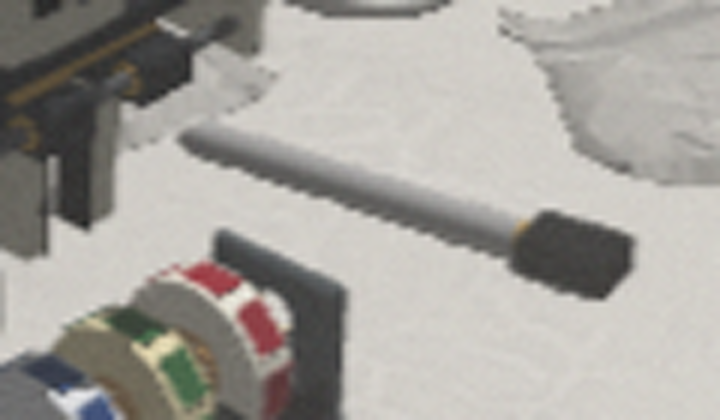

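```bash
python3 - <<'E'
from h import *
t=cv2.imread("pics/k15t.png");s=cv2.imread("pics/k15s.png")
g=cv2.cvtColor(t,cv2.COLOR_BGR2GRAY)
m=np.zeros_like(g);m[275:312,415:445]=(g[275:312,415:445]<55)*255
n,l,st,c=cv2.connectedComponentsWithStats(m);i=1+np.argmax(st[1:,4]);cnt,_=cv2.findContours((l==i).astype(np.uint8),cv2.RETR_EXTERNAL,cv2.CHAIN_APPROX_NONE)
r=cv2.minAreaRect(max(cnt,key=len));print(r,st[i],c[i]);print(cv2.boxPoints(r))
gs=cv2.cvtColor(s,cv2.COLOR_BGR2GRAY)
# rod edges rows in top
for y in (212,225,240,255,270,280): print(y,g[y,422:446])
ht=cv2.cvtColor(t,cv2.COLOR_BGR2HSV);hs=cv2.cvtColor(s,cv2.COLOR_BGR2HSV)
lo,hi=np.array((12,90,80)),np.array((32,255,255))
for n,h,(x0,y0,x1,y1) in(("t",ht,(420,275,445,292)),("s",hs,(390,220,405,240))):
    ys,xs=np.nonzero(cv2.inRange(h,lo,hi)[y0:y1,x0:x1]);print(n,xs.mean()+x0,ys.mean()+y0,len(xs))
E
```

```text
((429.3366394042969, 293.1336669921875), (15.62208366394043, 23.681886672973633), 5.710592269897461) [421 281  17  25 342] [429.23099415 293.95614035]
[[420.38614 304.1386 ]
 [422.74258 280.57428]
 [438.28714 282.12872]
 [435.9307  305.69305]]
212 [143 141 143 141 141 142 141 141 143 143 141  89  58  78  96 109 120 115
 111 114 139 140 140 141]
225 [141 142 143 144 143 143 144 144 143  90  71  62  85  99 113 119 114 108
 126 141 144 143 142 142]
240 [144 144 146 145 145 145 145 144  88  62  74  92 106 122 120 113 107 139
 143 142 145 146 146 144]
255 [144 144 143 143 142 142  85  70  59  84  97 114 122 115 107 125 142 143
 142 142 142 141 142 140]
270 [143 142 143 142 142  84  60  72  91 105 124 123 113 110 140 143 143 144
 144 143 141 138 139 141]
280 [139 141 140 140  82  58  71  92 104 126 124 114 110 139 142 141 141 144
 143 144 143 144 144 144]
t 431.3 282.4 10
s 397.0 227.0 1
```

```bash
python3 - <<'E'
from h import *
print("ring",tri((397,227),(431.0,282.0)))
a=plane("top",(431.2-.3,280),.012);b=plane("top",(437.9,212),.011)
print("axis",a,b,np.arctan2(*(b-a)[[1,0]]))
print("grip top c",plane("top",(430.4,293.3),.024),"front",plane("top",(430.9,281.3),.018))
# scene grip top-face corners, crop k15c
for uv in((545,210),(633,238),(607,298),(515,262)): print(proj("scene",[[0.45,-.28,.02]])[0], plane("scene",(310+uv[0]/6,190+uv[1]/6),.024))
E
```

```text
ring (array([ 0.48932807, -0.27921162,  0.01966783]), np.float64(0.0028424198068619623))
axis [ 0.49538511 -0.28056593  0.012     ] [ 0.6686538  -0.29970375  0.011     ] -0.11000581040361443
grip top c [ 0.46262302 -0.27566232  0.024     ] front [ 0.49230879 -0.27880806  0.018     ]
[408.42134043 229.92543907] [ 0.47958249 -0.29025598  0.024     ]
[408.42134043 229.92543907] [ 0.42906593 -0.28551255  0.024     ]
[408.42134043 229.92543907] [ 0.42092822 -0.22532191  0.024     ]
[408.42134043 229.92543907] [ 0.47461652 -0.2353456   0.024     ]
```

```bash
python3 - <<'E'
from h import *
go([.4627,-.2763,.15],-.11+np.pi/2)
E
```

```text
t34.02 pos [0.5647 0.0977 0.208 ] jaw -1.839 tilt [-2.e-04  3.e-04 -1.e+00] | dx 0.0580 dy 0.0009 dz 0.3877 twist -9.07 q6pred 1.64 w 0.0222
```

Request:
jog_arm:
  motion:
    - {"dx": 0,"dy": 0,"dz": 0.02,"twist": 7}
    - {"dx": 0,"dy": 0,"dz": 0.04,"twist": 14}
    - {"dx": 0,"dy": 0,"dz": 0.06,"twist": 21}
    - {"dx": 0,"dy": 0,"dz": 0.085,"twist": 28}
    - {"dx": 0,"dy": 0,"dz": 0.11,"twist": 35}
    - {"dx": 0,"dy": 0,"dz": 0.135,"twist": 42}
    - {"dx": 0,"dy": 0,"dz": 0.16,"twist": 49}
    - {"dx": 0,"dy": 0,"dz": 0.185,"twist": 56}
    - {"dx": 0,"dy": 0,"dz": 0.21,"twist": 63}
    - {"dx": 0,"dy": 0,"dz": 0.235,"twist": 70}
    - {"dx": 0,"dy": 0,"dz": 0.26,"twist": 77}
    - {"dx": 0,"dy": 0,"dz": 0.28,"twist": 84}
    - {"dx": 0,"dy": 0,"dz": 0.3,"twist": 91}
    - {"dx": 0,"dy": 0,"dz": 0.32,"twist": 98}
    - {"dx": 0,"dy": 0,"dz": 0.34,"twist": 105}
    - {"dx": 0,"dy": 0,"dz": 0.355,"twist": 112}
    - {"dx": 0,"dy": 0,"dz": 0.37,"twist": 119}
    - {"dx": 0,"dy": 0,"dz": 0.38,"twist": 126}
    - {"dx": 0,"dy": 0,"dz": 0.385,"twist": 133}
    - {"dx": 0,"dy": 0,"dz": 0.3877,"twist": 140}
  gripper: 0.06

```text
t: 35.68
eef_pos: [0.4612, -0.2767, 0.2067]
ee_rot: [0.926, 1.568, 2.919]
force: [0.6, -0.3, -0.9]
width: 0.0599
```

Request:
jog_arm:
  motion:
    - {"dx": 0,"dy": 0,"dz": 0,"twist": 7}
    - {"dx": 0,"dy": 0,"dz": 0,"twist": 14}
    - {"dx": 0,"dy": 0,"dz": 0,"twist": 21}
    - {"dx": 0,"dy": 0,"dz": 0,"twist": 28}
    - {"dx": 0.02,"dy": 0,"dz": 0,"twist": 30.9}
    - {"dx": 0.04,"dy": 0,"dz": 0,"twist": 30.9}
    - {"dx": 0.06,"dy": 0,"dz": 0,"twist": 30.9}
    - {"dx": 0.06,"dy": 0,"dz": 0,"twist": 30.9}
    - {"dx": 0.06,"dy": 0,"dz": 0,"twist": 30.9}
    - {"dx": 0.06,"dy": 0,"dz": 0,"twist": 30.9}

```text
t: 36.52
eef_pos: [0.4625, -0.2763, 0.1485]
ee_rot: [2.471, 1.57, -2.35]
force: [0.1, -0.0, 1.2]
width: 0.06
```

```bash
python3 - <<'E'
from h import *
go([.4627,-.2763,.015],-.11+np.pi/2)
s=grab("scene","k16s.png");t=grab("top");
s2,q,M=tool();print(q)
crop(t,380,190,480,320,5,"k16t.png");crop(s,330,150,450,270,5,"k16.png")
E
```

```text
t36.52 pos [ 0.4625 -0.2763  0.1485] jaw 1.462 tilt [-4.e-04 -4.e-04 -1.e+00] | dx 0.1335 dy -0.0002 dz 0.0000 twist 0.06 q6pred -1.51 w 0.0600
[ 0.46296634 -0.2762832   0.1491682 ]
```

View pics/k16t.png

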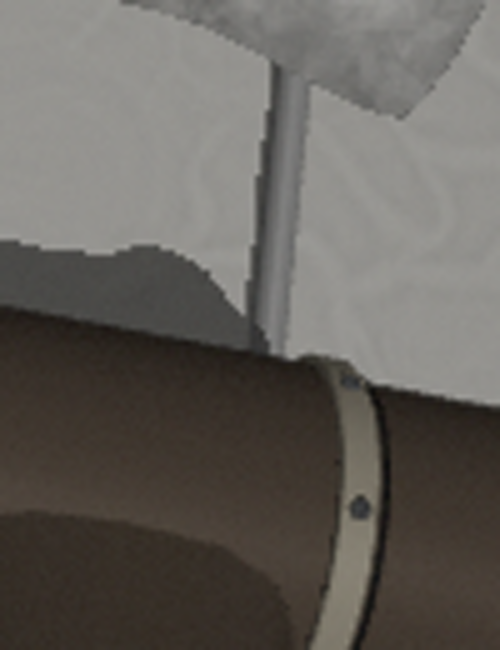

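View pics/k16.png

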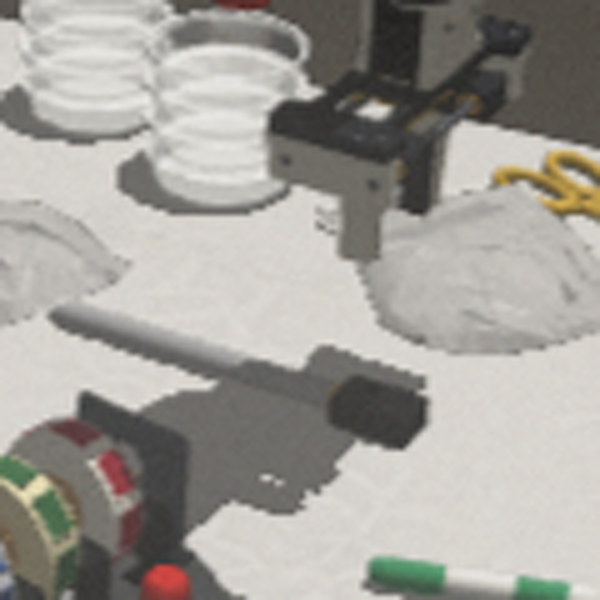

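Request:
jog_arm:
  motion:
    - {"dx": 0.02,"dy": 0,"dz": 0,"twist": 0}
    - {"dx": 0.04,"dy": 0,"dz": 0,"twist": 0}
    - {"dx": 0.06,"dy": 0,"dz": 0,"twist": 0}
    - {"dx": 0.08,"dy": 0,"dz": 0,"twist": 0}
    - {"dx": 0.09,"dy": 0,"dz": 0,"twist": 0}
    - {"dx": 0.09,"dy": 0,"dz": 0,"twist": 0}
    - {"dx": 0.09,"dy": 0,"dz": 0,"twist": 0}

```text
t: 37.2
eef_pos: [0.4627, -0.2762, 0.0587]
ee_rot: [-2.917, 1.571, -1.455]
force: [-0.4, -0.1, -0.0]
width: 0.0597
```

```bash
python3 - <<'E'
from h import *
go([.4627,-.2763,.015],-.11+np.pi/2)
s=grab("scene");crop(s,330,150,450,270,5,"k17.png")
E
```

```text
t37.20 pos [ 0.4627 -0.2762  0.0587] jaw 1.462 tilt [ 0.e+00 -3.e-04 -1.e+00] | dx 0.0437 dy -0.0001 dz -0.0000 twist 0.06 q6pred -1.51 w 0.0597
```

View pics/k17.png

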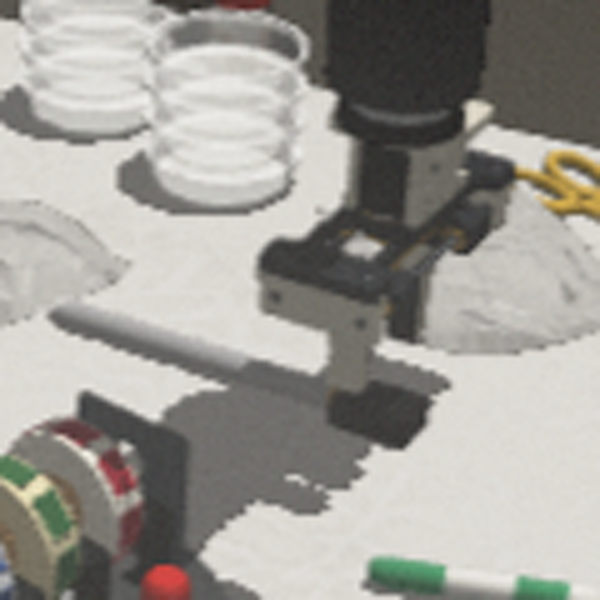

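```bash
python3 - <<'E'
from h import *
for p in([.4627+.0045,-.2763+.04,.048],[.4627+.0045,-.2763+.04,.004],[.4647,-.2584,.012],[.4647,-.2584,.024],[.4925,-.2615,.024],[.4369,-.2553,.024],[.4627,-.2763,.024]): print(p,(proj("scene",p)[0]-[330,150])*5)
E
```

```text
[0.4672, -0.23629999999999998, 0.048] [343.87228328 387.43613521]
[0.4672, -0.23629999999999998, 0.004] [338.66465877 447.87368009]
[0.4647, -0.2584, 0.012] [356.45285481 420.99097348]
[0.4647, -0.2584, 0.024] [357.91673972 404.67321526]
[0.4925, -0.2615, 0.024] [317.97517716 391.30160605]
[0.4369, -0.2553, 0.024] [398.45171533 418.2434869 ]
[0.4627, -0.2763, 0.024] [371.357139   391.95638481]
```

Request:
jog_arm:
  motion:
    - {"dx": 0.005,"dy": 0.0035,"dz": 0,"twist": 0}
    - {"dx": 0.012,"dy": 0.0035,"dz": 0,"twist": 0}
    - {"dx": 0.018,"dy": 0.0035,"dz": 0,"twist": 0}
    - {"dx": 0.022,"dy": 0.0035,"dz": 0,"twist": 0}
    - {"dx": 0.022,"dy": 0.0035,"dz": 0,"twist": 0}

```text
t: 37.67
eef_pos: [0.4582, -0.2755, 0.0351]
ee_rot: [1.416, 1.569, 2.878]
force: [0.8, -0.1, 0.1]
width: 0.0602
```

Request:
jog_arm:
  motion:
    - {"dx": 0.003,"dy": 0,"dz": 0,"twist": 0}
    - {"dx": 0.006,"dy": 0,"dz": 0,"twist": 0}
    - {"dx": 0.009,"dy": 0,"dz": 0,"twist": 0}
    - {"dx": 0.01,"dy": 0,"dz": 0,"twist": 0}

```text
t: 38.0
eef_pos: [0.4586, -0.2756, 0.0256]
ee_rot: [1.393, 1.57, 2.854]
force: [0.4, -0.1, -0.9]
width: 0.0601
```

Request:
jog_arm:
  motion:
    - {"dx": 0.003,"dy": 0,"dz": 0,"twist": 0}
    - {"dx": 0.006,"dy": 0,"dz": 0,"twist": 0}
    - {"dx": 0.009,"dy": 0,"dz": 0,"twist": 0}
    - {"dx": 0.01,"dy": 0,"dz": 0,"twist": 0}
    - {"dx": 0.01,"dy": 0,"dz": 0,"twist": 0}

```text
t: 38.42
eef_pos: [0.4586, -0.2756, 0.0157]
ee_rot: [1.467, 1.57, 2.929]
force: [-0.6, 0.3, 0.2]
width: 0.06
```

No contact. Close on the grip.

Request:
jog_arm:
  motion:
    - {"dx": 0,"dy": 0,"dz": 0,"twist": 0}
    - {"dx": 0,"dy": 0,"dz": 0,"twist": 0}
    - {"dx": 0,"dy": 0,"dz": 0,"twist": 0}
    - {"dx": 0,"dy": 0,"dz": 0,"twist": 0}
    - {"dx": 0,"dy": 0,"dz": 0,"twist": 0}
    - {"dx": 0,"dy": 0,"dz": 0,"twist": 0}
    - {"dx": 0,"dy": 0,"dz": 0,"twist": 0}
    - {"dx": 0,"dy": 0,"dz": 0,"twist": 0}
    - {"dx": 0,"dy": 0,"dz": 0,"twist": 0}
  gripper: 0.0
  newtons: 50

```text
t: 39.17
eef_pos: [0.4589, -0.2757, 0.0162]
ee_rot: [-1.744, 1.571, -0.282]
force: [-0.4, -0.2, 2.5]
width: 0.0355
```

Request:
jog_arm:
  motion:
    - {"dx": -0.002,"dy": 0.005,"dz": 0,"twist": 0}
    - {"dx": -0.003,"dy": 0.01,"dz": 0,"twist": 0}
    - {"dx": -0.004,"dy": 0.017,"dz": 0,"twist": 0}
    - {"dx": -0.005,"dy": 0.025,"dz": 0,"twist": 0}
    - {"dx": -0.005,"dy": 0.03,"dz": 0,"twist": 0}
    - {"dx": -0.005,"dy": 0.03,"dz": 0,"twist": 0}

```text
t: 39.67
eef_pos: [0.4272, -0.2721, 0.0211]
ee_rot: [1.219, 1.57, 2.68]
force: [0.7, 0.1, -2.0]
width: 0.0355
```

```bash
python3 - <<'E'
from h import *
go([.4586,-.30,.16],-.11+np.pi/2)
s=grab("scene");crop(s,330,150,450,270,5,"k18.png");t=grab("top");crop(t,380,190,480,320,5,"k18t.png")
E
```

```text
t39.67 pos [ 0.4272 -0.2721  0.0211] jaw 1.461 tilt [-9.e-04  4.e-04 -1.e+00] | dx -0.1390 dy -0.0342 dz -0.0242 twist -0.00 q6pred -1.46 w 0.0355
```

View pics/k18.png

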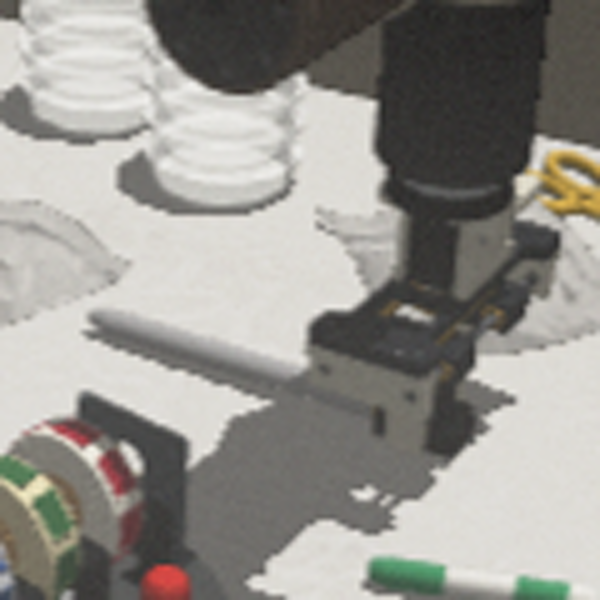

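View pics/k18t.png

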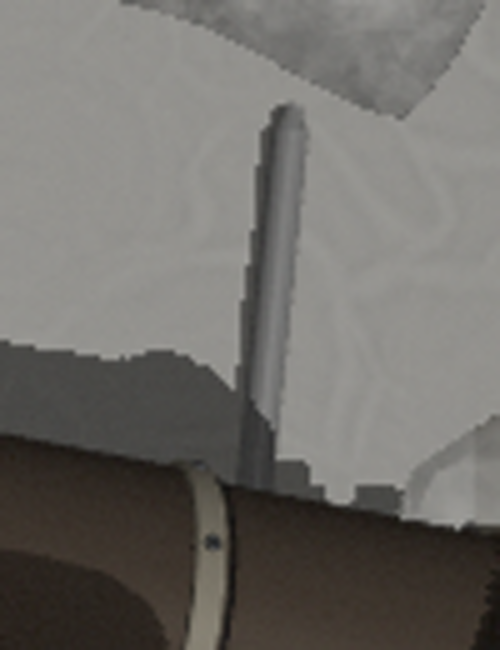

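```bash
python3 - <<'E'
from h import *
P,e=tri((330+89/5,150+318/5),(380+290/5,190+103/5));print(P,e)
s,q,M=tool();d=P-q;print(d,np.hypot(*d[:2]),np.arctan2(d[1],d[0]))
E
```

```text
[ 0.6715411  -0.30174956  0.00714554] 0.0026938708249818347
[ 0.24265894 -0.02929811 -0.01412041] 0.2444212352289018 -0.1201562141267645
```

Request:
jog_arm:
  motion:
    - {"dx": -0.01,"dy": 0,"dz": 0,"twist": 0}
    - {"dx": -0.03,"dy": 0,"dz": 0,"twist": 0}
    - {"dx": -0.06,"dy": 0,"dz": 0,"twist": 0}
    - {"dx": -0.09,"dy": 0,"dz": 0,"twist": 0}
    - {"dx": -0.12,"dy": 0,"dz": 0,"twist": 0}
    - {"dx": -0.14,"dy": 0,"dz": 0,"twist": 0}
    - {"dx": -0.14,"dy": 0,"dz": 0,"twist": 0}
    - {"dx": -0.14,"dy": 0,"dz": 0,"twist": 0}
    - {"dx": -0.14,"dy": 0,"dz": 0,"twist": 0}

```text
t: 40.52
eef_pos: [0.4286, -0.2722, 0.1609]
ee_rot: [0.378, 1.57, 1.839]
force: [0.6, -0.3, -2.3]
width: 0.0355
```

```bash
python3 - <<'E'
from h import *
u=np.array([.2648,.9643]);c=np.array([.551,.0483]);p=c-.374*u;print(p)
go([*p,.16],1.303-np.pi/2)
s=grab("scene","k19s.png");crop(s,300,130,450,270,5,"k19.png");t=grab("top","k19t.png");crop(t,380,170,480,300,5,"k19tt.png")
E
```

```text
[ 0.4519648 -0.3123482]
t40.52 pos [ 0.4286 -0.2722  0.1609] jaw 1.461 tilt [-1.e-04  4.e-04 -1.e+00] | dx 0.0009 dy -0.0276 dz -0.0374 twist -80.93 q6pred -0.02 w 0.0355
```

View pics/k19.png

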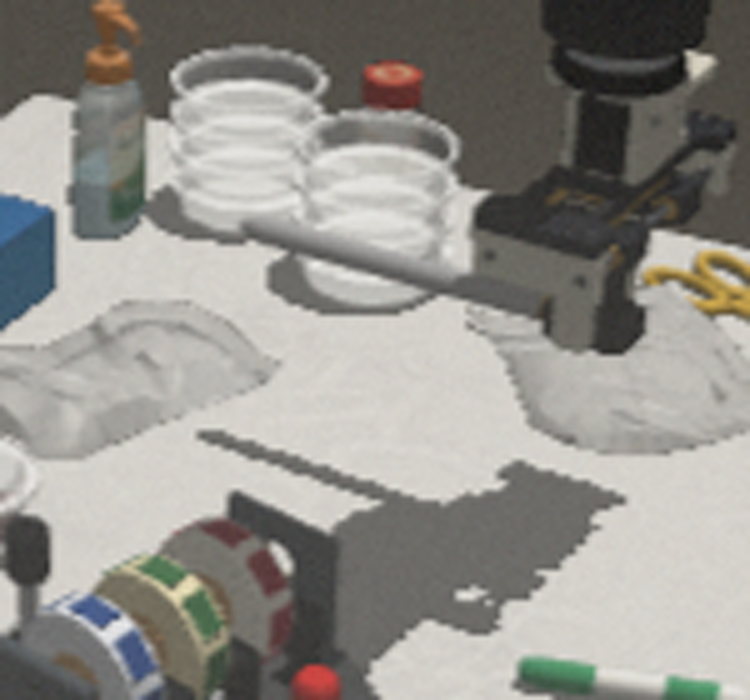

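View pics/k19tt.png

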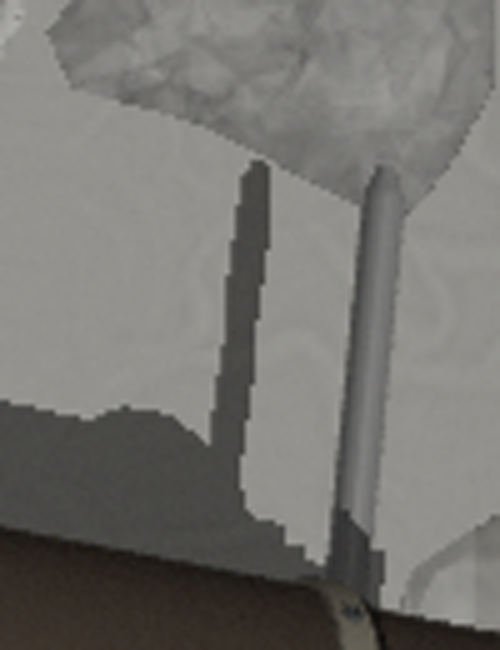

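```bash
python3 - <<'E'
from h import *
s,q,M=tool()
P,e=tri((300+248/5,130+225/5),(380+386/5,170+167/5));print(P,e)
d=P-q;print(d,np.hypot(*d[:2]),np.arctan2(d[1],d[0]))
for dz in(-.012,-.008,-.004,0): 
    X=q+np.r_[.244*np.array([np.cos(-.11),np.sin(-.11)]),dz]
    print(dz,(proj("scene",X)[0]-[300,130])*5,(proj("top",X)[0]-[380,170])*5)
E
```

```text
[ 0.66922838 -0.30130043  0.14990446] 0.0034928839820174405
[ 0.24096536 -0.02916313 -0.01015966] 0.24272369447321016 -0.12044045738881327
-0.012 [241.33678028 228.57851616] [380.97403767 167.57463725]
-0.008 [241.49086591 222.89996334] [384.08300669 166.29614693]
-0.004 [241.64532786 217.20754189] [387.21770305 165.00707685]
0 [241.80016751 211.50120096] [390.37844745 163.70729513]
```

Request:
jog_arm:
  motion:
    - {"dx": 0,"dy": -0.002,"dz": -0.002,"twist": -5}
    - {"dx": 0,"dy": -0.004,"dz": -0.005,"twist": -11}
    - {"dx": 0,"dy": -0.006,"dz": -0.008,"twist": -17}
    - {"dx": 0,"dy": -0.008,"dz": -0.011,"twist": -23}
    - {"dx": 0,"dy": -0.01,"dz": -0.014,"twist": -29}
    - {"dx": 0,"dy": -0.012,"dz": -0.017,"twist": -35}
    - {"dx": 0,"dy": -0.014,"dz": -0.02,"twist": -41}
    - {"dx": 0,"dy": -0.016,"dz": -0.023,"twist": -47}
    - {"dx": 0,"dy": -0.018,"dz": -0.026,"twist": -53}
    - {"dx": 0,"dy": -0.02,"dz": -0.029,"twist": -59}
    - {"dx": 0,"dy": -0.022,"dz": -0.032,"twist": -65}
    - {"dx": 0,"dy": -0.024,"dz": -0.034,"twist": -71}
    - {"dx": 0,"dy": -0.026,"dz": -0.036,"twist": -76}
    - {"dx": 0,"dy": -0.0276,"dz": -0.0374,"twist": -80}
    - {"dx": 0,"dy": -0.0276,"dz": -0.0374,"twist": -80.9}
    - {"dx": 0,"dy": -0.0276,"dz": -0.0374,"twist": -80.9}
    - {"dx": 0,"dy": -0.0276,"dz": -0.0374,"twist": -80.9}
    - {"dx": 0,"dy": -0.0276,"dz": -0.0374,"twist": -80.9}

```text
t: 42.12
eef_pos: [0.4521, -0.3125, 0.1607]
ee_rot: [-0.026, 1.57, 2.845]
force: [0.5, -0.5, -1.4]
width: 0.0356
```

```bash
python3 - <<'E'
from h import *
p=[.452,-.3123,.099]
go(p,1.303-np.pi/2)
s=grab("scene","k20s.png");crop(s,290,170,440,310,5,"k20.png");t=grab("top","k20t.png");crop(t,300,200,460,320,5,"k20tt.png")
E
```

```text
t42.12 pos [ 0.4521 -0.3125  0.1607] jaw 2.872 tilt [-7.e-04  2.e-04 -1.e+00] | dx 0.0617 dy -0.0001 dz 0.0001 twist -0.12 q6pred -0.02 w 0.0356
```

View pics/k20.png

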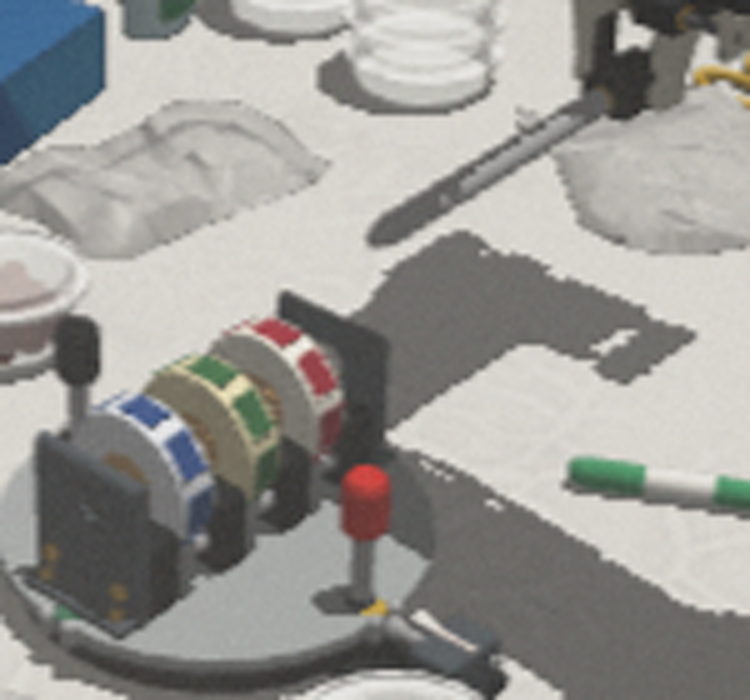

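View pics/k20tt.png

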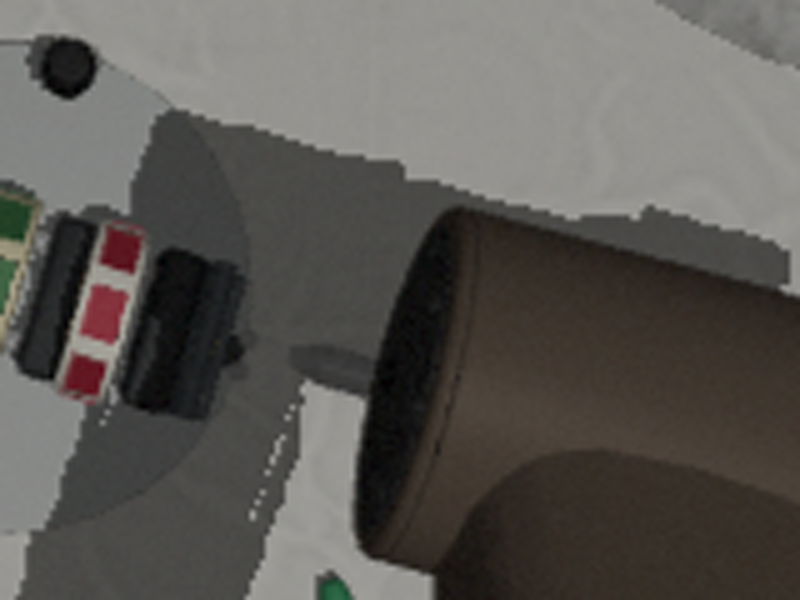

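```bash
python3 - <<'E'
from h import *
s,q,M=tool()
P,e=tri((290+371/5,170+240/5),(300+293/5,200+358/5));print("tip",P,e)
d=P-q;print(d,np.hypot(*d[:2]),np.arctan2(d[1],d[0]))
for dz in(-.012,-.008,-.004): 
    X=q+np.r_[.244*np.array([np.cos(1.301),np.sin(1.301)]),dz]
    print(dz,(proj("scene",X)[0]-[290,170])*5,(proj("top",X)[0]-[300,200])*5)
# cheek near: top edge corners in top view crop (scale5): outer (right) edge top (243,265) bottom (205,417) ; z .118
a=plane("top",(300+243/5,200+264/5),.118);b=plane("top",(300+207/5,200+417/5),.118);m=(a+b)/2;print("near cheek outer",a,b,m,np.linalg.norm(a-b),np.arctan2(*(a-b)[[1,0]]))
u=np.array([.2648,.9643]);c=np.array([.551,.0483]);print("hole pred",c-.1*u)
# scene corners of near cheek outer top corners crop k20
print("cheek proj",[(proj("scene",np.r_[c-.1*u+k*np.array([.9643,-.2648]),.118])[0]-[290,170])*5 for k in(.037,-.037)])
E
```

```text
tip [ 0.51670437 -0.08010016  0.15059826] 4.7347048928166016e-05
[ 0.06448123  0.23237433 -0.01035405] 0.241154846753926 1.3001179689583897
-0.012 [367.85795224 244.59148074] [286.24600605 356.6843666 ]
-0.008 [368.14017018 238.4146624 ] [287.33231463 356.8049602 ]
-0.004 [368.42317447 232.22063354] [288.42774666 356.92656662]
near cheek outer [ 0.5589208  -0.06104405  0.118     ] [ 0.48920077 -0.04500727  0.118     ] [ 0.52406078 -0.05302566  0.118     ] 0.07154062676712365 -0.2260843178587909
hole pred [ 0.52452 -0.04813]
cheek proj [array([281.9364474 , 289.14475266]), array([383.56472296, 337.82057084])]
```

```bash
python3 - <<'E'
from h import *
u=np.array([.2648,.9643]);c=np.array([.551,.0483])
for k in(-.09,-.1): print(k,proj("scene",np.r_[c+k*u,.093]))
s=cv2.imread("pics/now_s.png");crop(s,335,220,375,265,14,"hole.png")
E
```

```text
-0.09 [[353.80778136 241.59288623]]
-0.1 [[356.12745294 240.16532417]]
```

View pics/hole.png

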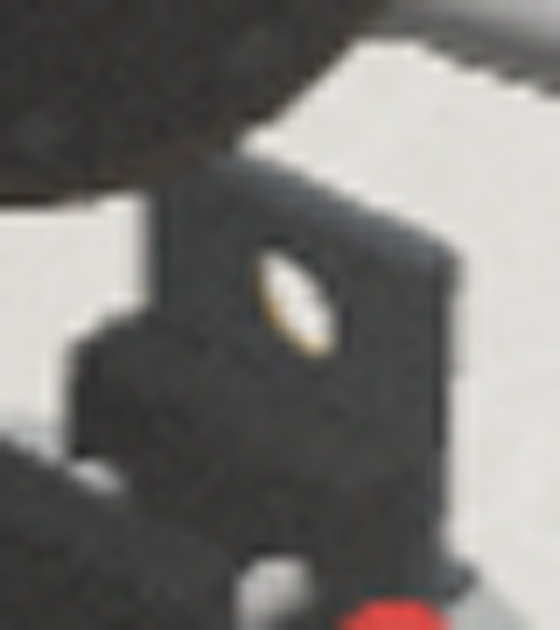

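```bash
python3 - <<'E'
from h import *
u=np.array([.2648,.9643]);v=np.array([.9643,-.2648]);c=np.array([.551,.0483])
k=c-.105*v;print(k)
for n in("scene","top"):
    print(n,"red top/bottom",proj(n,[np.r_[k,.114],np.r_[k,.096],np.r_[k,.078]]),"blk",proj(n,[np.r_[c+.105*v,.114],np.r_[c+.105*v,.096]]))
s=cv2.imread("pics/k20s.png");t=cv2.imread("pics/k20t.png")
for n,im in(("scene",s),("top",t)):
    h=cv2.cvtColor(im,cv2.COLOR_BGR2HSV);m=cv2.inRange(h,np.array((0,140,60)),np.array((6,255,255)))|cv2.inRange(h,np.array((176,140,60)),np.array((180,255,255)))
    nn,l,st,cc=cv2.connectedComponentsWithStats(m);print(n,[(np.round(cc[i],1),st[i]) for i in range(1,nn) if st[i][4]>40])
crop(s,285,225,310,260,16,"blk.png")
E
```

```text
[0.4497485 0.076104 ]
scene red top/bottom [[362.34772791 264.05674173]
 [362.0834555  269.71753217]
 [361.8227093  275.30279002]] blk [[304.27373362 234.09251294]
 [304.39010942 239.5165349 ]]
top red top/bottom [[287.90258326 300.32283835]
 [288.21366077 299.70121466]
 [288.51380559 299.10143768]] blk [[313.23405236 211.90125442]
 [313.09371835 212.84982103]]
scene [(array([362.9, 266.1]), array([359, 263,   9,   7,  48], dtype=int32))]
top [(array([600.9, 187.3]), array([593, 178,  18,  20, 165], dtype=int32)), (array([320.4, 262.5]), array([317, 258,   8,  10,  58], dtype=int32)), (array([287.9, 300. ]), array([283, 295,  11,  11,  95], dtype=int32))]
```

View pics/blk.png

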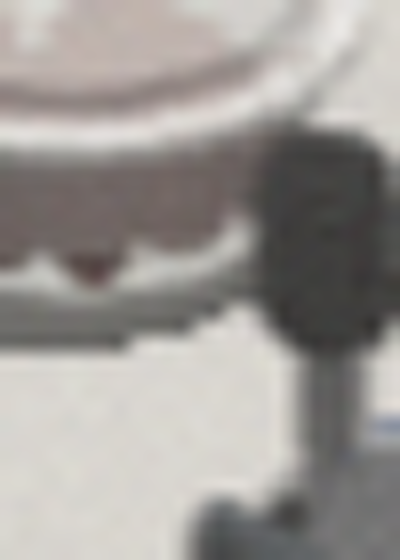

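```bash
python3 - <<'E'
from h import *
s,q,M=tool()
P,e=tri((363.2,217.6),(358.2,271.2));print("tip",P,e);d=P-q;print(d,np.hypot(*d[:2]),np.arctan2(d[1],d[0]))
v=np.array([.9643,-.2648]);c=np.array([.551,.0483]);print("lateral",(P[:2]-c)@v)
go([.452,-.3123,.1035],1.303-np.pi/2)
E
```

```text
tip [ 0.51830986 -0.078672    0.15223113] 0.0015340616414960546
[ 0.06608672  0.23380249 -0.00872119] 0.2429630851225123 1.2953222975691852
lateral 0.002099081247683809
t42.22 pos [ 0.4522 -0.3125  0.161 ] jaw 2.872 tilt [-2.e-04  1.e-04 -1.e+00] | dx 0.0575 dy -0.0001 dz 0.0002 twist -0.08 q6pred -0.02 w 0.0358
```

Request:
jog_arm:
  motion:
    - {"dx": 0.02,"dy": 0,"dz": 0.001,"twist": 0}
    - {"dx": 0.04,"dy": 0,"dz": 0.001,"twist": 0}
    - {"dx": 0.055,"dy": 0,"dz": 0.001,"twist": 0}
    - {"dx": 0.059,"dy": 0,"dz": 0.001,"twist": 0}
    - {"dx": 0.059,"dy": 0,"dz": 0.001,"twist": 0}
    - {"dx": 0.059,"dy": 0,"dz": 0.001,"twist": 0}
    - {"dx": 0.059,"dy": 0,"dz": 0.001,"twist": 0}

```text
t: 42.8
eef_pos: [0.4521, -0.3126, 0.1032]
ee_rot: [2.979, 1.569, -0.431]
force: [0.4, -0.0, -1.0]
width: 0.0354
```

Request:
jog_arm:
  motion:
    - {"dx": 0,"dy": -0.008,"dz": 0,"twist": 0}
    - {"dx": 0,"dy": -0.016,"dz": 0,"twist": 0}
    - {"dx": 0,"dy": -0.022,"dz": 0,"twist": 0}
    - {"dx": 0,"dy": -0.022,"dz": 0,"twist": 0}
    - {"dx": 0,"dy": -0.022,"dz": 0,"twist": 0}

```text
t: 43.22
eef_pos: [0.4576, -0.2905, 0.1024]
ee_rot: [-3.088, 1.57, -0.213]
force: [1.0, 1.1, -1.6]
width: 0.0355
```

```bash
python3 - <<'E'
from h import *
s,q,M=tool();print(q,s["force"])
v=np.array([.9643,-.2648]);u=np.array([.2648,.9643]);c=np.array([.551,.0483]);print("TCP along,lat",(q[:2]-c)@u,(q[:2]-c)@v)
im=grab("scene","k21s.png");crop(im,320,200,400,270,9,"k21.png");t=grab("top","k21t.png");crop(t,320,230,400,300,9,"k21tt.png")
E
```

```text
[ 0.45755296 -0.29052083  0.10238441] [ 1.01640671  1.1277636  -1.55009883]
TCP along,lat -0.3514697045813478 -0.00039122425355463353
```

View pics/k21.png

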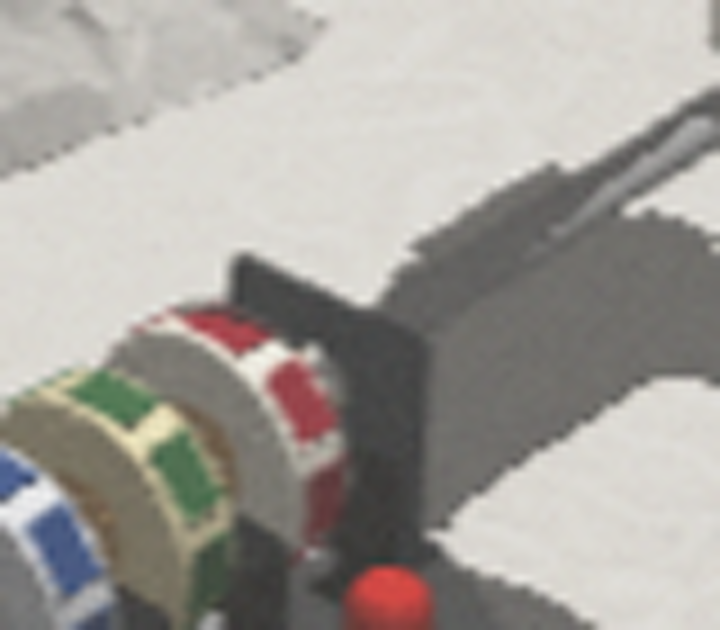

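View pics/k21tt.png

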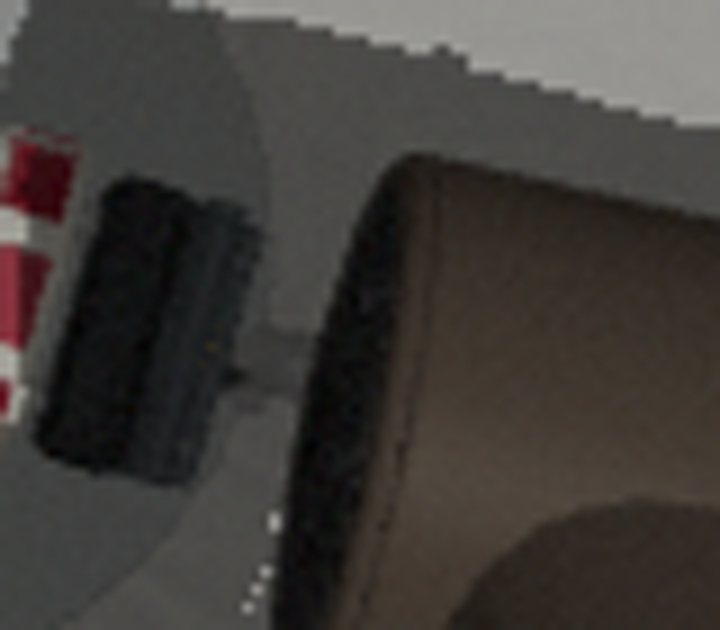

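Request:
jog_arm:
  motion:
    - {"dx": 0,"dy": -0.004,"dz": 0,"twist": 0}
    - {"dx": 0,"dy": -0.008,"dz": 0,"twist": 0}
    - {"dx": 0,"dy": -0.012,"dz": 0,"twist": 0}
    - {"dx": 0,"dy": -0.012,"dz": 0,"twist": 0}

```text
t: 43.65
eef_pos: [0.4605, -0.279, 0.102]
ee_rot: [-1.332, 1.571, 1.542]
force: [-0.5, 0.4, -1.2]
width: 0.0354
```

Request:
jog_arm:
  motion:
    - {"dx": 0,"dy": -0.004,"dz": 0,"twist": 0}
    - {"dx": 0,"dy": -0.008,"dz": 0,"twist": 0}
    - {"dx": 0,"dy": -0.012,"dz": 0,"twist": 0}
    - {"dx": 0,"dy": -0.012,"dz": 0,"twist": 0}

```text
t: 43.98
eef_pos: [0.4637, -0.2674, 0.1021]
ee_rot: [-1.841, 1.571, 1.032]
force: [0.3, 0.1, -0.8]
width: 0.036
```

```bash
cat >> h.py <<'E'
def st():
    s,q,M=tool();v=np.array([.9643,-.2648]);u=np.array([.2648,.9643]);c=np.array([.551,.0483]);f=np.array(s["force"])
    print("t%.2f along %.4f lat %.4f z %.4f Fu %.1f Fv %.1f Fz %.1f w %.4f"%(s["t"],(q[:2]-c)@u,(q[:2]-c)@v,q[2],f[:2]@u,f[:2]@v,f[2],s["width"]),"M",np.round(s["moment"],2))
E
python3 - <<'E'
from h import *
st()
im=grab("scene");crop(im,320,200,400,270,9,"k22.png")
E
```

```text
t43.98 along -0.3275 lat -0.0006 z 0.1021 Fu 0.2 Fv 0.3 Fz -0.8 w 0.0360 M [-0.09  0.11 -0.02]
```

View pics/k22.png

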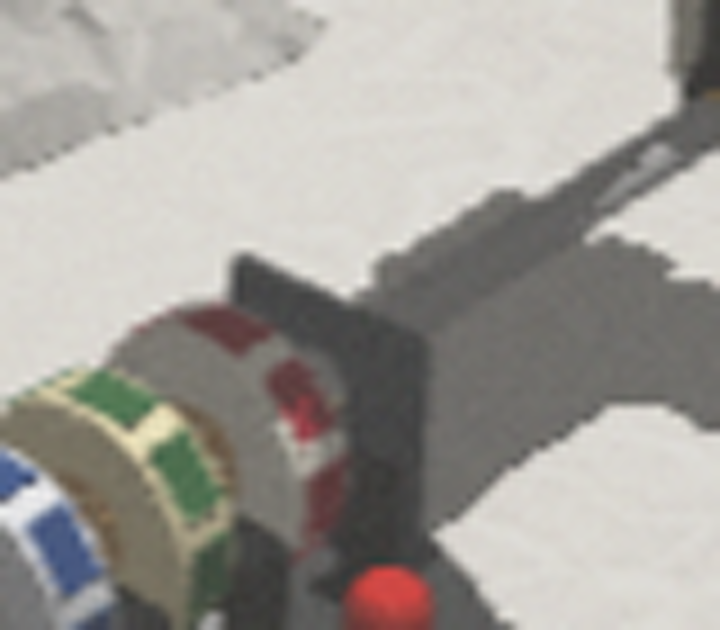

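Request:
jog_arm:
  motion:
    - {"dx": 0,"dy": -0.005,"dz": 0,"twist": 0}
    - {"dx": 0,"dy": -0.01,"dz": 0,"twist": 0}
    - {"dx": 0,"dy": -0.015,"dz": 0,"twist": 0}
    - {"dx": 0,"dy": -0.02,"dz": 0,"twist": 0}
    - {"dx": 0,"dy": -0.025,"dz": 0,"twist": 0}
    - {"dx": 0,"dy": -0.025,"dz": 0,"twist": 0}

```text
t: 44.53
eef_pos: [0.4704, -0.243, 0.1021]
ee_rot: [-2.441, 1.571, 0.433]
force: [0.5, 0.4, -1.0]
width: 0.0358
```

Request:
jog_arm:
  motion:
    - {"dx": 0,"dy": -0.005,"dz": 0,"twist": 0}
    - {"dx": 0,"dy": -0.01,"dz": 0,"twist": 0}
    - {"dx": 0,"dy": -0.015,"dz": 0,"twist": 0}
    - {"dx": 0,"dy": -0.02,"dz": 0,"twist": 0}
    - {"dx": 0,"dy": -0.025,"dz": 0,"twist": 0}
    - {"dx": 0,"dy": -0.025,"dz": 0,"twist": 0}

```text
t: 45.03
eef_pos: [0.4771, -0.219, 0.1021]
ee_rot: [-2.541, 1.571, 0.333]
force: [-0.2, 0.8, -1.1]
width: 0.0358
```

```bash
python3 - <<'E'
from h import *
st()
im=grab("scene");crop(im,290,190,400,290,7,"k23.png");t=grab("top");crop(t,240,200,400,310,5,"k23t.png")
E
```

```text
t45.03 along -0.2773 lat -0.0005 z 0.1021 Fu 0.7 Fv -0.4 Fz -1.1 w 0.0358 M [-0.11  0.14 -0.01]
```

View pics/k23.png

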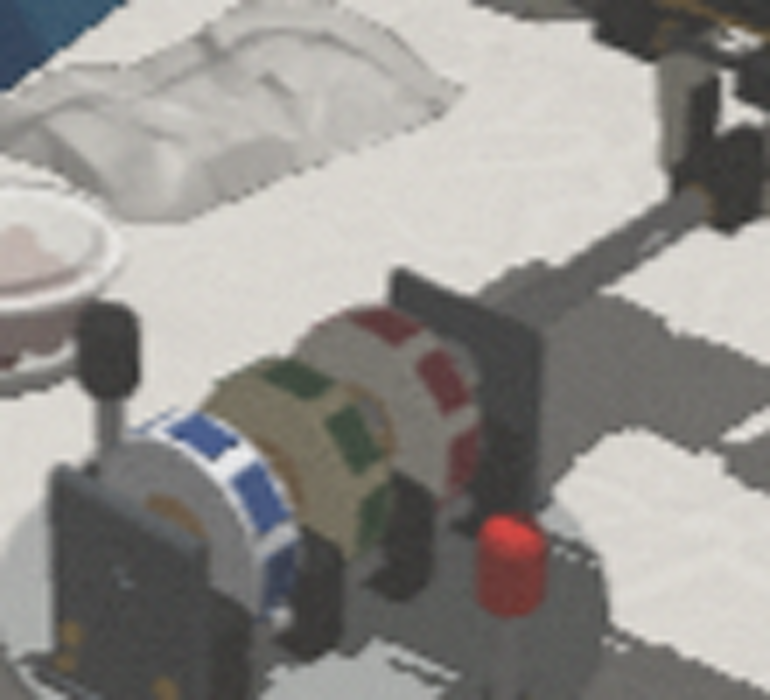

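View pics/k23t.png

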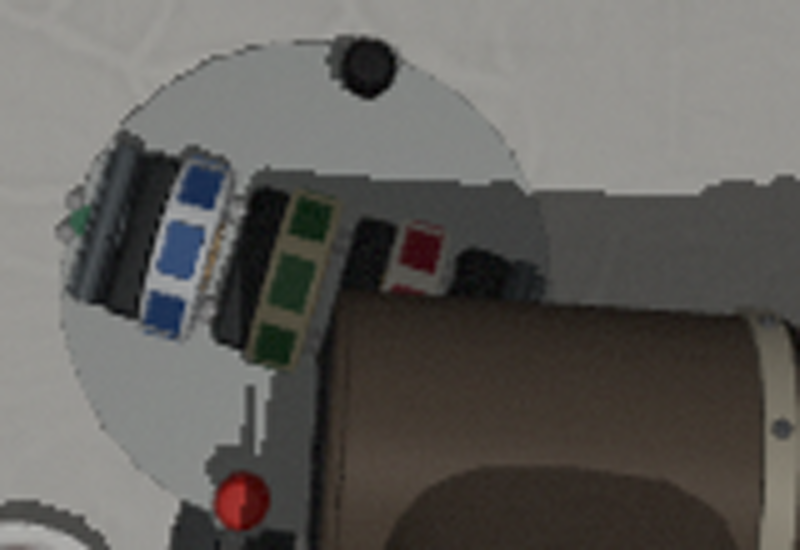

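Request:
jog_arm:
  motion:
    - {"dx": 0,"dy": -0.005,"dz": 0,"twist": 0}
    - {"dx": 0,"dy": -0.01,"dz": 0,"twist": 0}
    - {"dx": 0,"dy": -0.015,"dz": 0,"twist": 0}
    - {"dx": 0,"dy": -0.02,"dz": 0,"twist": 0}
    - {"dx": 0,"dy": -0.025,"dz": 0,"twist": 0}
    - {"dx": 0,"dy": -0.025,"dz": 0,"twist": 0}

```text
t: 45.63
eef_pos: [0.4837, -0.1948, 0.1021]
ee_rot: [-2.595, 1.571, 0.28]
force: [-0.0, 0.6, -1.6]
width: 0.0356
```

Request:
jog_arm:
  motion:
    - {"dx": 0.0002,"dy": -0.005,"dz": 0,"twist": 0}
    - {"dx": 0.0004,"dy": -0.01,"dz": 0,"twist": 0}
    - {"dx": 0.0006,"dy": -0.015,"dz": 0,"twist": 0}
    - {"dx": 0.0008,"dy": -0.02,"dz": 0,"twist": 0}
    - {"dx": 0.0008,"dy": -0.025,"dz": 0,"twist": 0}
    - {"dx": 0.0008,"dy": -0.025,"dz": 0,"twist": 0}

```text
t: 46.13
eef_pos: [0.4903, -0.1708, 0.1013]
ee_rot: [-2.84, 1.571, 0.035]
force: [0.1, -0.4, -1.2]
width: 0.0355
```

Request:
jog_arm:
  motion:
    - {"dx": 0.0002,"dy": -0.005,"dz": 0,"twist": 0}
    - {"dx": 0.0004,"dy": -0.01,"dz": 0,"twist": 0}
    - {"dx": 0.0006,"dy": -0.015,"dz": 0,"twist": 0}
    - {"dx": 0.0008,"dy": -0.02,"dz": 0,"twist": 0}
    - {"dx": 0.0008,"dy": -0.025,"dz": 0,"twist": 0}
    - {"dx": 0.0008,"dy": -0.025,"dz": 0,"twist": 0}

```text
t: 46.63
eef_pos: [0.497, -0.1466, 0.1005]
ee_rot: [-2.702, 1.571, 0.172]
force: [0.0, 0.0, -1.5]
width: 0.036
```

```bash
python3 - <<'E'
from h import *
st()
im=grab("scene");crop(im,290,190,400,290,7,"k24.png");t=grab("top");crop(t,240,200,400,310,5,"k24t.png")
E
```

```text
t46.63 along -0.2023 lat -0.0004 z 0.1005 Fu 0.0 Fv 0.0 Fz -1.5 w 0.0360 M [-0.1   0.15 -0.03]
```

View pics/k24.png

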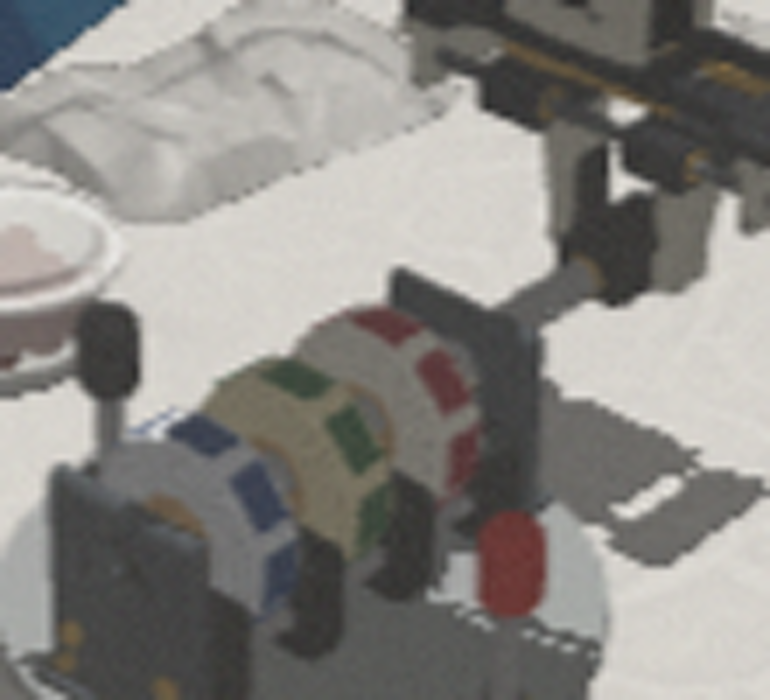

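View pics/k24t.png

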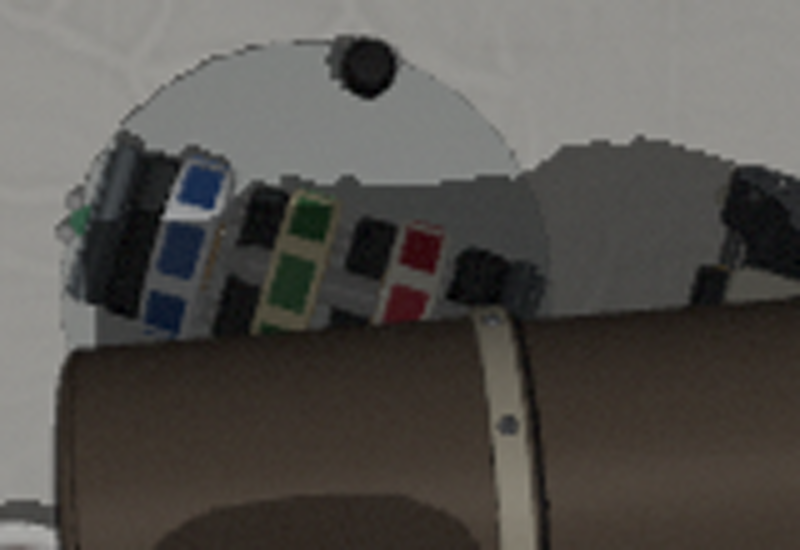

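Request:
jog_arm:
  motion:
    - {"dx": 0,"dy": -0.005,"dz": 0,"twist": 0}
    - {"dx": 0,"dy": -0.01,"dz": 0,"twist": 0}
    - {"dx": 0,"dy": -0.015,"dz": 0,"twist": 0}
    - {"dx": 0,"dy": -0.02,"dz": 0,"twist": 0}
    - {"dx": 0,"dy": -0.025,"dz": 0,"twist": 0}
    - {"dx": 0,"dy": -0.03,"dz": 0,"twist": 0}
    - {"dx": 0,"dy": -0.035,"dz": 0,"twist": 0}
    - {"dx": 0,"dy": -0.035,"dz": 0,"twist": 0}

```text
t: 47.4
eef_pos: [0.5063, -0.1128, 0.1005]
ee_rot: [-2.71, 1.57, 0.164]
force: [0.1, -0.2, -0.9]
width: 0.0358
```

Request:
jog_arm:
  motion:
    - {"dx": 0,"dy": -0.004,"dz": 0,"twist": 0}
    - {"dx": 0,"dy": -0.008,"dz": 0,"twist": 0}
    - {"dx": 0,"dy": -0.012,"dz": 0,"twist": 0}
    - {"dx": 0,"dy": -0.016,"dz": 0,"twist": 0}
    - {"dx": 0,"dy": -0.016,"dz": 0,"twist": 0}

```text
t: 47.82
eef_pos: [0.5105, -0.0977, 0.1005]
ee_rot: [-2.734, 1.571, 0.14]
force: [-0.3, 0.4, -1.0]
width: 0.0354
```

Request:
jog_arm:
  motion:
    - {"dx": 0,"dy": -0.004,"dz": 0,"twist": 0}
    - {"dx": 0,"dy": -0.008,"dz": 0,"twist": 0}
    - {"dx": 0,"dy": -0.01,"dz": 0,"twist": 0}
    - {"dx": 0,"dy": -0.01,"dz": 0,"twist": 0}

```text
t: 48.15
eef_pos: [0.5129, -0.0882, 0.1004]
ee_rot: [-1.171, 1.571, 1.702]
force: [0.6, -0.1, -1.2]
width: 0.0354
```

```bash
python3 - <<'E'
from h import *
st()
im=grab("scene");crop(im,270,190,400,300,6,"k25.png")
E
```

```text
t48.15 along -0.1417 lat -0.0006 z 0.1004 Fu 0.0 Fv 0.6 Fz -1.2 w 0.0354 M [-0.08  0.15  0.03]
```

View pics/k25.png

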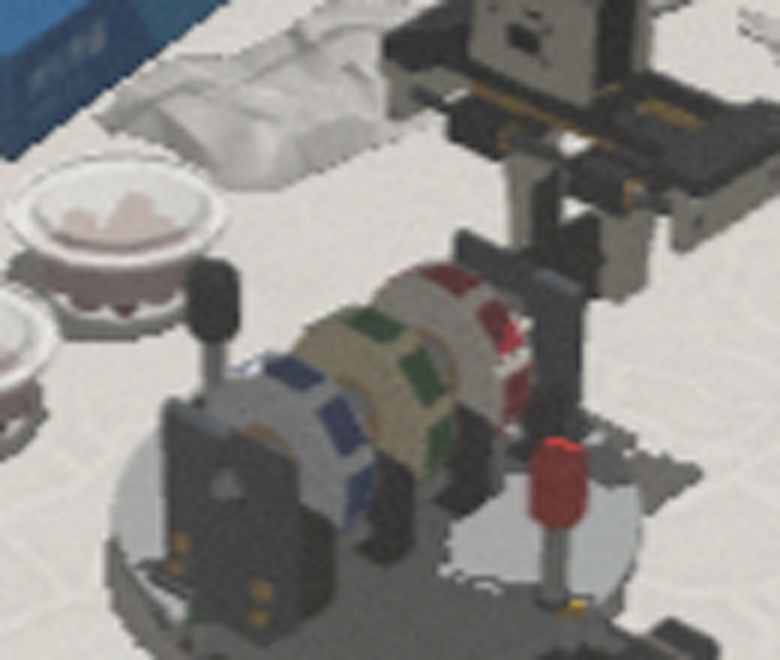

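Request:
jog_arm:
  motion:
    - {"dx": 0,"dy": -0.003,"dz": 0,"twist": 0}
    - {"dx": 0,"dy": -0.006,"dz": 0,"twist": 0}
    - {"dx": 0,"dy": -0.009,"dz": 0,"twist": 0}
    - {"dx": 0,"dy": -0.009,"dz": 0,"twist": 0}
    - {"dx": 0,"dy": -0.009,"dz": 0,"twist": 0}

```text
t: 48.62
eef_pos: [0.5152, -0.0797, 0.1004]
ee_rot: [0.066, 1.571, 2.94]
force: [-0.8, 0.8, -1.8]
width: 0.0356
```

Request:
jog_arm:
  motion:
    - {"dx": 0,"dy": -0.001,"dz": 0,"twist": 0}
    - {"dx": 0,"dy": -0.002,"dz": 0,"twist": 0}
    - {"dx": 0,"dy": -0.002,"dz": 0,"twist": 0}

```text
t: 48.87
eef_pos: [0.5156, -0.078, 0.1004]
ee_rot: [0.331, 1.571, -3.079]
force: [0.0, 0.5, -1.4]
width: 0.0358
```

Request:
jog_arm:
  motion:
    - {"dx": 0,"dy": -0.001,"dz": 0,"twist": 0}
    - {"dx": 0,"dy": -0.002,"dz": 0,"twist": 0}
    - {"dx": 0,"dy": -0.002,"dz": 0,"twist": 0}

```text
t: 49.12
eef_pos: [0.5162, -0.076, 0.1004]
ee_rot: [0.097, 1.571, 2.97]
force: [-0.1, 0.1, -1.6]
width: 0.0356
```

```bash
python3 - <<'E'
from h import *
st()
im=grab("scene");crop(im,270,190,400,300,6,"k26.png")
E
```

```text
t49.12 along -0.1291 lat -0.0007 z 0.1004 Fu 0.1 Fv -0.1 Fz -1.6 w 0.0356 M [-0.12  0.32 -0.  ]
```

View pics/k26.png

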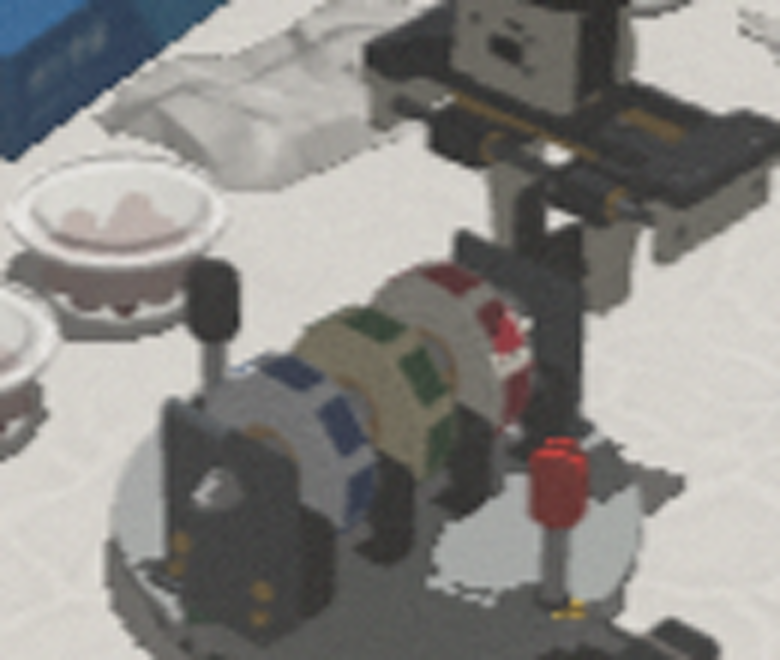

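Continue until contact with the cheek.

Request:
jog_arm:
  motion:
    - {"dx": 0,"dy": -0.001,"dz": 0,"twist": 0}
    - {"dx": 0,"dy": -0.002,"dz": 0,"twist": 0}
    - {"dx": 0,"dy": -0.002,"dz": 0,"twist": 0}

```text
t: 49.42
eef_pos: [0.5164, -0.0751, 0.1004]
ee_rot: [1.173, 1.569, -2.237]
force: [-0.9, -6.1, -1.6]
width: 0.0358
```

Request:
jog_arm:
  motion:
    - {"dx": 0,"dy": -0.001,"dz": 0,"twist": 0}
    - {"dx": 0,"dy": -0.0015,"dz": 0,"twist": 0}
    - {"dx": 0,"dy": -0.0015,"dz": 0,"twist": 0}

```text
t: 49.67
eef_pos: [0.5163, -0.075, 0.1004]
ee_rot: [1.225, 1.567, -2.185]
force: [-0.7, -14.8, -2.2]
width: 0.0356
```

```bash
python3 - <<'E'
from h import *
st()
E
```

```text
t49.67 along -0.1281 lat -0.0008 z 0.1004 Fu -14.5 Fv 3.2 Fz -2.2 w 0.0356 M [-5.42  0.14 -0.14]
```

Request:
jog_arm:
  motion:
    - {"dx": 0.001,"dy": 0.0015,"dz": 0,"twist": 0}
    - {"dx": 0.002,"dy": 0.002,"dz": 0,"twist": 0}
    - {"dx": 0.003,"dy": 0.002,"dz": 0,"twist": 0}
    - {"dx": 0.003,"dy": 0.002,"dz": 0,"twist": 0}

```text
t: 50.0
eef_pos: [0.5168, -0.0752, 0.0977]
ee_rot: [1.896, 1.57, -1.514]
force: [0.2, -6.9, 0.3]
width: 0.0353
```

```bash
python3 - <<'E'
from h import *
st()
E
```

```text
t50.00 along -0.1282 lat -0.0003 z 0.0977 Fu -6.6 Fv 2.0 Fz 0.3 w 0.0353 M [-2.51  0.33 -0.11]
```

Request:
jog_arm:
  motion:
    - {"dx": 0.001,"dy": 0.0008,"dz": 0,"twist": 0}
    - {"dx": 0.002,"dy": 0.0008,"dz": 0,"twist": 0}
    - {"dx": 0.002,"dy": 0.0008,"dz": 0,"twist": 0}

```text
t: 50.25
eef_pos: [0.5168, -0.0753, 0.0955]
ee_rot: [-2.643, 1.57, 0.231]
force: [-0.5, -2.3, -0.5]
width: 0.0358
```

Request:
jog_arm:
  motion:
    - {"dx": 0,"dy": 0,"dz": 0,"twist": 0}
    - {"dx": 0,"dy": 0,"dz": 0,"twist": 0}
    - {"dx": 0,"dy": 0,"dz": 0,"twist": 0}
    - {"dx": 0,"dy": 0,"dz": 0,"twist": 0}
    - {"dx": 0,"dy": 0,"dz": 0,"twist": 0}
    - {"dx": -0.01,"dy": 0,"dz": 0,"twist": 0}
    - {"dx": -0.03,"dy": 0,"dz": 0,"twist": 0}
    - {"dx": -0.06,"dy": 0,"dz": 0,"twist": 0}
    - {"dx": -0.1,"dy": 0,"dz": 0,"twist": 0}
    - {"dx": -0.13,"dy": 0,"dz": 0,"twist": 0}
    - {"dx": -0.13,"dy": 0,"dz": 0,"twist": 0}
    - {"dx": -0.13,"dy": 0,"dz": 0,"twist": 0}
  gripper: 0.06

```text
t: 51.25
eef_pos: [0.5175, -0.0752, 0.2285]
ee_rot: [-2.676, 1.566, 0.198]
force: [-0.1, 0.5, 0.1]
width: 0.06
```

```bash
python3 - <<'E'
from h import *
st()
k=[.4497,.0761]
go([*k,.225],-.268+np.pi/2)
im=grab("scene","k27s.png");crop(im,270,190,400,300,6,"k27.png")
E
```

```text
t51.25 along -0.1279 lat 0.0004 z 0.2285 Fu 0.4 Fv -0.2 Fz 0.1 w 0.0600 M [ 0.03  0.09 -0.02]
t51.25 pos [ 0.5175 -0.0752  0.2285] jaw 2.874 tilt [ 0.0052  0.001  -1.    ] | dx 0.0033 dy -0.1279 dz 0.1055 twist 90.00 q6pred -2.44 w 0.0600
```

View pics/k27.png

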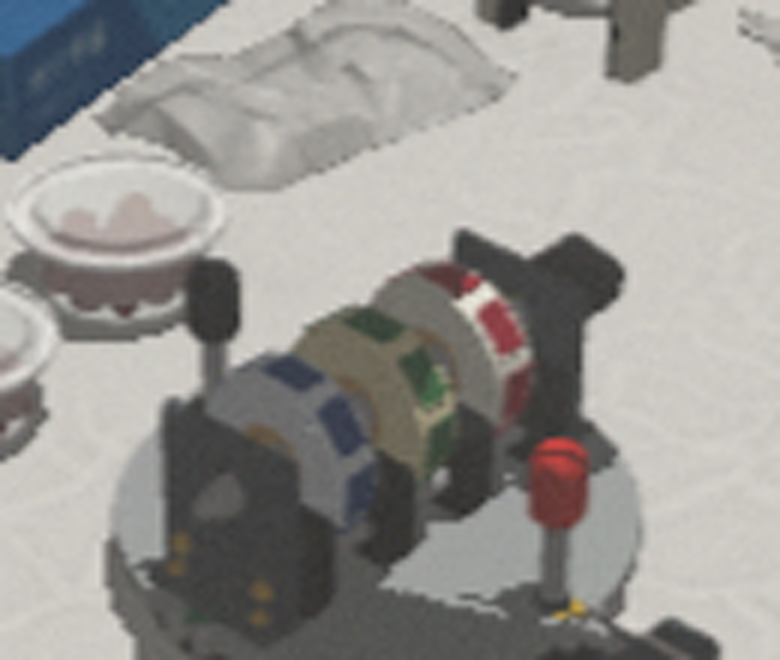

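Request:
jog_arm:
  motion:
    - {"dx": 0,"dy": -0.01,"dz": 0.008,"twist": 6}
    - {"dx": 0,"dy": -0.02,"dz": 0.016,"twist": 12}
    - {"dx": 0,"dy": -0.03,"dz": 0.024,"twist": 18}
    - {"dx": 0,"dy": -0.04,"dz": 0.032,"twist": 24}
    - {"dx": 0,"dy": -0.05,"dz": 0.04,"twist": 30}
    - {"dx": 0,"dy": -0.06,"dz": 0.048,"twist": 36}
    - {"dx": 0,"dy": -0.07,"dz": 0.056,"twist": 42}
    - {"dx": 0,"dy": -0.078,"dz": 0.064,"twist": 48}
    - {"dx": 0,"dy": -0.087,"dz": 0.072,"twist": 54}
    - {"dx": 0,"dy": -0.096,"dz": 0.079,"twist": 60}
    - {"dx": 0,"dy": -0.105,"dz": 0.086,"twist": 66}
    - {"dx": 0,"dy": -0.113,"dz": 0.093,"twist": 72}
    - {"dx": 0,"dy": -0.12,"dz": 0.099,"twist": 78}
    - {"dx": 0,"dy": -0.125,"dz": 0.104,"twist": 84}
    - {"dx": 0,"dy": -0.128,"dz": 0.1055,"twist": 90}
    - {"dx": 0,"dy": -0.128,"dz": 0.1055,"twist": 90}
    - {"dx": 0,"dy": -0.128,"dz": 0.1055,"twist": 90}
    - {"dx": 0,"dy": -0.128,"dz": 0.1055,"twist": 90}

```text
t: 52.8
eef_pos: [0.4484, 0.0757, 0.2249]
ee_rot: [2.387, 1.57, -2.591]
force: [0.1, 0.2, -0.2]
width: 0.0603
```

```bash
python3 - <<'E'
from h import *
go([.4497,.0761,.098],-.268+np.pi/2)
t=grab("top","k28t.png");crop(t,290,180,420,310,5,"k28.png");im=grab("scene","k28s.png");crop(im,270,190,400,300,6,"k28s_.png")
E
```

```text
t52.80 pos [0.4484 0.0757 0.2249] jaw 1.306 tilt [-1.1e-03 -7.0e-04 -1.0e+00] | dx 0.1269 dy -0.0013 dz 0.0009 twist 0.19 q6pred -2.44 w 0.0603
```

View pics/k28.png

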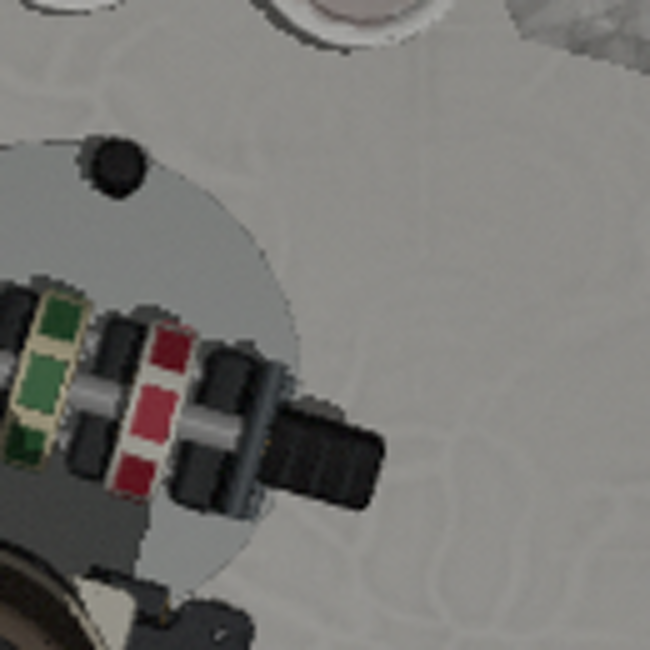

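View pics/k28s_.png

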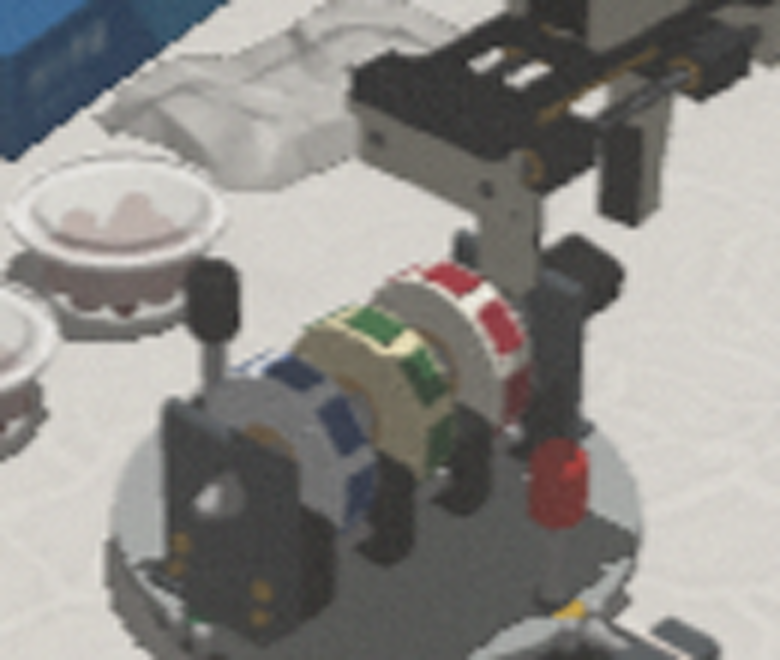

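Request:
jog_arm:
  motion:
    - {"dx": 0.03,"dy": -0.0013,"dz": 0.0009,"twist": 0}
    - {"dx": 0.06,"dy": -0.0013,"dz": 0.0009,"twist": 0}
    - {"dx": 0.085,"dy": -0.0013,"dz": 0.0009,"twist": 0}
    - {"dx": 0.105,"dy": -0.0013,"dz": 0.0009,"twist": 0}
    - {"dx": 0.12,"dy": -0.0013,"dz": 0.0009,"twist": 0}
    - {"dx": 0.127,"dy": -0.0013,"dz": 0.0009,"twist": 0}
    - {"dx": 0.127,"dy": -0.0013,"dz": 0.0009,"twist": 0}
    - {"dx": 0.127,"dy": -0.0013,"dz": 0.0009,"twist": 0}

```text
t: 53.57
eef_pos: [0.4504, 0.0764, 0.0987]
ee_rot: [3.03, 1.57, -1.95]
force: [0.5, 0.3, -0.2]
width: 0.06
```

Request:
jog_arm:
  motion:
    - {"dx": 0,"dy": 0,"dz": 0,"twist": 0}
    - {"dx": 0,"dy": 0,"dz": 0,"twist": 0}
    - {"dx": 0,"dy": 0,"dz": 0,"twist": 0}
    - {"dx": 0,"dy": 0,"dz": 0,"twist": 0}
    - {"dx": 0,"dy": 0,"dz": 0,"twist": 0}
    - {"dx": 0,"dy": 0,"dz": 0,"twist": 0}
    - {"dx": 0,"dy": 0,"dz": 0,"twist": 0}
    - {"dx": 0,"dy": 0,"dz": 0,"twist": 0}
    - {"dx": 0,"dy": 0,"dz": 0,"twist": 0}
    - {"dx": 0,"dy": 0,"dz": 0,"twist": 0}
  gripper: 0.02
  newtons: 15

```text
t: 54.4
eef_pos: [0.4503, 0.0767, 0.0987]
ee_rot: [-0.684, 1.57, 0.619]
force: [-1.8, -0.2, 5.1]
width: 0.0256
```

```bash
cat > arc.py <<'E'
import sys
from h import *
st();c=np.array([.551,.0483]);s,q,M=tool();y=np.arctan2(*(c-q[:2])[::-1]);print("joint",y+.268)
a0=np.pi+y;r=.105
tot=float(sys.argv[1]);n=int(sys.argv[2])
for i in range(1,n+1):
    a=a0+tot*i/n
    d=M.T@np.r_[c+r*np.array([np.cos(a),np.sin(a)])-q[:2],0];print('{"dx": 0, "dy": %.4f, "dz": %.4f, "twist": %.1f},'%(d[1],d[2],-np.degrees(a-a0)))
E
python3 arc.py .7 18
```

```text
t54.40 along 0.0007 lat -0.1047 z 0.0987 Fu -0.6 Fv -1.7 Fz 5.1 w 0.0256 M [0.49 0.57 0.03]
joint -0.006345825669385463
{"dx": 0, "dy": 0.0003, "dz": -0.0041, "twist": -2.2},
{"dx": 0, "dy": 0.0001, "dz": -0.0082, "twist": -4.5},
{"dx": 0, "dy": -0.0003, "dz": -0.0122, "twist": -6.7},
{"dx": 0, "dy": -0.0008, "dz": -0.0163, "twist": -8.9},
{"dx": 0, "dy": -0.0015, "dz": -0.0203, "twist": -11.1},
{"dx": 0, "dy": -0.0023, "dz": -0.0243, "twist": -13.4},
{"dx": 0, "dy": -0.0033, "dz": -0.0283, "twist": -15.6},
{"dx": 0, "dy": -0.0045, "dz": -0.0322, "twist": -17.8},
{"dx": 0, "dy": -0.0058, "dz": -0.0360, "twist": -20.1},
{"dx": 0, "dy": -0.0072, "dz": -0.0399, "twist": -22.3},
{"dx": 0, "dy": -0.0088, "dz": -0.0436, "twist": -24.5},
{"dx": 0, "dy": -0.0106, "dz": -0.0473, "twist": -26.7},
{"dx": 0, "dy": -0.0125, "dz": -0.0509, "twist": -29.0},
{"dx": 0, "dy": -0.0145, "dz": -0.0545, "twist": -31.2},
{"dx": 0, "dy": -0.0167, "dz": -0.0579, "twist": -33.4},
{"dx": 0, "dy": -0.0189, "dz": -0.0613, "twist": -35.7},
{"dx": 0, "dy": -0.0214, "dz": -0.0646, "twist": -37.9},
{"dx": 0, "dy": -0.0239, "dz": -0.0678, "twist": -40.1},
```

Request:
jog_arm:
  motion:
    - {"dx": 0,"dy": 0.0002,"dz": -0.002,"twist": -1.1}
    - {"dx": 0,"dy": 0.0003,"dz": -0.0041,"twist": -2.2}
    - {"dx": 0,"dy": 0.0001,"dz": -0.0082,"twist": -4.5}
    - {"dx": 0,"dy": -0.0003,"dz": -0.0122,"twist": -6.7}
    - {"dx": 0,"dy": -0.0008,"dz": -0.0163,"twist": -8.9}
    - {"dx": 0,"dy": -0.0015,"dz": -0.0203,"twist": -11.1}
    - {"dx": 0,"dy": -0.0023,"dz": -0.0243,"twist": -13.4}
    - {"dx": 0,"dy": -0.0033,"dz": -0.0283,"twist": -15.6}
    - {"dx": 0,"dy": -0.0045,"dz": -0.0322,"twist": -17.8}
    - {"dx": 0,"dy": -0.0058,"dz": -0.036,"twist": -20.1}
    - {"dx": 0,"dy": -0.0072,"dz": -0.0399,"twist": -22.3}
    - {"dx": 0,"dy": -0.0088,"dz": -0.0436,"twist": -24.5}
    - {"dx": 0,"dy": -0.0106,"dz": -0.0473,"twist": -26.7}
    - {"dx": 0,"dy": -0.0125,"dz": -0.0509,"twist": -29}
    - {"dx": 0,"dy": -0.0145,"dz": -0.0545,"twist": -31.2}
    - {"dx": 0,"dy": -0.0167,"dz": -0.0579,"twist": -33.4}
    - {"dx": 0,"dy": -0.0189,"dz": -0.0613,"twist": -35.7}
    - {"dx": 0,"dy": -0.0214,"dz": -0.0646,"twist": -37.9}
    - {"dx": 0,"dy": -0.0239,"dz": -0.0678,"twist": -40.1}

```text
t: 55.98
eef_pos: [0.4561, 0.0054, 0.0987]
ee_rot: [-1.404, 1.569, 0.602]
force: [-0.3, 5.1, 2.3]
width: 0.0254
```

Request:
jog_arm:
  motion:
    - {"dx": 0,"dy": 0,"dz": 0,"twist": 0}
    - {"dx": 0,"dy": 0,"dz": 0,"twist": 0}

```text
t: 56.15
eef_pos: [0.4562, 0.0051, 0.0987]
ee_rot: [-1.737, 1.569, 0.265]
force: [2.6, 2.4, 0.4]
width: 0.025
```

```bash
python3 arc.py .7 18
```

```text
t56.15 along -0.0668 lat -0.0800 z 0.0987 Fu 3.0 Fv 1.8 Fz 0.4 w 0.0250 M [ 0.9  -0.96  0.27]
joint 0.6953878435674472
{"dx": 0, "dy": 0.0007, "dz": -0.0041, "twist": -2.2},
{"dx": 0, "dy": 0.0005, "dz": -0.0082, "twist": -4.5},
{"dx": 0, "dy": 0.0001, "dz": -0.0122, "twist": -6.7},
{"dx": 0, "dy": -0.0004, "dz": -0.0163, "twist": -8.9},
{"dx": 0, "dy": -0.0011, "dz": -0.0203, "twist": -11.1},
{"dx": 0, "dy": -0.0019, "dz": -0.0243, "twist": -13.4},
{"dx": 0, "dy": -0.0029, "dz": -0.0282, "twist": -15.6},
{"dx": 0, "dy": -0.0041, "dz": -0.0322, "twist": -17.8},
{"dx": 0, "dy": -0.0054, "dz": -0.0360, "twist": -20.1},
{"dx": 0, "dy": -0.0069, "dz": -0.0398, "twist": -22.3},
{"dx": 0, "dy": -0.0085, "dz": -0.0436, "twist": -24.5},
{"dx": 0, "dy": -0.0102, "dz": -0.0473, "twist": -26.7},
{"dx": 0, "dy": -0.0121, "dz": -0.0509, "twist": -29.0},
{"dx": 0, "dy": -0.0142, "dz": -0.0544, "twist": -31.2},
{"dx": 0, "dy": -0.0163, "dz": -0.0579, "twist": -33.4},
{"dx": 0, "dy": -0.0186, "dz": -0.0613, "twist": -35.7},
{"dx": 0, "dy": -0.0211, "dz": -0.0645, "twist": -37.9},
{"dx": 0, "dy": -0.0236, "dz": -0.0677, "twist": -40.1},
```

Request:
jog_arm:
  motion:
    - {"dx": 0,"dy": 0.0004,"dz": -0.0041,"twist": -2.2}
    - {"dx": 0,"dy": 0.0004,"dz": -0.0082,"twist": -4.5}
    - {"dx": 0,"dy": 0.0001,"dz": -0.0122,"twist": -6.7}
    - {"dx": 0,"dy": -0.0004,"dz": -0.0163,"twist": -8.9}
    - {"dx": 0,"dy": -0.0011,"dz": -0.0203,"twist": -11.1}
    - {"dx": 0,"dy": -0.0019,"dz": -0.0243,"twist": -13.4}
    - {"dx": 0,"dy": -0.0029,"dz": -0.0282,"twist": -15.6}
    - {"dx": 0,"dy": -0.0041,"dz": -0.0322,"twist": -17.8}
    - {"dx": 0,"dy": -0.0054,"dz": -0.036,"twist": -20.1}
    - {"dx": 0,"dy": -0.0069,"dz": -0.0398,"twist": -22.3}
    - {"dx": 0,"dy": -0.0085,"dz": -0.0436,"twist": -24.5}
    - {"dx": 0,"dy": -0.0102,"dz": -0.0473,"twist": -26.7}
    - {"dx": 0,"dy": -0.0121,"dz": -0.0509,"twist": -29}
    - {"dx": 0,"dy": -0.0142,"dz": -0.0544,"twist": -31.2}
    - {"dx": 0,"dy": -0.0163,"dz": -0.0579,"twist": -33.4}
    - {"dx": 0,"dy": -0.0186,"dz": -0.0613,"twist": -35.7}
    - {"dx": 0,"dy": -0.0211,"dz": -0.0645,"twist": -37.9}
    - {"dx": 0,"dy": -0.0236,"dz": -0.0677,"twist": -40.1}
    - {"dx": 0,"dy": -0.0236,"dz": -0.0677,"twist": -40.1}

```text
t: 57.73
eef_pos: [0.5071, -0.0452, 0.0988]
ee_rot: [-2.18, 1.567, 0.524]
force: [4.4, 10.2, 0.3]
width: 0.0253
```

```bash
python3 arc.py .18 9
```

```text
t57.73 along -0.1018 lat -0.0175 z 0.0988 Fu 11.0 Fv 1.6 Fz 0.3 w 0.0253 M [ 3.4  -1.36  0.24]
joint 1.400070089134416
{"dx": 0, "dy": 0.0017, "dz": -0.0021, "twist": -1.1},
{"dx": 0, "dy": 0.0017, "dz": -0.0042, "twist": -2.3},
{"dx": 0, "dy": 0.0015, "dz": -0.0063, "twist": -3.4},
{"dx": 0, "dy": 0.0014, "dz": -0.0084, "twist": -4.6},
{"dx": 0, "dy": 0.0012, "dz": -0.0105, "twist": -5.7},
{"dx": 0, "dy": 0.0010, "dz": -0.0126, "twist": -6.9},
{"dx": 0, "dy": 0.0007, "dz": -0.0147, "twist": -8.0},
{"dx": 0, "dy": 0.0004, "dz": -0.0167, "twist": -9.2},
{"dx": 0, "dy": 0.0001, "dz": -0.0188, "twist": -10.3},
```

Request:
jog_arm:
  motion:
    - {"dx": 0,"dy": -0.0005,"dz": -0.0021,"twist": -1.1}
    - {"dx": 0,"dy": -0.001,"dz": -0.0042,"twist": -2.3}
    - {"dx": 0,"dy": -0.0012,"dz": -0.0063,"twist": -3.4}
    - {"dx": 0,"dy": -0.0013,"dz": -0.0084,"twist": -4.6}
    - {"dx": 0,"dy": -0.0015,"dz": -0.0105,"twist": -5.7}
    - {"dx": 0,"dy": -0.0017,"dz": -0.0126,"twist": -6.9}
    - {"dx": 0,"dy": -0.002,"dz": -0.0147,"twist": -8}
    - {"dx": 0,"dy": -0.002,"dz": -0.0147,"twist": -8}

```text
t: 58.4
eef_pos: [0.5205, -0.05, 0.0987]
ee_rot: [-2.333, 1.568, 0.51]
force: [3.0, 5.1, 0.2]
width: 0.0253
```

```bash
python3 arc.py .04 4
```

```text
t58.40 along -0.1029 lat -0.0034 z 0.0987 Fu 5.7 Fv 1.5 Fz 0.2 w 0.0253 M [ 2.13 -1.37  0.13]
joint 1.5375171213642127
{"dx": 0, "dy": 0.0021, "dz": -0.0010, "twist": -0.6},
{"dx": 0, "dy": 0.0020, "dz": -0.0021, "twist": -1.1},
{"dx": 0, "dy": 0.0020, "dz": -0.0031, "twist": -1.7},
{"dx": 0, "dy": 0.0020, "dz": -0.0042, "twist": -2.3},
```

Request:
jog_arm:
  motion:
    - {"dx": 0,"dy": -0.0003,"dz": -0.001,"twist": -0.6}
    - {"dx": 0,"dy": -0.0005,"dz": -0.0021,"twist": -1.1}
    - {"dx": 0,"dy": -0.0005,"dz": -0.0028,"twist": -1.5}
    - {"dx": 0,"dy": -0.0005,"dz": -0.0028,"twist": -1.5}

```text
t: 58.73
eef_pos: [0.5215, -0.0503, 0.0986]
ee_rot: [-0.903, 1.569, 1.964]
force: [-2.8, 9.6, 7.3]
width: 0.0254
```

```bash
python3 arc.py .04 4
```

```text
t58.73 along -0.1029 lat -0.0024 z 0.0986 Fu 8.5 Fv -5.2 Fz 7.3 w 0.0254 M [ 3.74  1.54 -0.08]
joint 1.5477495497320806
{"dx": 0, "dy": 0.0021, "dz": -0.0010, "twist": -0.6},
{"dx": 0, "dy": 0.0021, "dz": -0.0021, "twist": -1.1},
{"dx": 0, "dy": 0.0021, "dz": -0.0031, "twist": -1.7},
{"dx": 0, "dy": 0.0020, "dz": -0.0042, "twist": -2.3},
```

Request:
jog_arm:
  motion:
    - {"dx": 0,"dy": 0,"dz": 0,"twist": 0}
    - {"dx": 0,"dy": 0,"dz": 0,"twist": 0}
    - {"dx": 0,"dy": 0,"dz": 0,"twist": 0}
    - {"dx": 0,"dy": 0,"dz": 0,"twist": 0}
    - {"dx": 0,"dy": 0,"dz": 0,"twist": 0}
    - {"dx": -0.03,"dy": 0,"dz": 0,"twist": 0}
    - {"dx": -0.07,"dy": 0,"dz": 0,"twist": 0}
    - {"dx": -0.11,"dy": 0,"dz": 0,"twist": 0}
    - {"dx": -0.13,"dy": 0,"dz": 0,"twist": 0}
    - {"dx": -0.13,"dy": 0,"dz": 0,"twist": 0}
    - {"dx": -0.13,"dy": 0,"dz": 0,"twist": 0}
  gripper: 0.055

```text
t: 59.65
eef_pos: [0.5224, -0.0516, 0.2298]
ee_rot: [-2.575, 1.568, 0.292]
force: [-0.6, -0.4, -0.3]
width: 0.055
```

```bash
python3 - <<'E'
from h import *
st();go([.40,-.32,.25],None)
E
```

```text
t59.65 along -0.1039 lat -0.0011 z 0.2298 Fu -0.6 Fv -0.4 Fz -0.3 w 0.0550 M [0.02 0.14 0.03]
t59.65 pos [ 0.5224 -0.0516  0.2298] jaw 2.868 tilt [ 2.8e-03  9.0e-04 -1.0e+00] | dx -0.0208 dy 0.2915 dz 0.0452 twist 0.00 q6pred 0.02 w 0.0550
```

Request:
jog_arm:
  motion:
    - {"dx": -0.005,"dy": 0.03,"dz": 0.005,"twist": 0}
    - {"dx": -0.01,"dy": 0.065,"dz": 0.01,"twist": 0}
    - {"dx": -0.015,"dy": 0.1,"dz": 0.015,"twist": 0}
    - {"dx": -0.02,"dy": 0.14,"dz": 0.02,"twist": 0}
    - {"dx": -0.02,"dy": 0.18,"dz": 0.025,"twist": 0}
    - {"dx": -0.02,"dy": 0.22,"dz": 0.03,"twist": 0}
    - {"dx": -0.02,"dy": 0.25,"dz": 0.035,"twist": 0}
    - {"dx": -0.02,"dy": 0.275,"dz": 0.04,"twist": 0}
    - {"dx": -0.02,"dy": 0.29,"dz": 0.045,"twist": 0}
    - {"dx": -0.02,"dy": 0.29,"dz": 0.045,"twist": 0}
    - {"dx": -0.02,"dy": 0.29,"dz": 0.045,"twist": 0}
    - {"dx": -0.02,"dy": 0.29,"dz": 0.045,"twist": 0}

```text
t: 60.65
eef_pos: [0.4, -0.3184, 0.2475]
ee_rot: [-0.149, 1.569, 2.718]
force: [-0.2, 0.4, -0.6]
width: 0.055
```

```bash
python3 - <<'E'
from h import *
t=grab("top","k30t.png");crop(t,220,170,390,340,4,"k30.png");im=grab("scene","k30s.png");crop(im,230,180,400,320,4,"k30s_.png")
h=cv2.cvtColor(t,cv2.COLOR_BGR2HSV)
m=cv2.inRange(h,np.array((0,140,60)),np.array((6,255,255)))|cv2.inRange(h,np.array((176,140,60)),np.array((180,255,255)))
n,l,s,c=cv2.connectedComponentsWithStats(m);print([(np.round(c[i],1),s[i][4]) for i in range(1,n) if s[i][4]>30])
n,l,s,c=cv2.connectedComponentsWithStats((h[:,:,2]<45).astype(np.uint8)[190:330,230:390]);print([(np.round(c[i]+[230,190],1),s[i][4]) for i in range(1,n) if s[i][4]>20])
E
```

```text
[(array([601. , 187.1]), np.int32(159)), (array([294.2, 232.7]), np.int32(45)), (array([307.2, 236.5]), np.int32(61)), (array([319.4, 240.3]), np.int32(36)), (array([344.4, 269. ]), np.int32(86))]
[(array([315.5, 203.6]), np.int32(358)), (array([300.5, 221.2]), np.int32(151)), (array([319.6, 226.8]), np.int32(136)), (array([257.6, 243.4]), np.int32(100)), (array([293.9, 243.8]), np.int32(101)), (array([313.4, 249.3]), np.int32(85)), (array([287.7, 264.8]), np.int32(96)), (array([307.6, 270.2]), np.int32(74)), (array([281.1, 287.9]), np.int32(108)), (array([300.5, 293.3]), np.int32(88)), (array([276.4, 312.8]), np.int32(89)), (array([288.2, 317.2]), np.int32(26))]
```

View pics/k30.png

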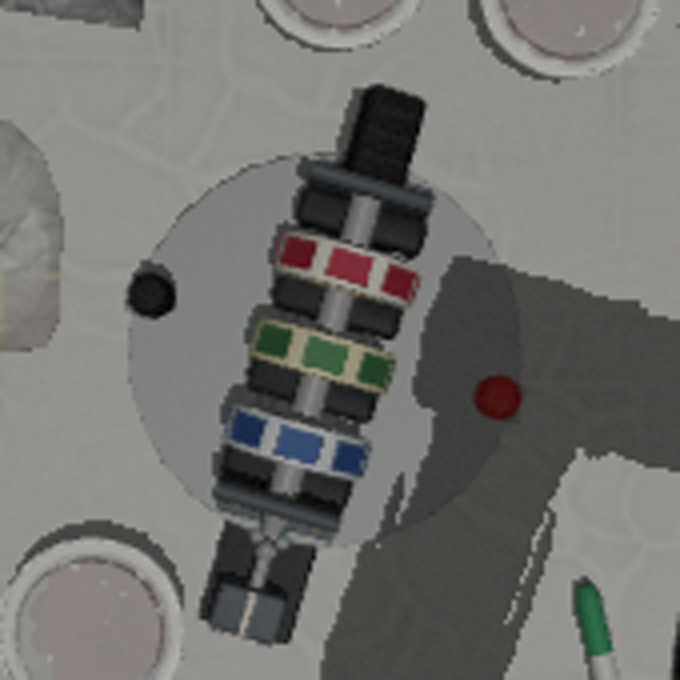

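View pics/k30s_.png

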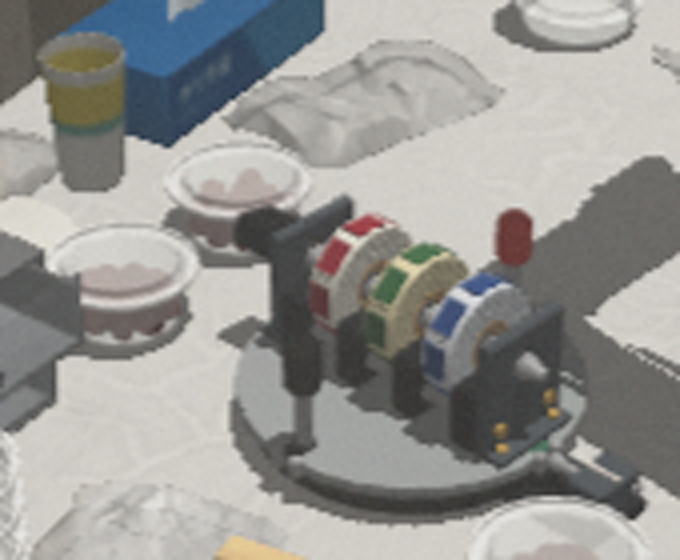

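```bash
python3 - <<'E'
from h import *
r=plane("top",(344.4,269.0),.112);b=plane("top",(257.6,243.4),.112);y=np.arctan2(*(b-r)[[1,0]]);print(r,b,(r+b)/2,"yaw",y,"joint vs -.271 start:",y+.271)
# tip & grip ends: tip top px: crop k30 (262,555)? cheek outer
a=cv2.imread("pics/top0.png").astype(int);t=cv2.imread("pics/k30t.png").astype(int)
# cups: rim circle centres then & now
for n,(x0,y0,x1,y1) in dict(A=(275,130,335,190),B=(332,138,392,195),C=(212,298,272,355)).items():
    out=[]
    for im in(a,t):
        g=im[y0:y1,x0:x1].astype(np.uint8)[:,:,::-1];m=(g.min(2)>150).astype(np.uint8);ys,xs=np.nonzero(m);p=np.c_[xs,ys].astype(np.float32)
        out.append(cv2.minEnclosingCircle(p))
    print(n,out)
t8=t.astype(np.uint8);crop(t8,265,285,305,335,14,"k31.png");s=cv2.imread("pics/k30s.png");crop(s,335,250,395,305,12,"k31s.png")
E
```

```text
[ 0.52188837 -0.05219217  0.112     ] [0.57854054 0.14703297 0.112     ] [0.55021446 0.0474204  0.112     ] yaw 1.2937467862999978 joint vs -.271 start: 1.564746786299998
A [((29.696428298950195, 28.96875), 22.27765655517578), ((32.5, 22.5), 29.129121780395508)]
B [((30.1849308013916, 28.53424644470215), 22.149755477905273), ((30.60909080505371, 28.081817626953125), 22.8715877532959)]
C [((30.06818199157715, 29.596590042114258), 23.317995071411133), ((29.978872299194336, 29.78169059753418), 23.564041137695312)]
```

View pics/k31.png

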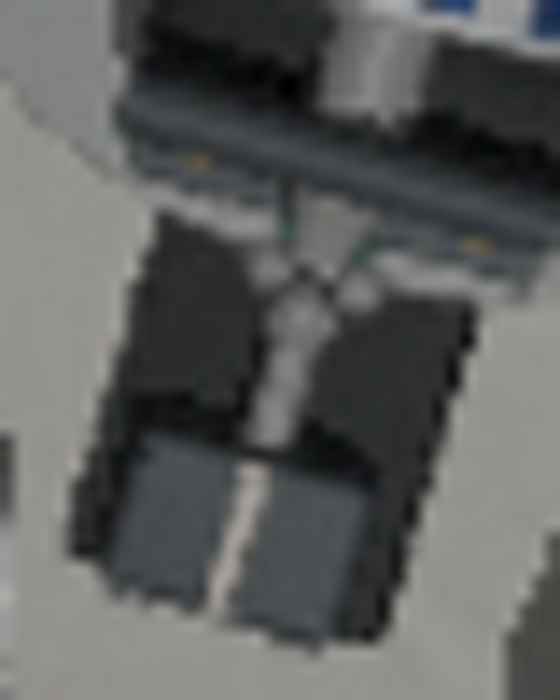

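View pics/k31s.png

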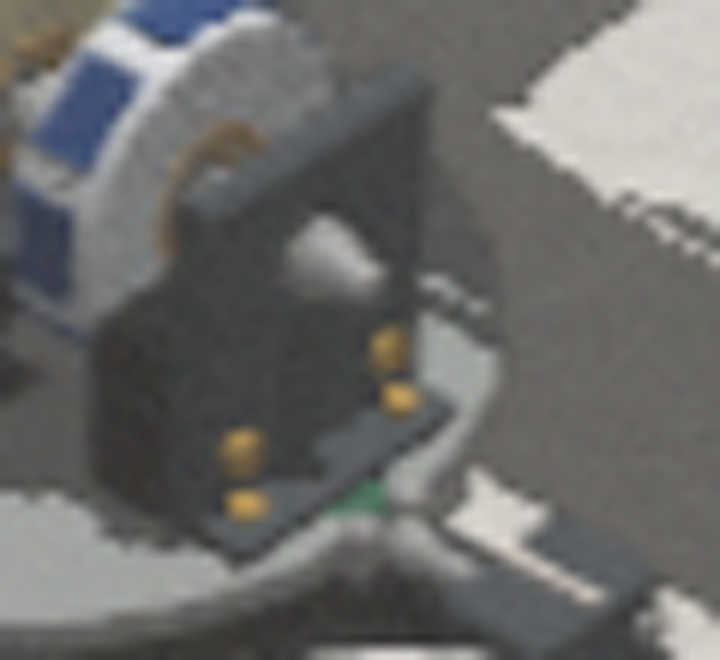

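```bash
python3 - <<'E'
from h import *
P,e=tri((365.8,272.4),(287,303.6));print("tip",P,e)
y=1.303;c=np.array([.5505,.0478]);u=np.array([-np.sin(y),np.cos(y)]);v=np.array([np.cos(y),np.sin(y)])
print("along",(P[:2]-c)@u-.1,"lat",(P[:2]-c)@v)
a=cv2.cvtColor(cv2.imread("pics/top0.png"),cv2.COLOR_BGR2GRAY).astype(np.float32);t=cv2.cvtColor(cv2.imread("pics/k30t.png"),cv2.COLOR_BGR2GRAY).astype(np.float32)
for n,(x0,y0,x1,y1) in dict(A=(278,135,332,186),B=(335,142,390,192),C=(215,302,270,354)).items():
    T=a[y0:y1,x0:x1];W=t[y0-10:y1+10,x0-10:x1+10];r=cv2.matchTemplate(W,T,cv2.TM_CCOEFF_NORMED);print(n,cv2.minMaxLoc(r)[1],np.array(cv2.minMaxLoc(r)[3])-10)
s,q,M=tool();print(s["t"],q,s["force"])
E
```

```text
tip [0.43934867 0.07842728 0.092425  ] 0.0024374615717719225
along 0.015293677983909973 lat 0.00012419883171386413
A 0.9973049759864807 [0 0]
B 0.997967541217804 [0 0]
C 0.998287558555603 [0 0]
60.75 [ 0.40052967 -0.31804684  0.24796288] [-0.1282804   0.23479597 -0.24514617]
```

The nose stands 15 mm out of the far cheek, the working click is in, and no cup has moved. Handing in.

```bash
python3 -c "
from station import arm
print(arm.job_done())"
```

```text
the job is handed in; nothing more can be done
None
```

The job is handed in, after about 61 s of the 210 s allowed. `job_done` gives no verdict, so the result rests on my own checks.

**What I did**
- I turned the turntable by the red knob into the loading click.
- I put red in bay 1, green in bay 2 and blue in bay 3.
- I pushed the spindle through the near cheek, all three rolls and the far cheek. It met about 15 N against the cheek at 128 mm from the turntable axis, which is the calculated home position.
- I turned the turntable one more click anticlockwise into the working position.

**Last checks**
- **Turntable:** about 1.565 rad from the two knobs in the top view. The green mark is at the pointer.
- **Spindle:** the nose stands about 15 mm out of the far cheek, about 0 mm sideways and at 92 mm height, with the grip flush on the near cheek.
- **Rolls:** all three look to be on the rod in their bays.
- **Cups:** none moved in the top view, by template match against the first picture.
- **Arm:** clear of everything.

**What failed or disagreed**
- The first grasp on the red roll closed without holding it. The rolls held only once the fingers were told to close fully, with the gripper reading 12 mm instead of the roll's 24 mm.
- The scene camera read about 0.6 px to the right of the robot's own measurements. I corrected for that when I checked the nose.
- While gripped, the spindle drooped about 5 mm at the nose, so I allowed for it when lining up with the holes.
- A first cup check by circle fit gave a wrong result for one cup, so I repeated it by template match.

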